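Load and lock the medicine rack with the deep T-key

TASK

Unlock the blue medicine rack: lower the T-key down the lock tower onto the square stem, turn it anticlockwise as far as it goes so that the red bar clears the slots, and hang the key back in the notches of its wooden cradle. Then stand every medicine carton upright on its long edge, fully down and about centred lengthwise, in a slot of its own. Last, lock the rack again with the key, turning the seated key clockwise as far as it goes, and hang the key back in its cradle, without disturbing the jars, bottles, bowl, mug and tray around.

Things in the scene. Friction and masses are not known exactly. Their poses are not given: they have to be found in the camera images.
- carton0_mid (a point): centre (half-way up) of the white medicine carton with green bands: 95 mm long (its x), 28 mm thick (its y), 72 mm tall (its z), standing on its long edge on the counter; about 0.15 kg, nearly all of it in its lowest 12 mm, so that it stands firmly; may be absent
- carton1_mid (a point): centre (half-way up) of the white medicine carton with red bands: 95 mm long (its x), 28 mm thick (its y), 72 mm tall (its z), standing on its long edge on the counter; about 0.15 kg, nearly all of it in its lowest 12 mm, so that it stands firmly; may be absent
- carton2_mid (a point): centre (half-way up) of the white medicine carton with blue bands: 95 mm long (its x), 28 mm thick (its y), 72 mm tall (its z), standing on its long edge on the counter; about 0.15 kg, nearly all of it in its lowest 12 mm, so that it stands firmly; may be absent
- carton3_mid (a point): centre (half-way up) of the white medicine carton with yellow bands: 95 mm long (its x), 28 mm thick (its y), 72 mm tall (its z), standing on its long edge on the counter; about 0.15 kg, nearly all of it in its lowest 12 mm, so that it stands firmly; may be absent
- slot0 (a point): centre of the floor of a slot in the blue rack (8 mm above the counter). Slot long axis = its x, 105 mm long inside; 33 mm wide (its y), flaring to 41 mm in the top 8 mm; side walls 26 mm above this floor; slots are 58 mm apart. A carton stood in it has its centre 36 mm above this point. Slots 0 to 3 run towards the lock tower
- slot1 (a point): centre of the floor of a slot in the blue rack (8 mm above the counter). Slot long axis = its x, 105 mm long inside; 33 mm wide (its y), flaring to 41 mm in the top 8 mm; side walls 26 mm above this floor; slots are 58 mm apart. A carton stood in it has its centre 36 mm above this point
- slot2 (a point): centre of the floor of a slot in the blue rack (8 mm above the counter). Slot long axis = its x, 105 mm long inside; 33 mm wide (its y), flaring to 41 mm in the top 8 mm; side walls 26 mm above this floor; slots are 58 mm apart. A carton stood in it has its centre 36 mm above this point
- slot3 (a point): centre of the floor of a slot in the blue rack (8 mm above the counter). Slot long axis = its x, 105 mm long inside; 33 mm wide (its y), flaring to 41 mm in the top 8 mm; side walls 26 mm above this floor; slots are 58 mm apart. A carton stood in it has its centre 36 mm above this point
- shaft_mouth (a point): centre of the open top of the grey lock tower at the end of the rack (118 mm from the nearest slot's centre), 120 mm above the counter; outside 62 mm square, with a square vertical bore 46 mm wide
- stem_top (a point): top centre of the brass square stem inside the bore, 50 mm above the counter (70 mm below the mouth). Its sides, 16 mm square, lie along this point's x and y and turn with the stem; its top 8 mm are a cone narrowing to 8 mm. A red pointer on the tower's rim turns with it, on its -x side
- stem (a joint): turn of the stem in rad, growing clockwise seen from above: about 0.95 to 1.15 at the start (locked), stops at 0 (fully unlocked) and at 1.2 (fully locked). It stays where it is left; friction about 0.15 N m. It drives the red retaining bar across the rack
- retainer (a joint): slide of the red retaining bar in m: 0.0417 x the stem angle; the bar (14 mm wide, underside 92 mm above the counter) spans all slots, 82 mm behind (+x of) the slot centres at 0 and 32 mm behind them when locked, then over the rear of the slots, so that nothing can be put in; its ends run on two grey guides 90 mm tall, one behind the tower, one 59 mm beyond slot0
- tkey_bar (a point): centre of the T-key's orange crossbar (along its y, 140 mm long, 16 x 16 mm section; z up along the shank). The key is 160 mm long overall, 0.26 kg; this point lies 152 mm above its lower end, and its shank is 14 mm thick. At the start it hangs upright in the wooden cradle
- tkey_tip (a point): centre of the lower end of the T-key: the mouth of a square socket, 27 mm outside, 19 mm inside, 30 mm deep, sides along the key's x and y. Fully seated on the stem, this point is 30 mm below the stem's top
- cradle_seat (a point): where the middle of the crossbar belongs in the wooden cradle, 174 mm above the counter. Two uprights 12 mm thick (centres 50 mm either side along its y, 56 mm deep along its x) carry the bar, which lies along its y with the shank hanging between them; each top has a notch 26 mm wide and 8 mm deep, its bottom 166 mm above the counter
- amber_jar: amber glass jar with black lid, 68 mm across, 110 mm tall, a bystander; origin at the centre of its underside
- pill_bottle: white pill bottle with blue label, 48 mm across, 85 mm tall, a bystander; origin at the centre of its underside
- mug: white mug, 80 mm across, 90 mm tall, a bystander; origin at the centre of its underside
- mortar: white mortar bowl, 110 mm across, 65 mm tall, a bystander; origin at the centre of its underside
- count_tray: green counting tray, 150 x 110 x 22 mm, a bystander; origin at the centre of its underside
- syrup: tall amber bottle, 60 mm across, 150 mm tall, a bystander; origin at the centre of its underside
- tkey: the T-key as a whole; origin at the centre of its lower end
Not all that is in view belongs to the job. Leave any pink or purple look-alike of the part that bears carton3_mid alone.

How it is judged (in metres and radians):
On the way, in this order (a step that is already met when the one before it is completed fails the run):
1. the rack is unlocked with the seated key (horizontal distance between tkey_tip and stem_top below 0.006 m and z of tkey_tip in the frame of stem_top below -0.018 m and angle between tkey_bar's own z axis and vertical below 0.12 rad and value of joint stem below 0.12 rad), for 0.2 s.
2. the key hangs in its cradle, the rack unlocked (x of tkey_bar in the frame of cradle_seat between -0.012 and 0.012 m and y of tkey_bar in the frame of cradle_seat between -0.014 and 0.014 m and z of tkey_bar in the frame of cradle_seat between -0.006 and 0.006 m and angle between tkey_bar's own z axis and vertical below 0.12 rad and angle between the y axis of tkey_bar and the y axis of cradle_seat, either way round below 0.2 rad and value of joint stem below 0.25 rad), for 0.2 s.
3. every carton stands in a slot of the unlocked rack (x of carton0_mid in the frame of slot1 between -0.012 and 0.012 m and y of carton0_mid in the frame of slot1 between -0.0696 and 0.1276 m and z of carton0_mid in the frame of slot1 between 0.03 and 0.043 m and angle between each of carton0_mid, carton1_mid, carton2_mid, carton3_mid's own z axis and vertical below 0.3 rad and x of carton1_mid in the frame of slot1 between -0.012 and 0.012 m and y of carton1_mid in the frame of slot1 between -0.0696 and 0.1276 m and z of carton1_mid in the frame of slot1 between 0.03 and 0.043 m and x of carton2_mid in the frame of slot1 between -0.012 and 0.012 m and y of carton2_mid in the frame of slot1 between -0.0696 and 0.1276 m and z of carton2_mid in the frame of slot1 between 0.03 and 0.043 m and x of carton3_mid in the frame of slot1 between -0.012 and 0.012 m and y of carton3_mid in the frame of slot1 between -0.0696 and 0.1276 m and z of carton3_mid in the frame of slot1 between 0.03 and 0.043 m and value of joint stem below 0.4 rad), for 0.3 s.
4. the rack is locked with the seated key (horizontal distance between tkey_tip and stem_top below 0.006 m and z of tkey_tip in the frame of stem_top below -0.018 m and angle between tkey_bar's own z axis and vertical below 0.12 rad and value of joint stem above 1.08 rad), for 0.2 s.
At the end, for the whole second after the job is handed in: Each carton upright (0.3 rad) in a slot, within 12 mm of its centre lengthwise, down on its floor (6 mm); stem past 1.08 rad; key at rest, upright in the cradle's notches: bar within 12 mm across, 14 mm along, 6 mm in height (x of carton0_mid in the frame of slot1 between -0.012 and 0.012 m and y of carton0_mid in the frame of slot1 between -0.0696 and 0.1276 m and z of carton0_mid in the frame of slot1 between 0.03 and 0.043 m and angle between each of carton0_mid, carton1_mid, carton2_mid, carton3_mid's own z axis and vertical below 0.3 rad and x of carton1_mid in the frame of slot1 between -0.012 and 0.012 m and y of carton1_mid in the frame of slot1 between -0.0696 and 0.1276 m and z of carton1_mid in the frame of slot1 between 0.03 and 0.043 m and x of carton2_mid in the frame of slot1 between -0.012 and 0.012 m and y of carton2_mid in the frame of slot1 between -0.0696 and 0.1276 m and z of carton2_mid in the frame of slot1 between 0.03 and 0.043 m and x of carton3_mid in the frame of slot1 between -0.012 and 0.012 m and y of carton3_mid in the frame of slot1 between -0.0696 and 0.1276 m and z of carton3_mid in the frame of slot1 between 0.03 and 0.043 m and value of joint stem above 1.08 rad and x of tkey_bar in the frame of cradle_seat between -0.012 and 0.012 m and y of tkey_bar in the frame of cradle_seat between -0.014 and 0.014 m and z of tkey_bar in the frame of cradle_seat between -0.006 and 0.006 m and angle between tkey_bar's own z axis and vertical below 0.12 rad and angle between the y axis of tkey_bar and the y axis of cradle_seat, either way round below 0.2 rad and linear speed of tkey below 0.02 m/s); the robot touches nothing.
It fails at once if a bystander (jar, bottles, mug, bowl, tray) is shoved more than 40 mm or tipped over ((distance of amber_jar from where it was at the start of the episode above 0.04 m or angle between amber_jar's own z axis and vertical above 0.5 rad) or (distance of pill_bottle from where it was at the start of the episode above 0.04 m or angle between pill_bottle's own z axis and vertical above 0.5 rad) or (distance of mug from where it was at the start of the episode above 0.04 m or angle between mug's own z axis and vertical above 0.5 rad) or (distance of mortar from where it was at the start of the episode above 0.04 m or angle between mortar's own z axis and vertical above 0.5 rad) or (distance of count_tray from where it was at the start of the episode above 0.04 m or angle between count_tray's own z axis and vertical above 0.5 rad) or (distance of syrup from where it was at the start of the episode above 0.04 m or angle between syrup's own z axis and vertical above 0.5 rad)).
Of carton0, carton1, carton2, carton3 only 2 to 4 are there at a start; the rules pass over those that are not, and their reading is None.
At some moment in a run one of carton0, carton1, carton2, carton3 may be knocked a few centimetres aside while the robot is not near it.
It also fails if it takes over 210 s, if anything falls off the work surface, if the arm or the gripper's body presses on something with over 40 N, if the wrist force passes 120 N, or if a joint passes its speed limit or range.

ROBOT

A 6-joint arm with a two-finger parallel gripper is mounted at the origin on the work surface. World frame = base frame: x ahead of the robot, y to its left, z up, the work surface at z = 0. Lengths are in m, angles in degrees, forces in N, time in s.
With the tool pointing down it reaches from about 0.25 to 0.725 m from the base axis. Payload 9.7 kg.
Tool frame: the origin (TCP) lies midway between the tips of the shut fingers; the grasp point (between the pads) lies 19 mm behind it; z points along the fingers, y is the direction in which the jaws open and shut (so a half turn about z gives the same grasp; the last joint's range is limited). The gripper opens to 85 mm and grips with 20 to 120 N. Pads are 22 mm wide; open, the fingers measure 114 mm over their backs; the gripper's body (76 mm by 85 mm) begins 54 mm behind the grasp point. The pads swing forward as they close: fully open they stand 13 mm farther back than shut.
Start: joints at [-73.682, 4.979, 10.078, 95.1, 0, 90], TCP at [0.155, -0.528, 0.231] pointing down, gripper open.
Joint ranges: [-179.16, 179.16], [-48.56, 103.87], [-65.8, 70.77], [-126.05, 130.52], [-82.76, 87.17], [-180, 180]. Speed limits (degrees/s): [127.2, 127.2, 147.25, 180, 180, 180].

INTERFACE

Orientations are given as [roll, pitch, yaw] about the fixed x, y, z axes, in that order (R = Rz(yaw) Ry(pitch) Rx(roll)).
In Python, from workcell import bot, camera, recognise gives the robot as it stands. The module is installed in compiled form; this text tells all that it offers.
- The arm moves only by the tool apply_moves, never from a script. Its argument "targets" is one flat list of numbers, 7 for each row, row after row: the shift along the world's x, y, z in units of 30 mm (1.0 is 30 mm), then the turn, a rotation vector about the world's x, y, z in units of 6 degrees (1.0 is 6 degrees), then the opening, from 0 (shut) to 1 (fully open). A call has 1 to 5 rows; each row is the pose to reach, as a shift and turn from the pose commanded when the call began; what a row does not reach only later rows make up. A row lasts 1/10 s, in which the tool goes at most 50 mm and 8.59 degrees, less where a joint would pass 70% of its speed; a pose out of reach is approached as far as the arm can. A call with a gripper value outside its range is refused whole. The fingers move at their own pace and stop on an object; "newtons" is the grip in N (left out, the last holds). Time passes only in rows, so rows that repeat a pose let the fingers close. It gives the time, the measured TCP pose, the force and the opening at its end, in the units of the state.
- bot.get_obs(): the state, without advancing time (a new reading comes with each control period).
- camera(name): name is "scene" or "top" or "wrist"; returns a dict with "img" (420x560x3 uint8, red, green, blue), "intrinsics" (3x3 intrinsics, pixels), "origin" and "rotation" of the camera in the world. Camera axes: x right, y up, looking along -z (the intrinsics and any distortion apply to the point x, -y, -z); pixel columns grow to the right and rows downward; lengths in m; the calibration is good to about 2 mm. The wrist camera is an equidistant fisheye: a pixel r from the principal point sees the ray r / f radians off the axis. A picture is of the moment at which its call begins. There is no depth.
- bot.job_done(): hands the job in, once; it reports no verdict.
Trained networks look in the newest picture that a camera, given by its name, has taken for a name from the list of things; names that differ only in an ending like _2 or _b are one class to them, and where a whole thing is asked for, a point or a joint stands for the part that bears it (a point fixed in the world has none). Each returns a list of dicts, best first, with "conf" (0 to 1); they miss things now and then, are a little off and sometimes report something else, mostly with a low value. They report only what shows in the picture. A call takes as long as a camera call. They do not tell look-alikes from the thing itself.
- recognise(query, camera): "box" ([left, top, right, bottom] in pixels, round what is visible of it).
The state is a dict: "time": time; "q": joint angles; "qd": joint speeds; "joint_efforts": joint torques, N m; "ee_pos": TCP position; "tcp_rot": TCP orientation; "wrist_force": force on the tool from outside, world axes, zero at the start; "torque": the same for the moment, N m; "opening": finger opening in m.
Only numpy, scipy, OpenCV 4.12 (cv2) and the standard library are available. Lean on these libraries where they do the work, as an engineer would, in place of code of your own. Each camera call takes 0.05 s, during which the arm holds its last target.

## Working session

There is one attempt and no reset: what is moved stays moved. The work goes in short steps, Python scripts to look and compute and a tool call to move; the robot and the scene stay as the last step left them, time stands still between calls to the robot, and variables do not carry over. Pictures are saved under pics/ and viewed, and the job is handed in when it is done.

Besides the shell and the picture viewer there is one more tool, called after "Emit:" by a JSON object that holds its "name" and its "arguments". apply_moves: Moves the arm, as the interface text tells. Its arguments: {"type":"object","properties":{"targets":{"type":"array"},"newtons":{"type":"number"}},"required":["targets"]}

```bash
ls; mkdir -p pics
python3 - <<'E'
from workcell import bot,camera,recognise
import cv2
o=bot.get_obs();print(o)
for n in ("scene","top","wrist"):
    c=camera(n);cv2.imwrite(f"pics/{n}0.png",c["img"][:,:,::-1]);print(n,c["intrinsics"],c["origin"],c["rotation"],[k for k in c])
E
```

```text
pics
{'time': 0.0, 'q': array([-7.36827052e+01,  5.01043802e+00,  1.00345278e+01,  9.51001779e+01,
       -8.69753482e-04,  9.00000360e+01]), 'qd': array([ 0.04768548,  0.00849375, -0.00157768,  0.07256513,  0.03036458,
       -0.00154746]), 'joint_efforts': array([ 5.96605914e-04, -5.20390248e+01,  4.64801717e+01,  1.64824032e-02,
        3.10076564e-05, -2.91398692e-07]), 'ee_pos': array([ 0.15445601, -0.52762252,  0.23059009]), 'tcp_rot': array([-1.79923912e+02,  8.69800494e-04,  1.63172600e+01]), 'wrist_force': array([ 0.23270786, -0.68547907,  0.41040467]), 'torque': array([-0.00076706, -0.00706782,  0.01189578]), 'opening': 0.08545334293636446}
scene [[493.68417364   0.         276.32631562]
 [  0.         493.68417364 214.58162646]
 [  0.           0.           1.        ]] [ 1.19033244e+00 -5.38524314e-04  1.30773211e+00] [29.7939318   0.61385482 87.66137013] ['img', 'intrinsics', 'origin', 'rotation']
top [[411.73148203   0.         275.00905565]
 [  0.         411.73148203 214.26644908]
 [  0.           0.           1.        ]] [ 0.40406672 -0.01091723  1.25298115] [  5.24189948   0.87876694 -91.60540339] ['img', 'intrinsics', 'origin', 'rotation']
wrist [[325.1922621    0.         277.46206935]
 [  0.         325.1922621  208.94485502]
 [  0.           0.           1.        ]] [ 0.22447816 -0.50825916  0.37345275] [-1.66084074e+01  4.20607752e-02 -7.37046936e+01] ['img', 'intrinsics', 'origin', 'rotation']
```

View pics/scene0.png

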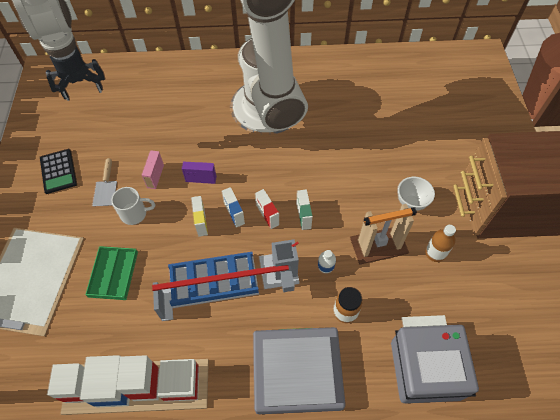

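View pics/top0.png

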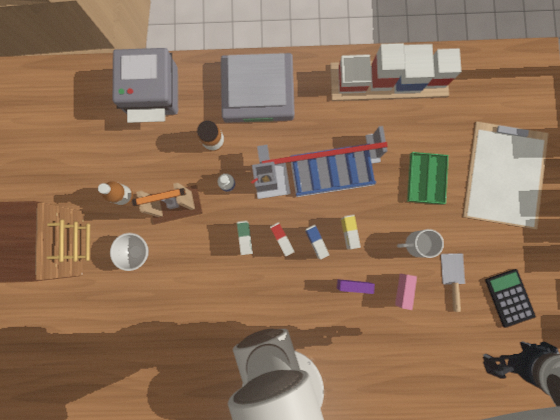

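View pics/wrist0.png

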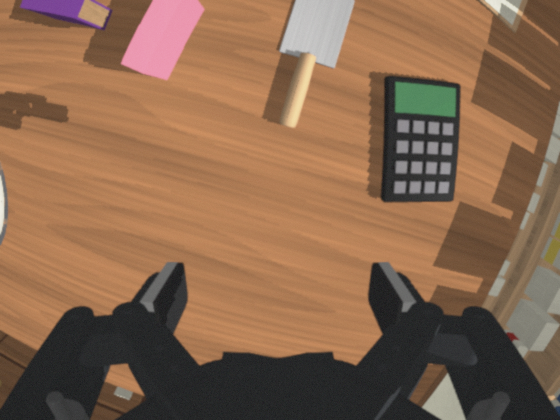

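The scene shows all four cartons, with the rack in front of them, the tower at its +y end, the cradle at further +y, and pink and purple decoys. Next I'll zoom in for measurements.

```bash
cat > h.py <<'E'
import numpy as np,cv2
from scipy.spatial.transform import Rotation as R
from workcell import bot,camera,recognise
def cam(n):
    c=camera(n); c["R"]=R.from_euler('xyz',c["rotation"],degrees=True).as_matrix(); c["n"]=n; return c
def proj(c,P):
    P=np.atleast_2d(P); p=(P-c["origin"])@c["R"]; K=c["intrinsics"]
    x,y,z=p[:,0],-p[:,1],-p[:,2]
    if c["n"]=="wrist":
        r=np.hypot(x,y);t=np.arctan2(r,z);s=np.where(r>1e-9,t/np.maximum(r,1e-9),0)
        u,v=x*s,y*s
    else: u,v=x/z,y/z
    return np.c_[K[0,0]*u+K[0,2],K[1,1]*v+K[1,2]]
def ray(c,uv):
    K=c["intrinsics"];a=(uv[0]-K[0,2])/K[0,0];b=(uv[1]-K[1,2])/K[1,1]
    if c["n"]=="wrist":
        t=np.hypot(a,b);s=np.sin(t)/max(t,1e-9);d=np.array([a*s,b*s,np.cos(t)])
    else: d=np.array([a,b,1.])
    d=c["R"]@np.array([d[0],-d[1],-d[2]]);return c["origin"],d/np.linalg.norm(d)
def atz(c,uv,z):
    o,d=ray(c,uv);return o+d*(z-o[2])/d[2]
def crop(c,x0,y0,x1,y1,s,fn,pts=None,lines=None):
    im=cv2.resize(c["img"][y0:y1,x0:x1,::-1],None,fx=s,fy=s,interpolation=cv2.INTER_CUBIC)
    def t(p): return (int(round((p[0]-x0+.5)*s)),int(round((p[1]-y0+.5)*s)))
    if lines is not None:
        for L in lines:
            q=proj(c,np.array(L))
            for a,b in zip(q[:-1],q[1:]): cv2.line(im,t(a),t(b),(255,0,255),1)
    for p in (pts if pts is not None else []): cv2.circle(im,t(p),3,(0,255,0),1)
    cv2.imwrite(fn,im)
E
python3 - <<'E'
from h import *
c=cam("scene");t=cam("top")
for n in "carton0_mid carton1_mid carton2_mid carton3_mid shaft_mouth stem_top tkey_bar cradle_seat slot0 slot3 amber_jar pill_bottle mug mortar count_tray syrup tkey".split():
    for k in (c,t):
        r=recognise(n,k["n"]); 
        print(n,k["n"],[(np.round(x["box"]).astype(int).tolist(),round(x["conf"],2)) for x in r[:2]])
crop(c,145,230,345,325,4,"pics/s_rack.png")
crop(t,240,120,400,205,5,"pics/t_rack.png")
crop(c,340,180,480,270,5,"pics/s_crad.png")
crop(t,90,160,220,220,6,"pics/t_crad.png")
E
```

```text
carton0_mid scene [([296, 193, 310, 229], 0.74)]
carton0_mid top [([236, 220, 252, 255], 0.61), ([252, 126, 391, 199], 0.16)]
carton1_mid scene [([256, 189, 279, 229], 0.78)]
carton1_mid top [([275, 226, 292, 257], 0.61)]
carton2_mid scene [([223, 188, 246, 231], 0.9)]
carton2_mid top [([309, 226, 328, 260], 0.96), ([254, 129, 388, 198], 0.31)]
carton3_mid scene [([191, 196, 206, 235], 0.94), ([182, 162, 219, 184], 0.71)]
carton3_mid top [([337, 280, 374, 289], 0.89), ([344, 212, 362, 253], 0.88)]
shaft_mouth scene [([152, 242, 297, 322], 0.72), ([192, 196, 208, 236], 0.38)]
shaft_mouth top [([252, 128, 390, 200], 0.83), ([239, 222, 252, 254], 0.31)]
stem_top scene []
stem_top top []
tkey_bar scene [([365, 205, 419, 246], 0.77)]
tkey_bar top []
cradle_seat scene [([352, 205, 413, 266], 0.86), ([152, 243, 296, 321], 0.61)]
cradle_seat top [([137, 183, 201, 224], 0.59)]
slot0 scene [([152, 241, 300, 321], 0.64)]
slot0 top [([253, 128, 386, 201], 0.96), ([134, 195, 186, 208], 0.7)]
slot3 scene [([152, 241, 300, 321], 0.64)]
slot3 top [([253, 128, 386, 201], 0.96), ([134, 195, 186, 208], 0.7)]
amber_jar scene [([333, 290, 360, 324], 0.83), ([296, 187, 309, 227], 0.63)]
amber_jar top [([196, 122, 225, 151], 0.56)]
pill_bottle scene [([313, 252, 335, 272], 0.59)]
pill_bottle top [([220, 174, 238, 192], 0.65)]
mug scene [([110, 187, 155, 225], 0.96)]
mug top [([401, 231, 447, 258], 0.94), ([345, 214, 362, 253], 0.55)]
mortar scene [([395, 177, 436, 211], 0.56), ([299, 188, 310, 229], 0.39)]
mortar top [([111, 233, 149, 273], 0.81)]
count_tray scene [([83, 244, 136, 299], 0.56)]
count_tray top [([408, 152, 448, 205], 0.88)]
syrup scene [([429, 222, 456, 262], 0.92)]
syrup top [([96, 179, 134, 203], 0.75)]
tkey scene [([394, 176, 436, 210], 0.65), ([365, 210, 416, 247], 0.64)]
tkey top [([131, 191, 186, 210], 0.82), ([343, 214, 361, 255], 0.54)]
```

View pics/s_rack.png

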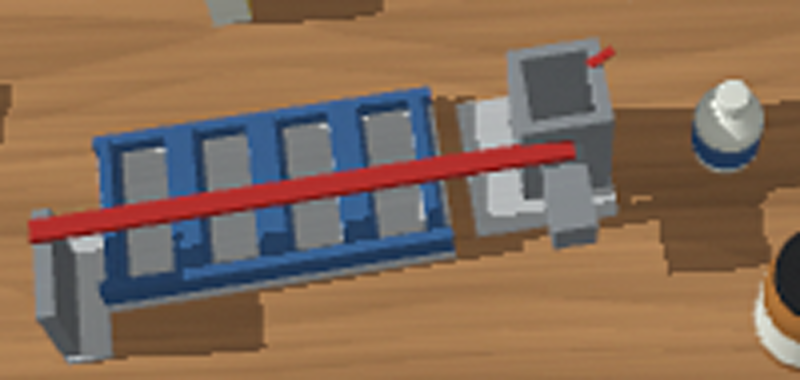

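View pics/t_rack.png

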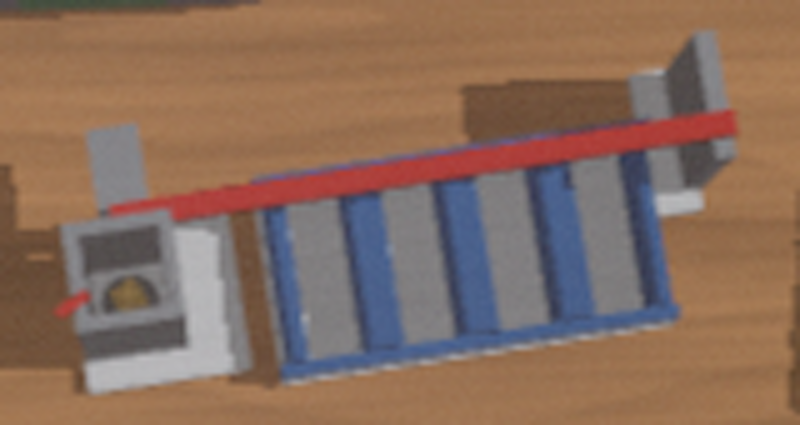

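View pics/s_crad.png

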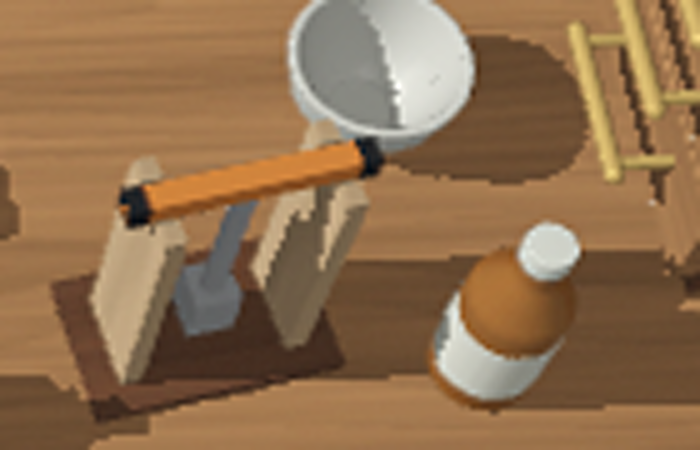

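View pics/t_crad.png

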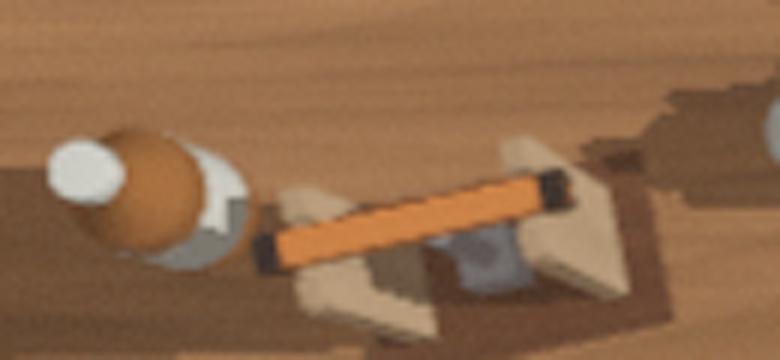

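```bash
cat > m.py <<'E'
from h import *
from scipy.optimize import least_squares
# geometry in rack frame: origin slot1 floor projected at z=0; x long axis, y towards tower
def W(p,P):
    P=np.atleast_2d(P).astype(float);c,s=np.cos(p[2]),np.sin(p[2])
    return np.c_[p[0]+c*P[:,0]-s*P[:,1],p[1]+s*P[:,0]+c*P[:,1],P[:,2]]
TY=.234
def rect(hx,hy,z,cx=0,cy=0): return [[cx-hx,cy-hy,z],[cx-hx,cy+hy,z],[cx+hx,cy+hy,z],[cx+hx,cy-hy,z],[cx-hx,cy-hy,z]]
def racklines(p,stem=None):
    L=[rect(.031,.031,.12,0,TY),rect(.023,.023,.12,0,TY)]
    for i in range(4): L+= [rect(.0525,.0165,.008,0,(i-1)*.058)]
    if stem is not None:
        x=.082-.0417*stem; L+=[[[x,-.117,.092],[x,.117+.118,.092]]]
    return [W(p,l) for l in L]
def boxl(p,z0=0,lx=.095,ly=.028,h=.072):
    return [W(p,rect(lx/2,ly/2,z0+h)),W(p,rect(lx/2,ly/2,z0))]
E
python3 - <<'E'
from m import *
c=cam("scene");t=cam("top")
sp=lambda a:np.array(a)/4.-.5+[145,230]
tp=lambda a:np.array(a)/5.-.5+[240,120]
mo=np.array(rect(.031,.031,.12,0,TY)[:4])
obs_s=sp([(508,50),(600,38),(612,118),(523,125)])   # (-x,-y),(-x,+y),(+x,+y),(+x,-y)
obs_t=tp([(187,318),(80,335),(62,225),(170,210)])
fl=lambda i:np.array([[x,(i-1)*.058+y,.034] for x,y in((-.0525,0),)])
f=lambda p:np.r_[(proj(c,W(p,mo))-obs_s).ravel(),(proj(t,W(p,mo))-obs_t).ravel()]
r=least_squares(f,[.55,-.2,.14]);print(r.x,np.degrees(r.x[2]),np.round(r.fun,1))
p=r.x
crop(c,145,230,345,325,4,"pics/s_rack1.png",lines=racklines(p,1.05))
crop(t,240,120,400,205,5,"pics/t_rack1.png",lines=racklines(p,1.05))
crop(c,180,180,320,240,5,"pics/s_cart.png")
crop(t,225,205,375,265,5,"pics/t_cart.png")
E
```

```text
[ 0.64637364 -0.20154833  0.107335  ] 6.149842583235793 [-0.4 -0.2 -0.7 -0.4  0.2  0.4 -0.8  1.9 -0.4  0.6 -1.1  0.2 -0.3  0.5
  0.   0.4]
```

View pics/s_rack1.png

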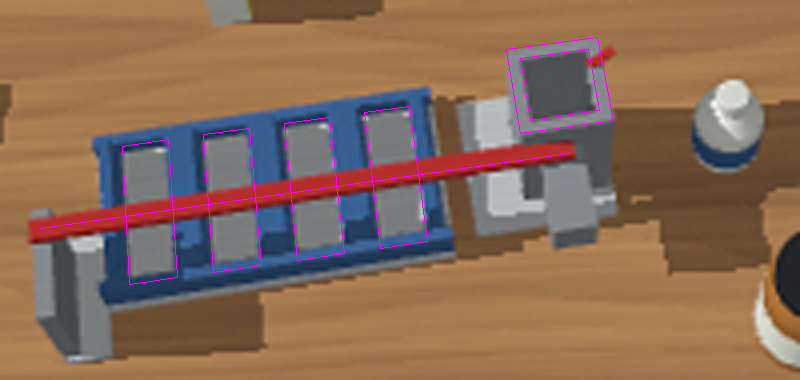

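View pics/t_rack1.png

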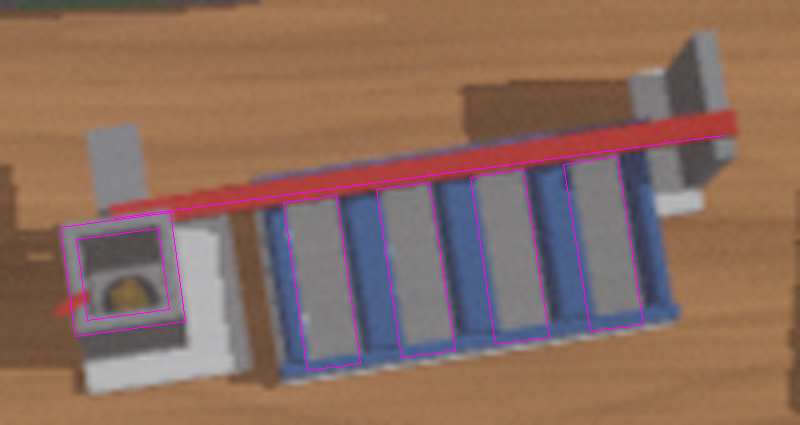

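View pics/s_cart.png

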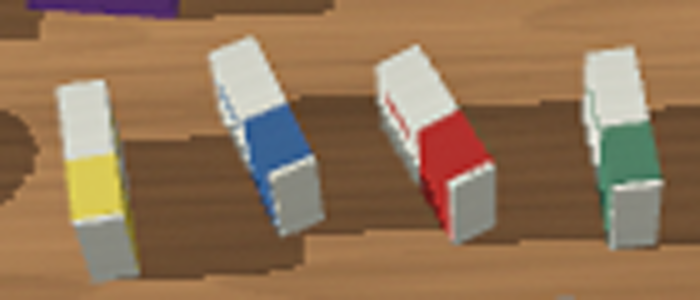

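View pics/t_cart.png

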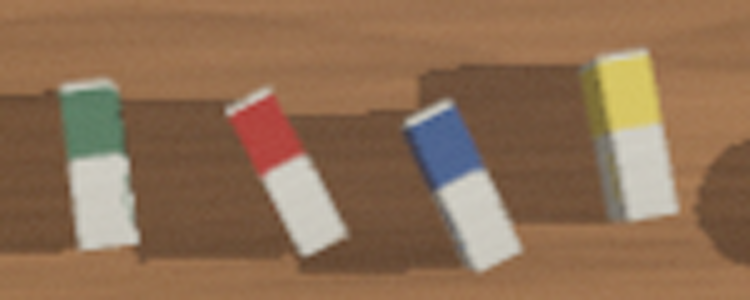

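```bash
cat >> m.py <<'E'
def fitbox(views,z,p0,lx=.095,ly=.028):
    M=np.array(rect(lx/2,ly/2,z)[:4])
    f=lambda p:np.concatenate([(proj(c,W(p,M))-o).ravel() for c,o in views])
    r=least_squares(f,p0,loss="soft_l1");return r.x,f(r.x)
E
python3 - <<'E'
from m import *
c=cam("scene");t=cam("top")
sp=lambda a:np.array(a)/5.-.5+[180,180]
tp=lambda a:np.array(a)/5.-.5+[225,205]
S=dict(y=[(57,88),(104,81),(123,214),(75,222)],b=[(209,54),(251,38),(314,157),(272,180)],r=[(376,65),(418,46),(493,164),(450,182)],g=[(585,52),(634,48),(661,180),(612,188)])
T=dict(y=[(678,210),(624,221),(598,62),(648,50)],b=[(521,250),(480,272),(405,122),(452,100)],r=[(347,235),(304,257),(227,110),(270,88)],g=[(138,243),(80,250),(60,85),(113,80)])
L=[]
for k in S:
    p,e=fitbox([(c,sp(S[k])),(t,tp(T[k]))],.072,[.4,0,.2]);print(k,np.round(p,4),np.degrees(p[2]).round(1),np.round(e,1));L+=boxl(p)
crop(c,180,180,320,240,5,"pics/s_cart1.png",lines=L)
crop(t,225,205,375,265,5,"pics/t_cart1.png",lines=L)
# key bar
ks=np.array([(135,205),(370,157)])/5.-.5+[340,180]; kt=np.array([(557,190),(262,253)])/6.-.5+[90,160]
M=np.array([[0,-.07,.174],[0,.07,.174]])
f=lambda p:np.r_[(proj(c,W(p,M))-ks).ravel(),(proj(t,W(p,M))-kt).ravel()]
r=least_squares(f,[.55,.3,.1]);p=r.x;print("key",p,np.degrees(p[2]),np.round(r.fun,1))
L=[W(p,[[0,-.07,.174],[0,.07,.174]]),W(p,rect(.0135,.0135,.022))]
for y in(-.05,.05):L+=[W(p,rect(.028,.006,.174,0,y)),W(p,rect(.028,.006,.0,0,y))]
crop(c,340,180,480,270,5,"pics/s_crad1.png",lines=L)
crop(t,90,160,220,220,6,"pics/t_crad1.png",lines=L)
E
```

```text
y [ 0.456  -0.2138  0.1451] 8.3 [-0.1 -0.2 -0.  -0.3 -0.2  0.8 -0.4  0.8 -0.4  0.9  0.7  0.4 -0.3 -0.5
 -0.7  0.2]
b [ 0.4305 -0.1142  0.4126] 23.6 [-0.4  0.2 -0.2 -0.1  0.2  0.7 -0.3 -0.1  0.2  0.3 -0.5  0.1  0.1 -0.1
 -0.5  0.2]
r [ 0.4407 -0.0131  0.4545] 26.0 [-0.2 -0.1 -0.3 -0.1 -0.   0.5  0.   1.  -0.1  0.1 -0.2  0.3 -0.2  0.3
 -0.1  0.2]
g [0.4482 0.0966 0.1024] 5.9 [-0.2  0.3 -0.7 -0.1 -0.4  1.  -0.2  0.7 -1.8  0.4  0.1  0.3  0.1  0.4
 -0.9  0.2]
key [0.5594589  0.31293377 0.18637413] 10.67845087945675 [-1.9  0.8  1.7 -0.2  1.1 -0.1 -1.3  0.7]
```

View pics/s_cart1.png

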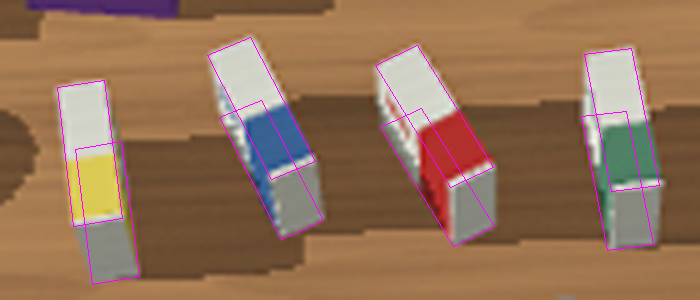

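View pics/t_cart1.png

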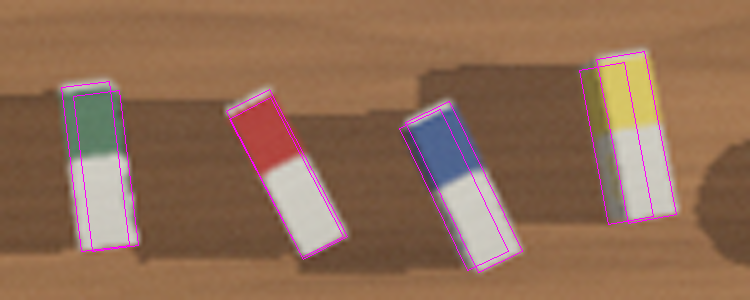

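View pics/s_crad1.png

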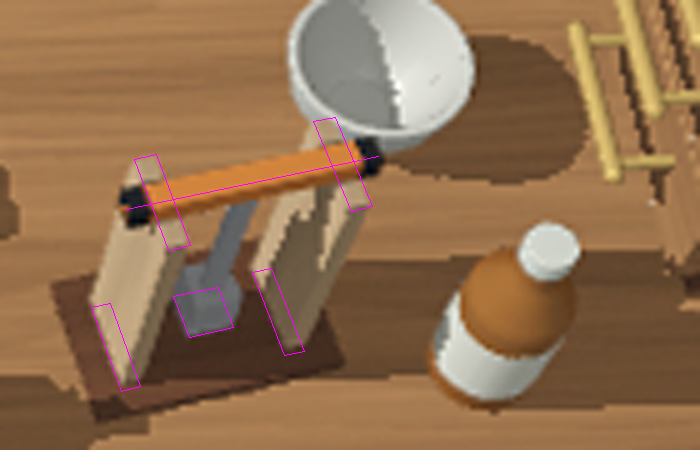

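View pics/t_crad1.png

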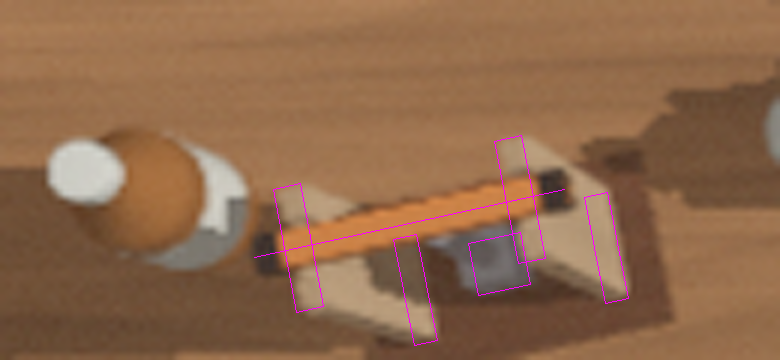

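Emit:
{"name": "apply_moves", "arguments": {"targets": [14.2,15.6,4,0,0,14.2,1,14.2,15.6,4,0,0,14.2,1,14.2,15.6,4,0,0,14.2,1,14.2,15.6,4,0,0,14.2,1,14.2,15.6,4,0,0,14.2,1], "newtons": 60}}

```text
time: 2.65
ee_pos: [0.3207, -0.3446, 0.2784]
tcp_rot: [180.0, 0.0, 59.6]
wrist_force: [1.1, -0.5, 0.0]
opening: 0.0853
```

Emit:
{"name": "apply_moves", "arguments": {"targets": [8.65,9.5,2.4,0,0,6.9,1,8.65,9.5,2.4,0,0,6.9,1,8.65,9.5,2.4,0,0,6.9,1,8.65,9.5,2.4,0,0,6.9,1,8.65,9.5,2.4,0,0,6.9,1]}}

```text
time: 3.15
ee_pos: [0.4863, -0.1626, 0.3244]
tcp_rot: [180.0, 0.0, 101.0]
wrist_force: [-0.0, -1.2, 0.1]
opening: 0.0853
```

Emit:
{"name": "apply_moves", "arguments": {"targets": [0.2,0.2,0,0,0,0,1,2.5,3,0.5,0,0,0,1,2.5,3,0.5,0,0,0,1,2.5,3,0.5,0,0,0,1,2.5,3,0.5,0,0,0,1]}}

```text
time: 3.65
ee_pos: [0.561, -0.0736, 0.3381]
tcp_rot: [-179.9, -0.0, 100.8]
wrist_force: [-0.1, -0.9, -1.1]
opening: 0.0859
```

Run:
```python
from m import *
o=bot.get_obs();print(o["ee_pos"],o["tcp_rot"],o["q"])
c=cam("wrist");cv2.imwrite("pics/w1.png",c["img"][:,:,::-1]);print(c["origin"],c["rotation"])
```

```text
[ 0.56099635 -0.07357055  0.33811589] [-1.7994278e+02 -1.2316985e-02  1.0078591e+02] [-7.46814823e+00  1.16022621e+01  2.97506462e+01  1.08206583e+02
 -6.22596332e-03  7.17459384e+01]
[ 0.54761071 -0.00294304  0.48091617] [-16.63540897   0.04142074  10.76617576]
```

View pics/w1.png

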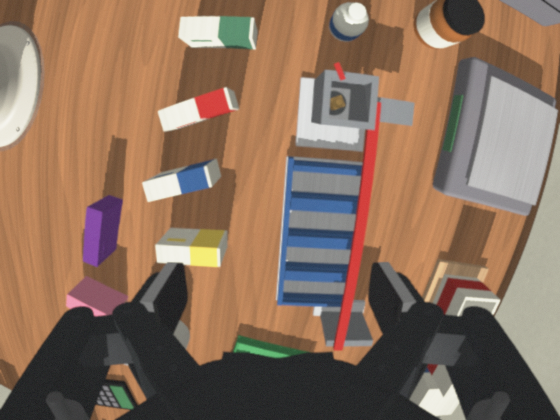

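Run:
```python
from m import *
c=cam("wrist")
p=[0.64637364,-0.20154833,0.107335]
L=racklines(p,1.05)
crop(c,270,50,430,170,5,"pics/w1a.png",lines=L)
crop(c,260,140,400,355,2.7,"pics/w1b.png",lines=L)
```

```text
(no output)
```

View pics/w1a.png

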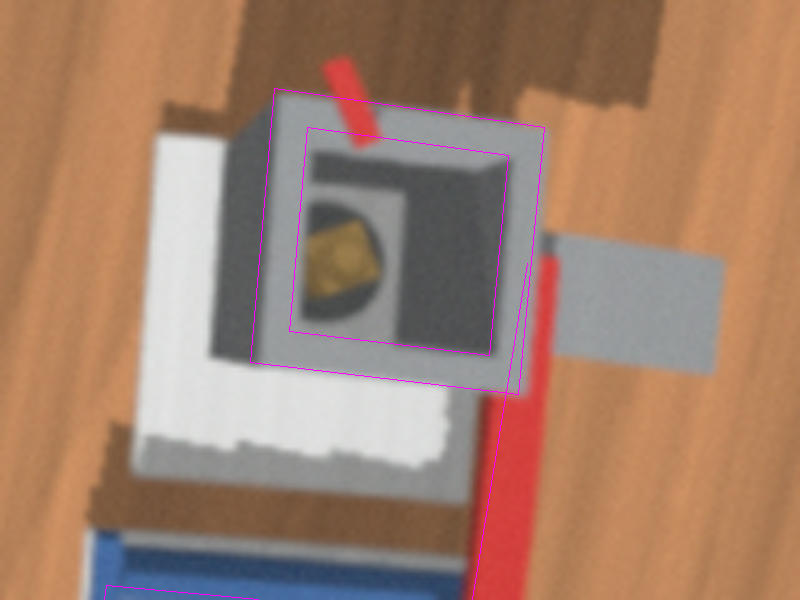

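View pics/w1b.png

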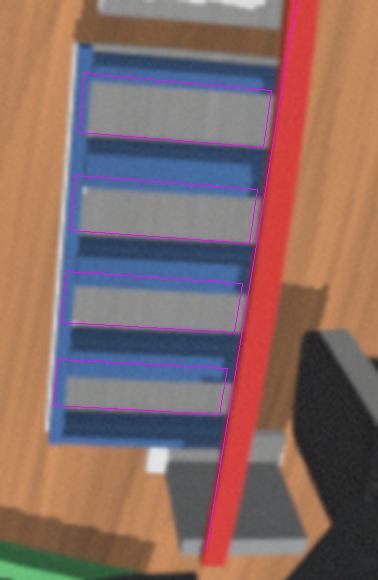

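Run:
```python
from m import *
c=cam("wrist");s=cam("scene");t=cam("top")
wp=lambda a:np.array(a)/5.-.5+[270,50]
sp=lambda a:np.array(a)/4.-.5+[145,230]
tp=lambda a:np.array(a)/5.-.5+[240,120]
mo=np.array(rect(.031,.031,.12,0,TY)[:4])
obs=[(c,wp([(258,363),(277,92),(549,130),(527,398)])),(s,sp([(508,50),(600,38),(612,118),(523,125)])),(t,tp([(187,318),(80,335),(62,225),(170,210)]))]
for sel in ([0],[1],[2],[0,1,2]):
    f=lambda p:np.concatenate([(proj(obs[i][0],W([p[0],p[1],p[2]],mo-[0,TY,0]))-obs[i][1]).ravel() for i in sel])
    r=least_squares(f,[.62,.03,.1],loss="soft_l1");print(sel,np.round(r.x,4),np.degrees(r.x[2]),np.round(r.fun,1))
# pointer
a,b=[atz(c,wp([q])[0],.123) for q in ((337,62),(368,143))];print(a,b,"pointer ang",np.degrees(np.arctan2(*(a-b)[1::-1])))
ce=W(r.x,[[0,0,.123]])[0];print("from centre",np.degrees(np.arctan2(*(a-ce)[1::-1])),np.degrees(np.arctan2(*(b-ce)[1::-1])))
print("stem top",atz(c,wp([(343,262)])[0],.05), [atz(c,wp([q])[0],.042)for q in((305,235),(362,220),(380,270),(318,298))])
# bar edges wrist: bottom end centre, top
```

```text
[0] [0.6226 0.0301 0.1125] 6.445393969391958 [-0.1  0.6  0.6  0.   0.  -0.2 -0.5 -0.4]
[1] [0.6204 0.0323 0.0931] 5.332730438831058 [ 0.1 -0.7 -0.1 -0.6  0.5  0.2 -0.6  1.4]
[2] [0.6225 0.0298 0.125 ] 7.163190833199742 [ 0.2 -0.1 -0.4 -0.1 -0.1  0.3  0.2 -0.1]
[0, 1, 2] [0.6224 0.0303 0.1127] 6.457691732733996 [-0.2  0.4  0.4 -0.2 -0.1 -0.5 -0.6 -0.6 -0.8  0.2 -1.  -0.  -0.   0.7
 -1.   2.4 -0.1  0.1 -0.7 -0.1 -0.1  0.1  0.2  0. ]
[0.59901795 0.06654207 0.123     ] [0.60918248 0.05008939 0.123     ] pointer ang 121.70793587499244
from centre 122.83354542187514 123.74847280228497
stem top [0.62159242 0.02810295 0.05      ] [array([0.6114055 , 0.03363581, 0.042     ]), array([0.62581615, 0.04119027, 0.042     ]), array([0.6333692 , 0.02887094, 0.042     ]), array([0.61824837, 0.01754776, 0.042     ])]
```

Emit:
{"name": "apply_moves", "arguments": {"targets": [0,9,0.6,0,0,0,1,0,9,0.6,0,0,0,1,0,9,0.6,0,0,0,1,0,9,0.6,0,0,0,1,0,9,0.6,0,0,0,1]}}

```text
time: 4.4
ee_pos: [0.5598, 0.1755, 0.3562]
tcp_rot: [179.9, -0.0, 100.6]
wrist_force: [1.5, -0.3, -0.1]
opening: 0.0853
```

Run:
```python
from m import *
o=bot.get_obs();print(o["ee_pos"],o["tcp_rot"],o["q"])
c=cam("wrist");cv2.imwrite("pics/w2.png",c["img"][:,:,::-1])
p=[0.5594589,0.31293377,0.18637413]
L=[W(p,[[0,-.07,.174],[0,.07,.174]]),W(p,rect(.0135,.0135,.022))]
for y in(-.05,.05):L+=[W(p,rect(.028,.006,.174,0,y)),W(p,rect(.028,.006,.0,0,y))]
u=proj(c,[p[0],p[1],.174])[0];print(u)
x,y=int(max(0,u[0]-80)),int(max(0,u[1]-60))
print(x,y);crop(c,x,y,x+160,y+120,5,"pics/w2a.png",lines=L);crop(c,x,y,x+160,y+120,5,"pics/w2b.png")
```

```text
[0.5598274  0.17554161 0.35617055] [ 1.79936219e+02 -1.95387607e-04  1.00575835e+02] [ 1.74131309e+01  1.59961186e+01  3.72410108e+01  1.11181542e+02
 -7.39910014e-03  9.68372916e+01]
[302.63903499  52.28624861]
222 0
```

View pics/w2.png

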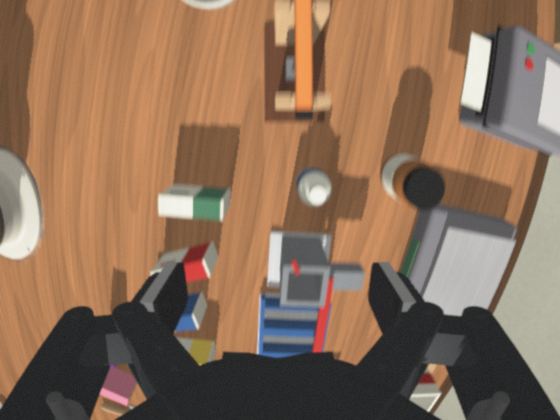

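View pics/w2a.png

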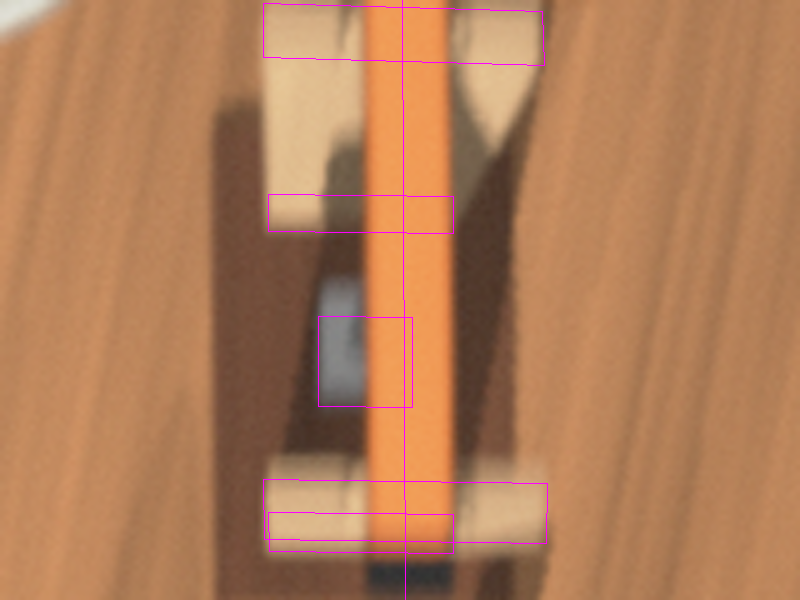

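View pics/w2b.png

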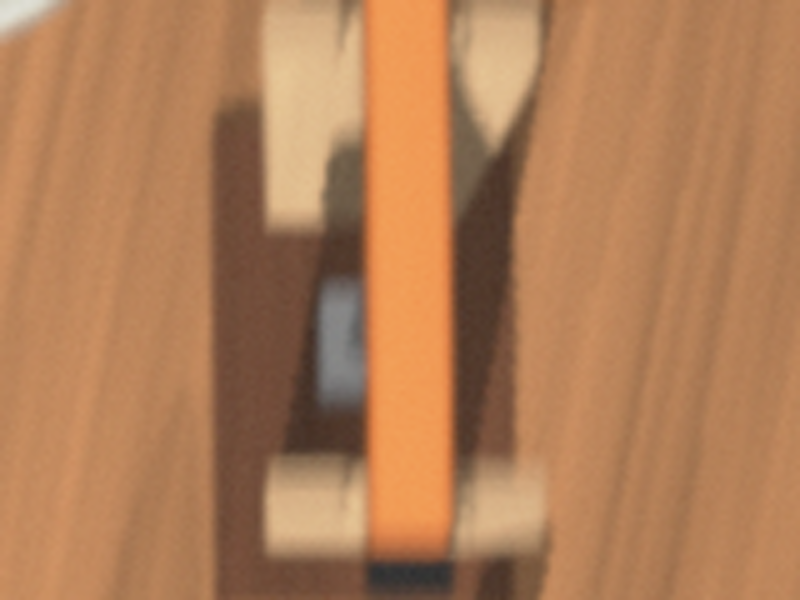

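Run:
```python
from m import *
c=cam("wrist");s=cam("scene");t=cam("top")
crop(c,270,70,350,130,10,"pics/w2c.png")
crop(s,360,200,420,245,13,"pics/s2c.png")
crop(t,130,185,190,215,13,"pics/t2c.png")
```

View pics/w2c.png

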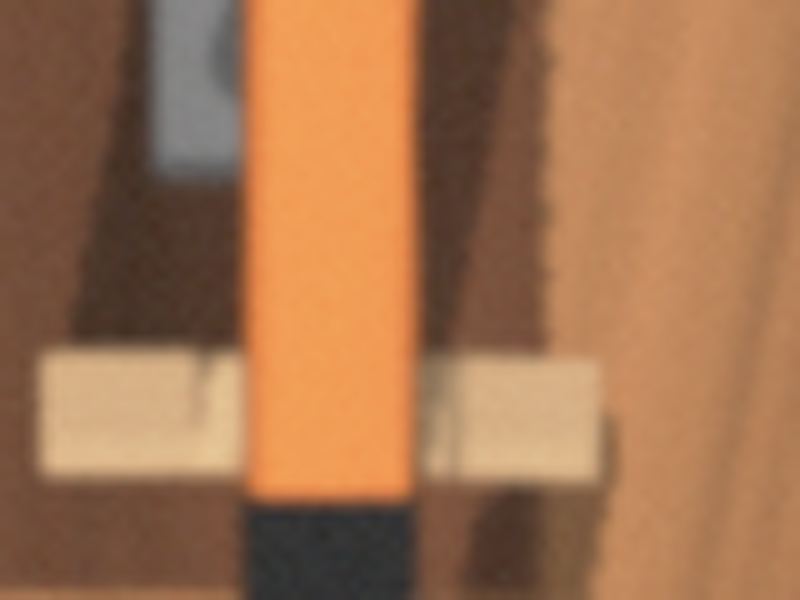

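View pics/s2c.png

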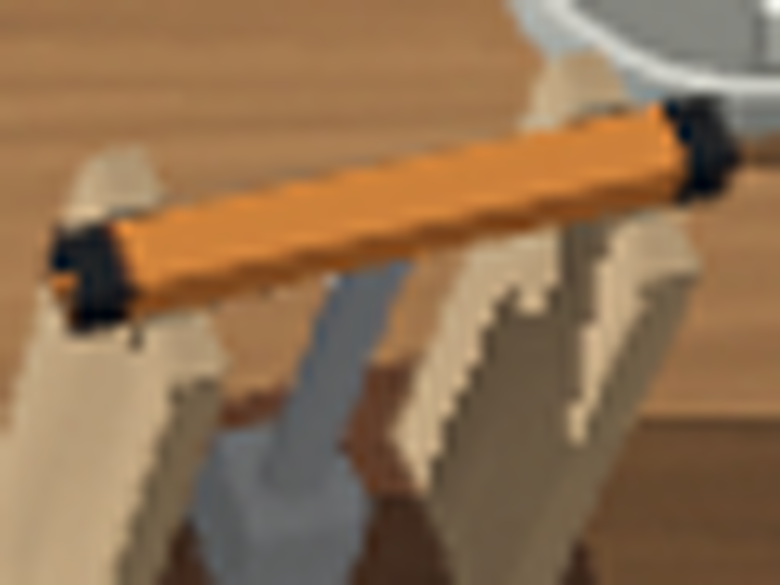

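View pics/t2c.png

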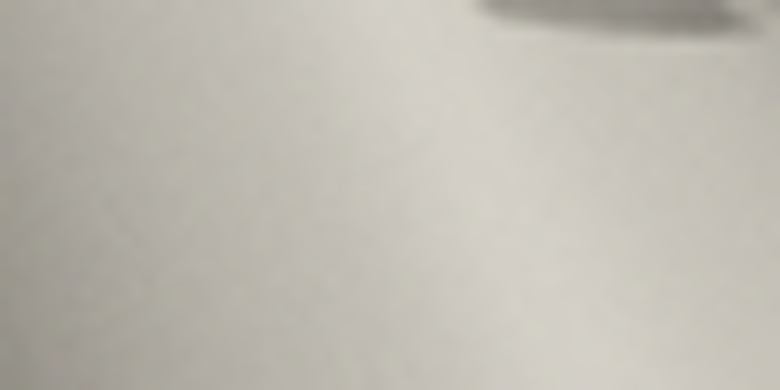

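Run:
```python
from m import *
c=cam("wrist");s=cam("scene")
wp=lambda a:np.array(a)/10.-.5+[270,70]
sp=lambda a:np.array(a)/13.-.5+[360,200]
N=atz(c,wp((321,413)),.174)
cs=[atz(c,wp(q),.174) for q in((38,348),(38,478),(605,360),(605,485))]
print("near upright",N,np.round(cs,4)); d=(cs[2]+cs[3]-cs[0]-cs[1])/2;print("yaw",np.degrees(np.arctan2(d[1],d[0])),np.linalg.norm(d))
for y in (10.6,11.5):
  a=np.radians(y);print("cradle centre",N+.05*np.array([-np.sin(a),np.cos(a),0]))
e=[atz(c,wp(q),.182) for q in((331,20),(331,480))];print("bar line",e);d=e[0]-e[1];print("bar yaw",np.degrees(np.arctan2(d[1],d[0]))-90)
p,r=fitbox([(s,sp([(55,235),(715,95),(738,150),(75,300)]))],.182,[.56,.31,.18],.016,.14);print(p,np.degrees(p[2]),np.round(r,1))
L=[W(p,rect(.008,.07,.182)),W(p,rect(.008,.07,.166))]
crop(s,360,200,420,245,13,"pics/s2d.png",lines=L)
```

```text
near upright [0.56928557 0.25386141 0.174     ] [[0.5408 0.2549 0.174 ]
 [0.5432 0.2421 0.174 ]
 [0.5959 0.265  0.174 ]
 [0.5984 0.2527 0.174 ]]
yaw 10.612597304062193 0.05613262335290543
cradle centre [0.560088   0.30300818 0.174     ]
cradle centre [0.55931717 0.30285764 0.174     ]
bar line [array([0.56235076, 0.29168601, 0.182     ]), array([0.57093137, 0.24745076, 0.182     ])]
bar yaw 10.977711072470285
[0.55944494 0.31153204 0.19288736] 11.051631381676673 [-0.1 -0.2 -0.3 -0.3  0.1  0.5  0.3  0. ]
```

View pics/s2d.png

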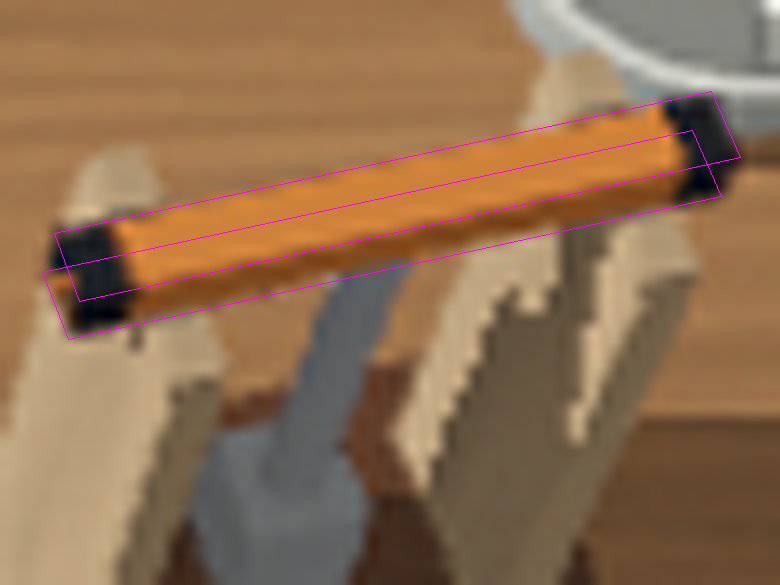

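Run:
```python
from m import *
o=bot.get_obs();print(o["ee_pos"],o["time"])
c=cam("wrist");o=bot.get_obs();print(o["ee_pos"],o["time"],c["origin"])
crop(c,270,50,350,110,10,"pics/w3c.png")
```

```text
[0.56028449 0.17356779 0.35566309] 4.7
[0.56036013 0.17330017 0.35570014] 4.75 [0.54691816 0.24425759 0.49844592]
```

View pics/w3c.png

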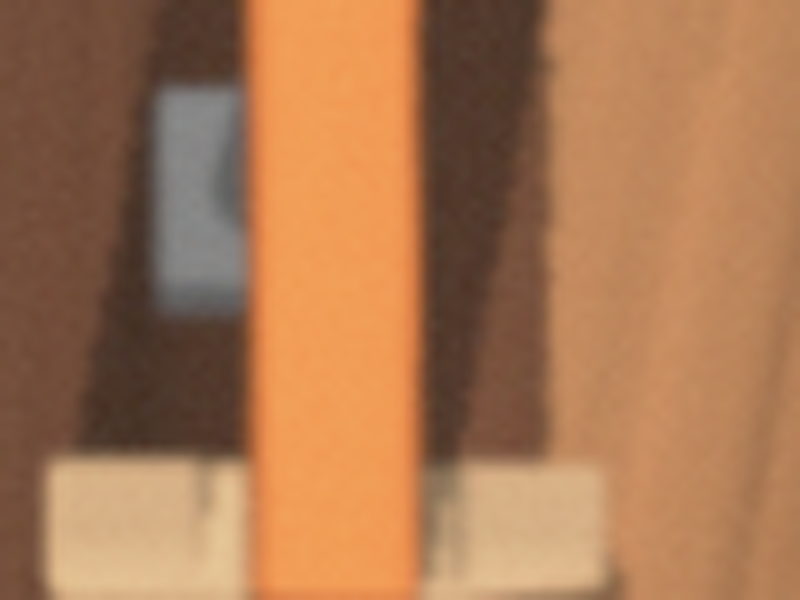

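Run:
```python
from m import *
c=cam("wrist");o=bot.get_obs();print(o["ee_pos"])
wp=lambda a:np.array(a)/10.-.5+[270,50]
cs=[atz(c,wp(q),.174) for q in((45,456),(45,588),(605,463),(600,588))]
N=sum(cs)/4;print("near upright",N); d=(cs[2]+cs[3]-cs[0]-cs[1])/2;print("yaw",np.degrees(np.arctan2(d[1],d[0])),np.linalg.norm(d))
a=np.radians(10.9);print("cradle centre",N+.05*np.array([-np.sin(a),np.cos(a),0]))
e=[atz(c,wp(q),.182) for q in((333,5),(337,570))];print("bar line",e);d=e[0]-e[1];print("bar yaw",np.degrees(np.arctan2(d[1],d[0]))-90)
b=e[0]+ (e[0]-e[1])/np.linalg.norm(e[0]-e[1])*0
p=[.5594,.3115,.193];print("bar model at same y", [W(p,[[0,y-.3115,.182]]) for y in (.29,.25)])
L=[W(p,rect(.008,.07,.182)),W(p,rect(.028,.006,.174,0,-.05)),W(p,rect(.028,.006,.174,0,.05))]
crop(c,220,0,380,120,5,"pics/w3d.png",lines=L)
```

```text
[0.56039    0.17328143 0.35572466]
near upright [0.56860416 0.2612202  0.174     ]
yaw 11.131117660074926 0.05511639970048873
cradle centre [0.55914939 0.31031814 0.174     ]
bar line [array([0.55933579, 0.31122757, 0.182     ]), array([0.57005346, 0.25633084, 0.182     ])]
bar yaw 11.047082767761978
bar model at same y [array([[0.56352379, 0.29039919, 0.182     ]]), array([[0.57119595, 0.25114186, 0.182     ]])]
```

View pics/w3d.png

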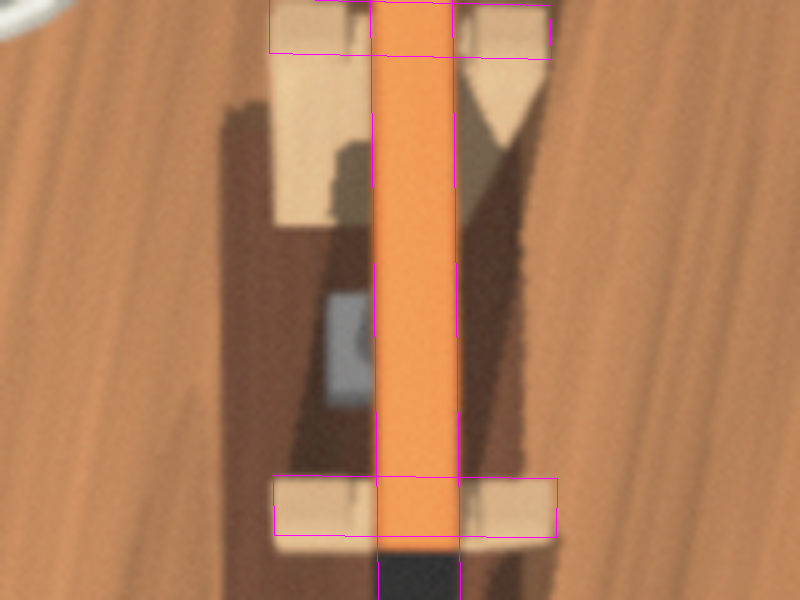

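Emit:
{"name": "apply_moves", "arguments": {"targets": [0,4.6,0,0,0,0.1,1,0,4.6,0,0,0,0.1,1,0,4.6,-0.5,0,0,0.1,1,0,4.6,-2,0,0,0.1,1,0,4.6,-3,0,0,0.1,1]}}

```text
time: 5.3
ee_pos: [0.5606, 0.313, 0.2623]
tcp_rot: [-179.9, 0.0, 101.3]
wrist_force: [-0.0, -0.8, 0.3]
opening: 0.0851
```

Run:
```python
from m import *
s=cam("scene");s=cam("scene");s=cam("scene");o=bot.get_obs();print(o["ee_pos"],o["tcp_rot"],o["q"])
cv2.imwrite("pics/s4.png",s["img"][150:290,300:500,::-1].repeat(3,0).repeat(3,1))
```

```text
[0.5597826  0.31138739 0.26399235] [-1.79787266e+02  7.14427503e-02  1.01204035e+02] [ 2.90868364e+01  1.95646699e+01  3.09088568e+01  1.01568581e+02
 -2.66630236e-03  1.07882939e+02]
```

View pics/s4.png

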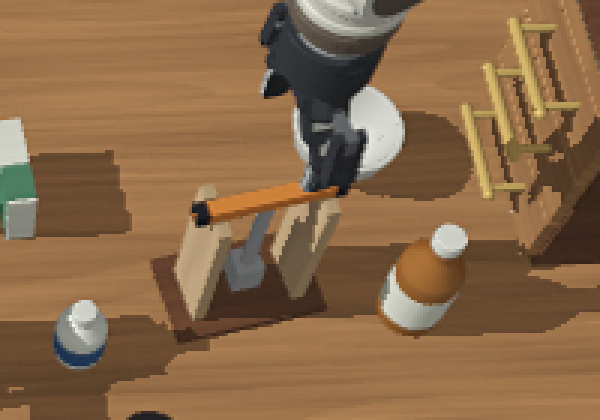

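Emit:
{"name": "apply_moves", "arguments": {"targets": [0,0,-1.5,0,0,0,1,0,0,-3,0,0,0,1,0,0,-3.6,0,0,0,1,0,0,-3.6,0,0,0,1,0,0,-3.6,0,0,0,1]}}

```text
time: 5.95
ee_pos: [0.5616, 0.3128, 0.1607]
tcp_rot: [179.8, -0.1, 101.2]
wrist_force: [0.7, -0.2, 0.7]
opening: 0.0854
```

Emit:
{"name": "apply_moves", "arguments": {"targets": [0,0,0,0,0,0,0.1,0,0,0,0,0,0,0.1,0,0,0,0,0,0,0.1,0,0,0,0,0,0,0.1,0,0,0,0,0,0,0.1], "newtons": 80}}

```text
time: 6.45
ee_pos: [0.5604, 0.3131, 0.1579]
tcp_rot: [180.0, -0.0, 101.3]
wrist_force: [-1.1, -1.1, 0.2]
opening: 0.0145
```

Run:
```python
from m import *
o=bot.get_obs();print(o)
c=cam("wrist");cv2.imwrite("pics/w5.png",c["img"][:,:,::-1])
```

```text
{'time': 6.45, 'q': array([2.91902644e+01, 1.69133231e+01, 1.57208680e+01, 8.87779859e+01,
       1.83067025e-03, 1.07897431e+02]), 'qd': array([ 0.00176694, -0.20975059,  0.5360018 ,  0.19339258, -0.065629  ,
        0.04779151]), 'joint_efforts': array([ 3.57918805e-01, -5.69207096e+01,  4.20032144e+01, -3.23839048e-01,
        5.66070154e-02, -5.00029139e-02]), 'ee_pos': array([0.5603581 , 0.31305905, 0.15792459]), 'tcp_rot': array([ 1.79972434e+02, -1.08259604e-02,  1.01292837e+02]), 'wrist_force': array([-1.07763749, -1.10303082,  0.21419339]), 'torque': array([-0.07985625,  0.1387829 , -0.03841938]), 'opening': 0.014463848240323304}
```

View pics/w5.png

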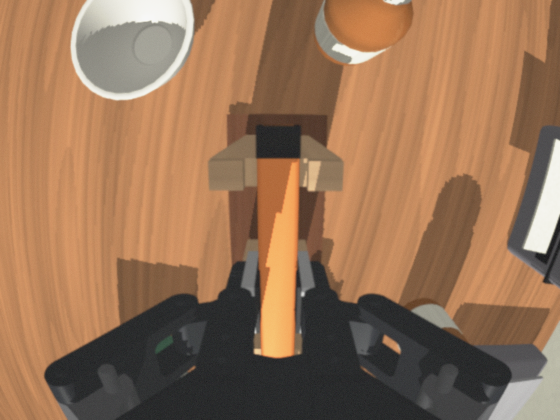

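Emit:
{"name": "apply_moves", "arguments": {"targets": [0,0,1,0,0,0,0,0,0,2.6,0,0,0,0,0,0,4.2,0,0,0,0,0,0,5.8,0,0,0,0,0,0,5.9,0,0,0,0], "newtons": 100}}

```text
time: 7.0
ee_pos: [0.5609, 0.3134, 0.3419]
tcp_rot: [179.4, -0.2, 101.3]
wrist_force: [-0.1, 0.3, -2.5]
opening: 0.0144
```

Run:
```python
from m import *
s=cam("scene");s=cam("scene");o=bot.get_obs();print(o["ee_pos"],o["tcp_rot"],o["opening"],o["wrist_force"])
cv2.imwrite("pics/s6.png",s["img"][120:290,300:500,::-1].repeat(3,0).repeat(3,1))
```

```text
[0.56089369 0.31333138 0.33515202] [ 1.79880800e+02 -3.87673795e-02  1.01292025e+02] 0.013965828028786145 [-0.26362884 -0.39442035 -4.16139048]
```

View pics/s6.png

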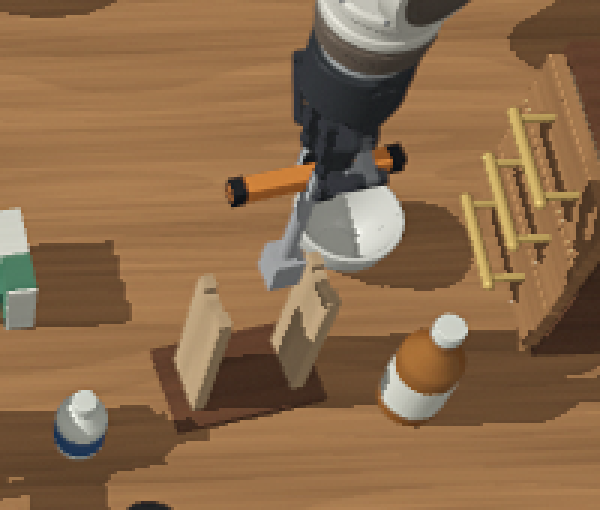

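Emit:
{"name": "apply_moves", "arguments": {"targets": [2.05,-9.43,0,0,0,-11.55,0,2.05,-9.43,0,0,0,-11.55,0,2.05,-9.43,0,0,0,-11.55,0,2.05,-9.43,0,0,0,-11.55,0,2.05,-9.43,0,0,0,-11.55,0]}}

```text
time: 7.6
ee_pos: [0.613, 0.0667, 0.3315]
tcp_rot: [-179.8, 0.2, 58.0]
wrist_force: [0.8, 1.0, -2.8]
opening: 0.0139
```

Run:
```python
from m import *
o=bot.get_obs();print(o["ee_pos"],o["tcp_rot"])
for i in range(2): cam("top")
o=bot.get_obs();print(o["ee_pos"],o["tcp_rot"])
```

```text
[0.61298022 0.06672114 0.33153752] [-1.79809804e+02  1.50342661e-01  5.79794548e+01]
[0.61377328 0.0629287  0.33116514] [-179.84506079    0.23821905   57.6936725 ]
```

Emit:
{"name": "apply_moves", "arguments": {"targets": [0.29,-1.09,0,0,0,-4.28,0,0.29,-1.09,0,0,0,-4.28,0,0.29,-1.09,0,0,0,-4.28,0,0.29,-1.09,0,0,0,-4.28,0,0.29,-1.09,0,0,0,-4.28,0]}}

```text
time: 8.2
ee_pos: [0.6218, 0.0362, 0.3326]
tcp_rot: [-179.9, 0.1, 32.9]
wrist_force: [0.1, 0.0, -2.7]
opening: 0.014
```

Run:
```python
from m import *
for i in range(2): cam("top")
o=bot.get_obs();print(o["ee_pos"],o["tcp_rot"],o["q"])
s=cam("scene");t=cam("top");w=cam("wrist")
cv2.imwrite("pics/w7.png",w["img"][:,:,::-1])
T=np.array([.6224,.0303]);p=[.6224,.0303,.1127]
L=[W(p,rect(.031,.031,.12)),W(p,rect(.023,.023,.12))]
k=[*o["ee_pos"][:2],np.radians(o["tcp_rot"][2]-90)]
zt=o["ee_pos"][2]-.136
L+=[W(k,rect(.0135,.0135,zt)),W(k,rect(.008,.07,zt+.152+.008))]
crop(s,240,150,340,310,3.6,"pics/s7.png",lines=L)
crop(t,200,110,330,210,6,"pics/t7.png",lines=L)
```

```text
[0.62194185 0.03627968 0.33351092] [-1.79961715e+02  6.83444726e-02  3.28669970e+01] [ 3.33861691e+00  2.05684275e+01  4.03428446e+01  1.09852753e+02
 -3.71611127e-04  1.50471643e+02]
```

View pics/w7.png

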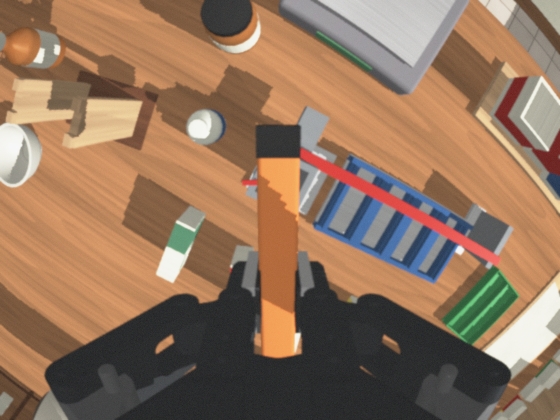

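View pics/s7.png

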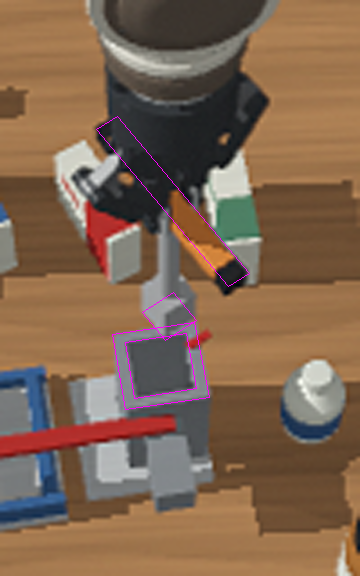

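View pics/t7.png

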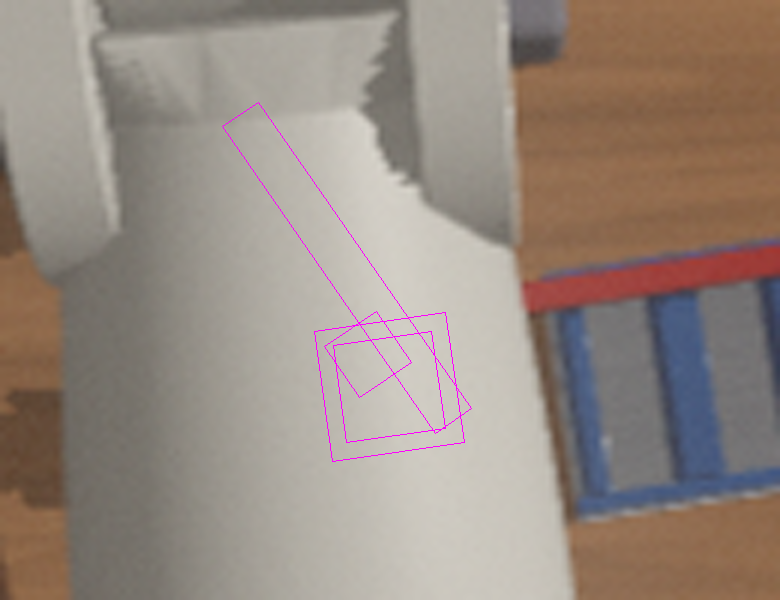

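Emit:
{"name": "apply_moves", "arguments": {"targets": [0.02,-0.2,0,0,0,-0.15,0,0.02,-0.2,-1,0,0,-0.15,0,0.02,-0.2,-2.2,0,0,-0.15,0,0.02,-0.2,-2.2,0,0,-0.15,0,0.02,-0.2,-2.2,0,0,-0.15,0]}}

```text
time: 8.95
ee_pos: [0.6224, 0.0297, 0.2691]
tcp_rot: [-180.0, 0.0, 31.7]
wrist_force: [0.0, 0.0, -0.7]
opening: 0.0139
```

```bash
cat > chk.py <<'E'
from m import *
import sys
for i in range(3): cam("top")
o=bot.get_obs();print(o["time"],o["ee_pos"].round(4),o["tcp_rot"].round(2),"q6",o["q"][5].round(1),o["wrist_force"].round(1),o["torque"].round(2),o["opening"])
s=cam("scene");w=cam("wrist")
p=[.6224,.0303,.1127]
L=[W(p,rect(.031,.031,.12)),W(p,rect(.023,.023,.12))]
k=[*o["ee_pos"][:2],np.radians(o["tcp_rot"][2]-90)]
zt=o["ee_pos"][2]-.136
L+=[W(k,rect(.0135,.0135,zt)),W(k,rect(.008,.07,zt+.152+.008))]
n=sys.argv[1]
crop(s,255,210,325,270,11,f"pics/s{n}.png",lines=L)
crop(s,255,210,325,270,11,f"pics/s{n}n.png")
cv2.imwrite(f"pics/w{n}.png",w["img"][:,:,::-1])
E
python3 chk.py 8
```

```text
9.1 [0.6236 0.0299 0.2714] [179.88  -0.22  31.73] q6 151.0 [ 0.4  0.2 -1.8] [-0.02 -0.02  0.04] 0.014155356132749689
```

View pics/s8.png

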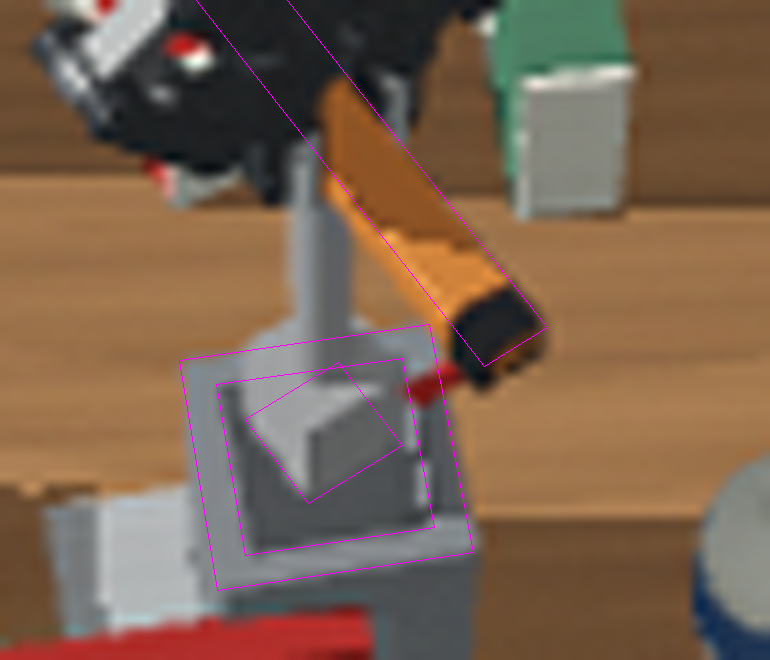

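View pics/s8n.png

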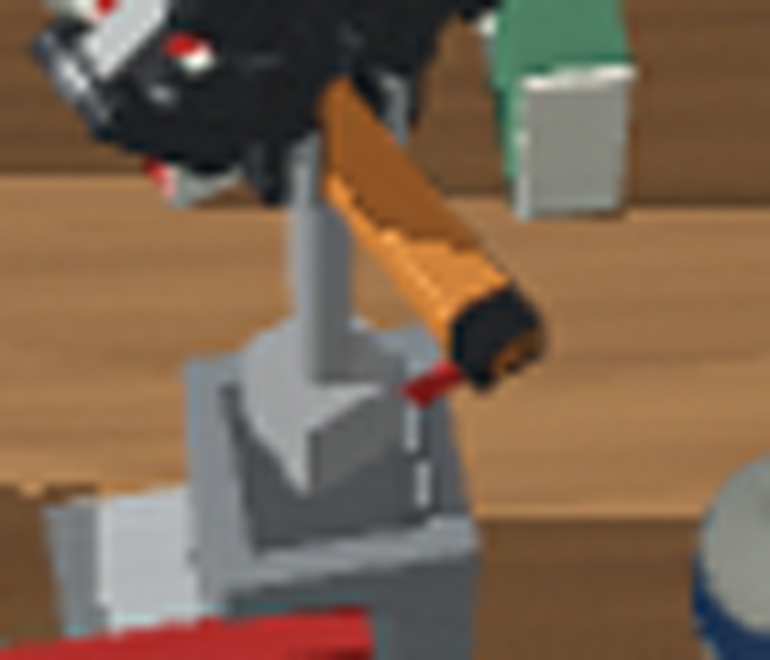

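Emit:
{"name": "apply_moves", "arguments": {"targets": [-0.04,0,-1,0,0,0,0,-0.04,0,-2,0,0,0,0,-0.04,0,-2.6,0,0,0,0,-0.04,0,-2.6,0,0,0,0]}}

```text
time: 9.6
ee_pos: [0.6209, 0.0299, 0.1885]
tcp_rot: [-179.9, 0.2, 31.7]
wrist_force: [-0.2, -0.1, -2.6]
opening: 0.0141
```

```bash
python3 chk.py 9
```

```text
9.75 [0.6222 0.03   0.1924] [ 1.7993e+02 -1.2000e-01  3.1740e+01] q6 151.0 [ 1.2  0.3 -2.7] [ 0.   -0.    0.02] 0.014096185969775755
```

View pics/s9n.png

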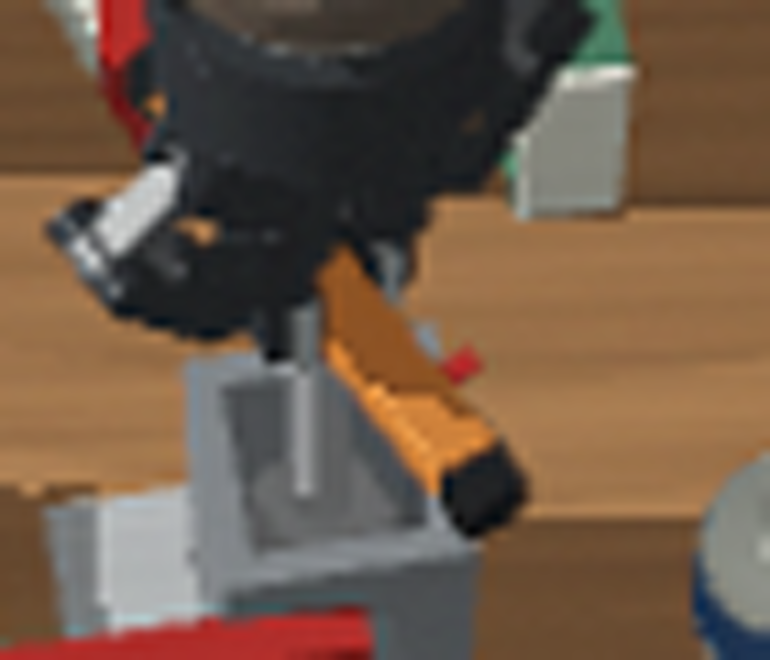

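Emit:
{"name": "apply_moves", "arguments": {"targets": [0,0,-0.2,0,0,0,0,0,0,-0.4,0,0,0,0,0,0,-0.6,0,0,0,0,0,0,-0.6,0,0,0,0]}}

```text
time: 10.25
ee_pos: [0.6215, 0.0301, 0.1713]
tcp_rot: [-180.0, 0.0, 31.7]
wrist_force: [2.1, 1.8, -4.9]
opening: 0.0145
```

Emit:
{"name": "apply_moves", "arguments": {"targets": [0,0,-0.15,0,0,0,0,0,0,-0.3,0,0,0,0,0,0,-0.45,0,0,0,0,0,0,-0.45,0,0,0,0]}}

```text
time: 10.65
ee_pos: [0.6214, 0.03, 0.158]
tcp_rot: [-180.0, 0.0, 31.7]
wrist_force: [2.6, 2.2, -3.7]
opening: 0.0143
```

```bash
python3 chk.py 10
```

```text
10.8 [0.6215 0.0301 0.1587] [-1.7998e+02  1.0000e-02  3.1740e+01] q6 151.0 [ 2.1  1.4 -3.6] [ 0.64 -0.71 -0.05] 0.014413409219707183
```

View pics/s10.png

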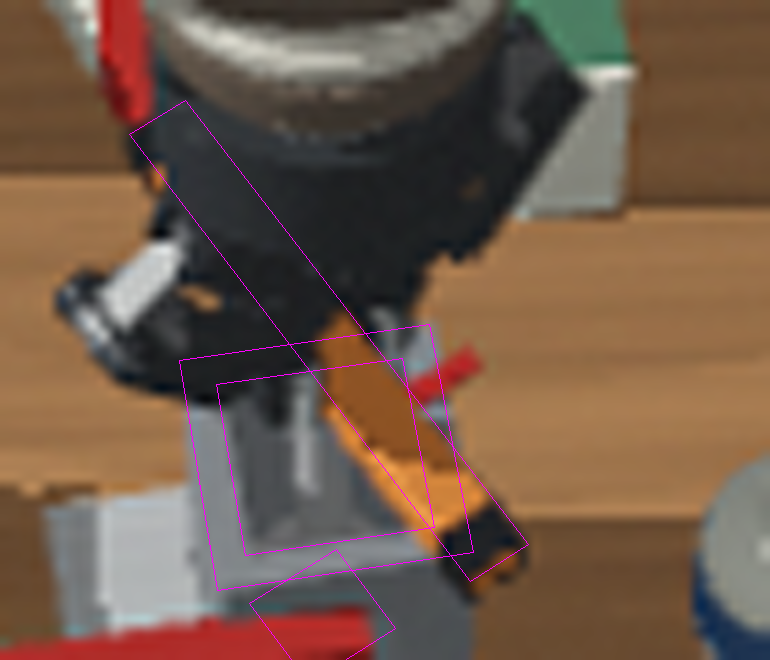

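Emit:
{"name": "apply_moves", "arguments": {"targets": [0,0,0,0,0,0.8,0,0,0,0,0,0,1.8,0,0,0,0,0,0,2.8,0,0,0,0,0,0,3.8,0,0,0,0,0,0,4.8,0]}}

```text
time: 11.4
ee_pos: [0.6219, 0.0303, 0.1592]
tcp_rot: [180.0, -0.1, 60.8]
wrist_force: [3.5, 3.3, -3.2]
opening: 0.0142
```

```bash
python3 chk.py 11
```

```text
11.55 [0.6218 0.0302 0.1592] [ 1.7998e+02 -5.0000e-02  6.0420e+01] q6 122.4 [ 3.2  3.4 -3.6] [ 0.96 -1.08 -0.02] 0.014208417295682953
```

View pics/s11.png

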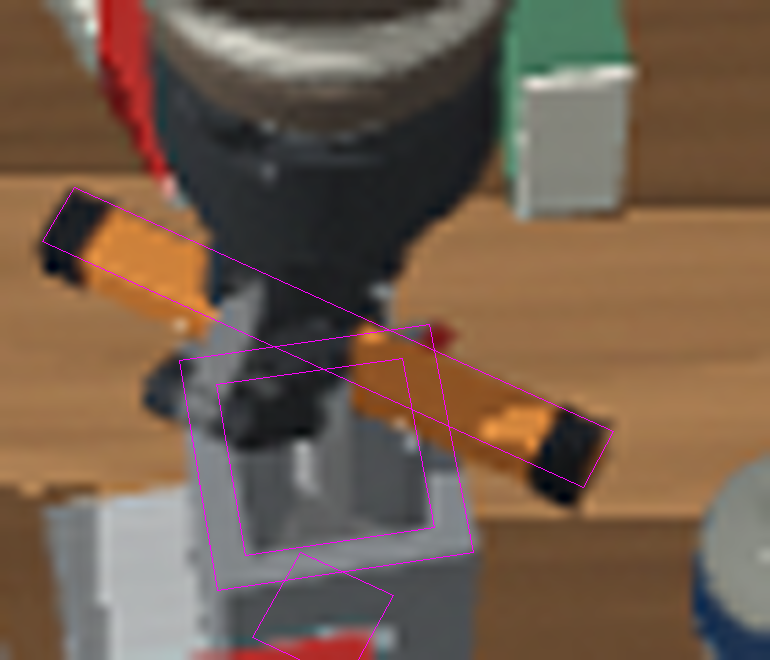

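Emit:
{"name": "apply_moves", "arguments": {"targets": [0,0,0,0,0,1.2,0,0,0,0,0,0,2.4,0,0,0,0,0,0,3.6,0,0,0,0,0,0,4.8,0,0,0,0,0,0,6.0,0]}}

```text
time: 12.15
ee_pos: [0.6217, 0.0303, 0.1592]
tcp_rot: [180.0, -0.0, 96.7]
wrist_force: [3.4, 3.2, -2.3]
opening: 0.0139
```

```bash
python3 chk.py 12
```

```text
12.3 [0.6217 0.0303 0.1592] [ 1.7997e+02 -4.0000e-02  9.6480e+01] q6 86.3 [ 3.6  4.  -3.1] [ 1.29 -0.97 -0.05] 0.014247377069553405
```

View pics/s12.png

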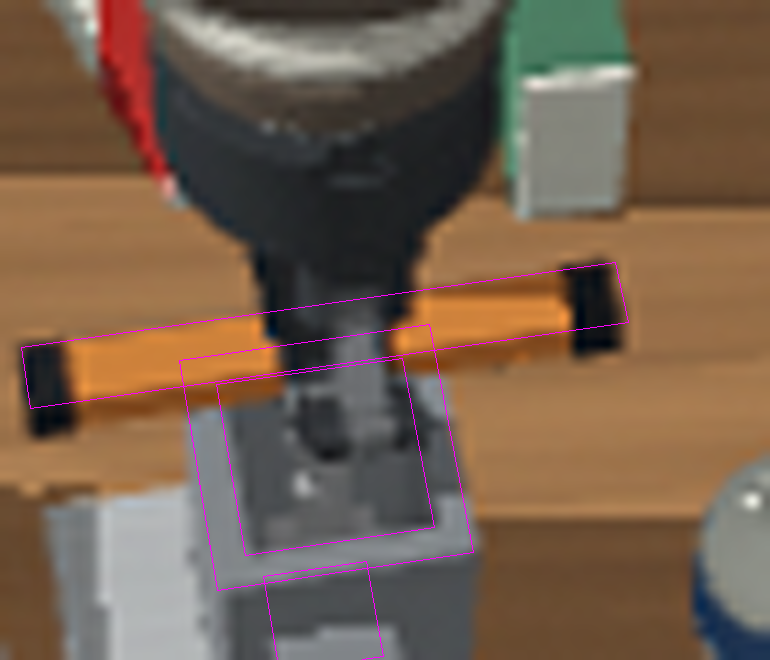

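View pics/w12.png

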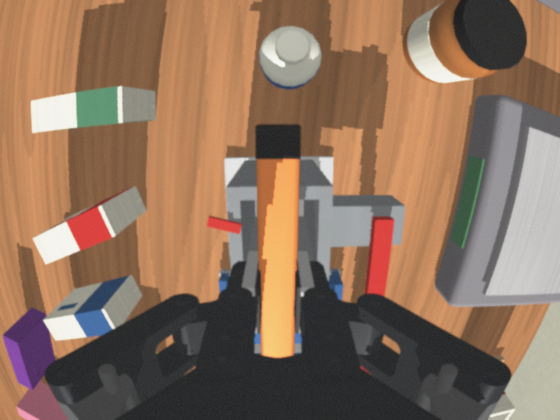

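Emit:
{"name": "apply_moves", "arguments": {"targets": [0,0,0,0,0,0.7,0,0,0,0,0,0,1.4,0,0,0,0,0,0,2.0,0,0,0,0,0,0,2.0,0]}}

```text
time: 12.8
ee_pos: [0.6216, 0.0303, 0.1592]
tcp_rot: [180.0, -0.0, 108.5]
wrist_force: [3.4, 4.3, -2.3]
opening: 0.0143
```

```bash
python3 chk.py 13
python3 - <<'E'
from m import *
w=cam("wrist");crop(w,180,150,440,330,3,"pics/w13a.png")
E
```

```text
12.95 [0.6216 0.0303 0.1592] [ 1.7996e+02 -4.0000e-02  1.0842e+02] q6 74.4 [ 2.5  4.2 -2.1] [ 1.41 -0.98 -0.04] 0.013851801308627915
```

View pics/w13a.png

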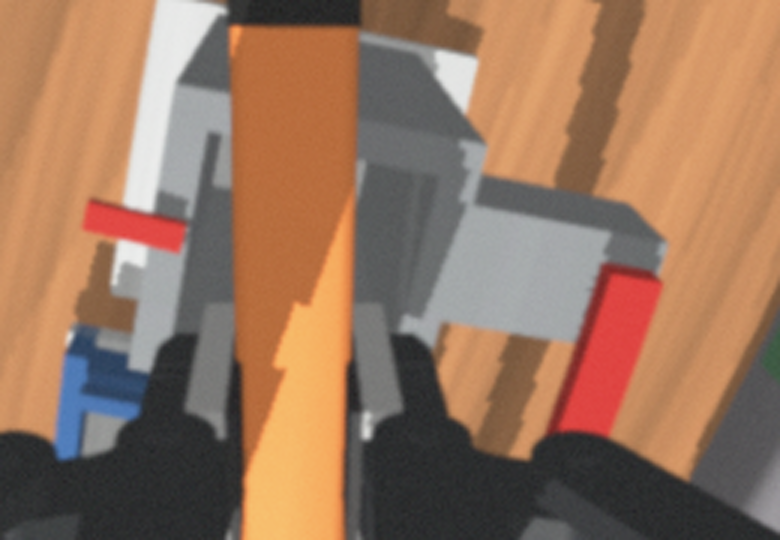

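Run:
```python
from m import *
w=cam("wrist");f=lambda q:np.array(q)/3.-.5+[180,150]
a,b=atz(w,f((86,215)),.123),atz(w,f((185,237)),.123);d=a-b
print(a,b,np.degrees(np.arctan2(d[1],d[0])),np.linalg.norm(d))
ce=np.array([.6224,.0303]);d=(a[:2]+b[:2])/2-ce;print("radial",np.degrees(np.arctan2(d[1],d[0])))
# rack guide edge directions as reference: tower left top edge
a,b=atz(w,f((178,82)),.12),atz(w,f((130,365)),.12);d=a-b;print("tower edge",np.degrees(np.arctan2(d[1],d[0]))-90)
# retaining bar end
for z in (.092,.106): print([W([-1,0,0],[[0,0,0]])*0+atz(w,f(q),z) for q in((605,265),(660,280))])
```

```text
[0.57920846 0.02773117 0.123     ] [0.59917577 0.02965115 0.123     ] -174.50753121918754 0.02005941323596772
radial -177.22632839728092
tower edge 6.645859016320287
[array([[0.69626969, 0.04194851, 0.092     ]]), array([[0.71186176, 0.0426187 , 0.092     ]])]
[array([[0.68976121, 0.04571174, 0.106     ]]), array([[0.70431388, 0.04633725, 0.106     ]])]
```

Emit:
{"name": "apply_moves", "arguments": {"targets": [0,0,0,0,0,0.5,0,0,0,0,0,0,1,0,0,0,0,0,0,1,0]}}

```text
time: 13.45
ee_pos: [0.6216, 0.0304, 0.1592]
tcp_rot: [180.0, -0.0, 114.5]
wrist_force: [3.3, 4.1, -1.9]
opening: 0.0142
```

```bash
python3 chk.py 14
python3 - <<'E'
from m import *
w=cam("wrist");crop(w,180,150,440,330,3,"pics/w14a.png")
E
```

```text
13.6 [0.6216 0.0303 0.1592] [ 1.7996e+02 -4.0000e-02  1.1439e+02] q6 68.4 [ 2.8  4.7 -2.3] [ 1.47 -0.95 -0.41] 0.014196664177180124
```

View pics/w14a.png

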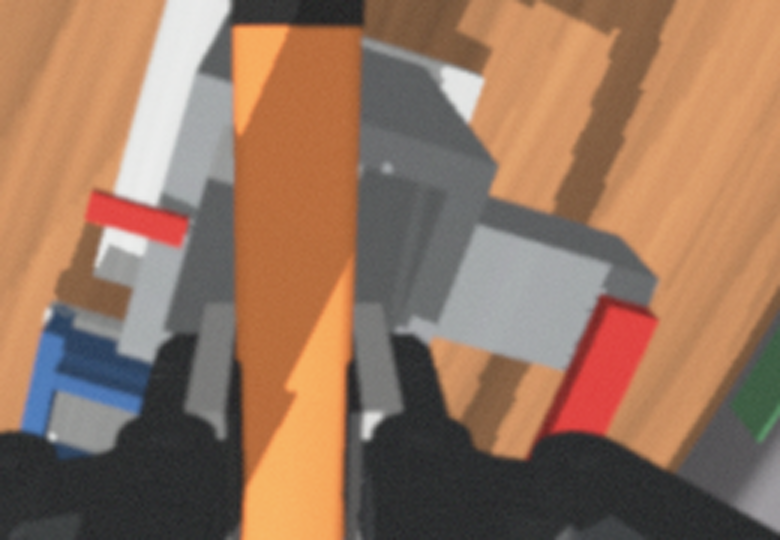

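Emit:
{"name": "apply_moves", "arguments": {"targets": [0,0,0,0,0,-1.1,0,0,0,0,0,0,-2.1,0,0,0,0.6,0,0,-2.1,0,0,0,1.5,0,0,-2.1,0,0,0,2.8,0,0,-2.1,0]}}

```text
time: 14.25
ee_pos: [0.6201, 0.0293, 0.2418]
tcp_rot: [-179.7, 0.0, 101.8]
wrist_force: [0.4, -0.3, -1.9]
opening: 0.0141
```

Emit:
{"name": "apply_moves", "arguments": {"targets": [0,0,1,0,0,0,0,0,0,2.2,0,0,0,0,0,0,3.1,0,0,0,0,0,0,3.1,0,0,0,0]}}

```text
time: 14.65
ee_pos: [0.6214, 0.0294, 0.3399]
tcp_rot: [179.8, 0.1, 101.8]
wrist_force: [0.4, -0.5, -2.1]
opening: 0.0146
```

```bash
python3 chk.py 15
python3 - <<'E'
from m import *
w=cam("wrist")
p=[.6488,-.2022,.1127]
crop(w,100,0,460,420,1.4,"pics/w15a.png",lines=racklines(p,0))
s=cam("scene");crop(s,145,190,345,325,4,"pics/s15a.png",lines=racklines(p,0))
E
```

```text
14.8 [0.6213 0.0296 0.3345] [-1.7987e+02  2.0000e-02  1.0187e+02] q6 80.9 [ 0.1  0.  -2.5] [-0.01  0.03  0.02] 0.014238763353802603
```

View pics/w15a.png

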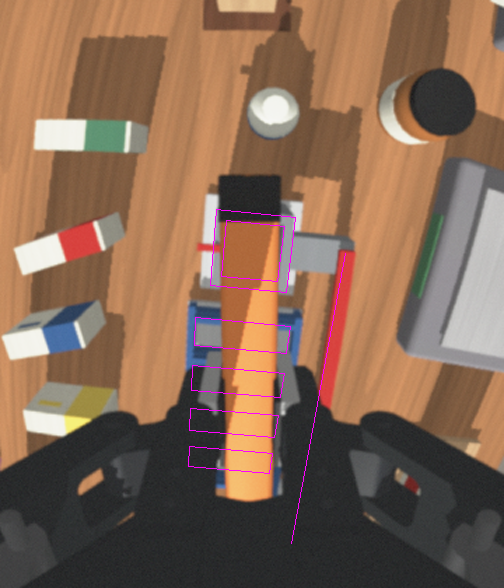

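View pics/s15a.png

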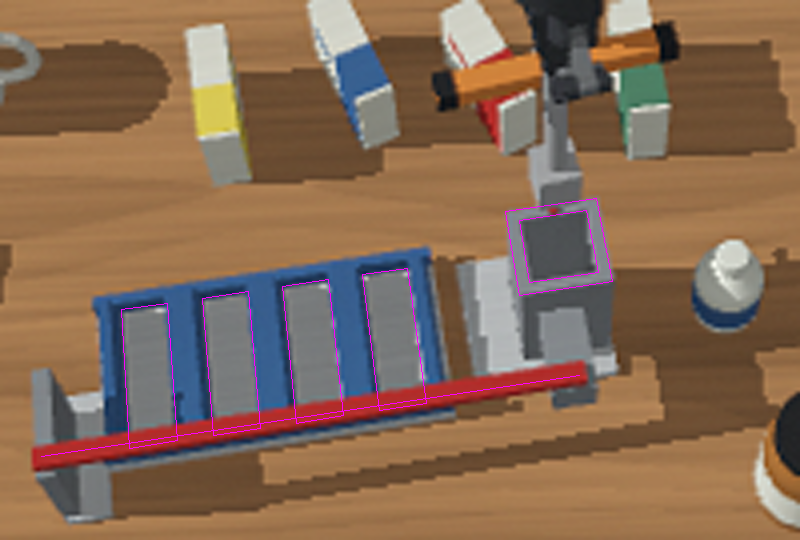

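Emit:
{"name": "apply_moves", "arguments": {"targets": [-2.03,9.44,0,0,0,-0.1,0,-2.03,9.44,0,0,0,-0.1,0,-2.03,9.44,0,0,0,-0.1,0,-2.03,9.44,0,0,0,-0.1,0,-2.03,9.44,0,0,0,-0.1,0]}}

```text
time: 15.5
ee_pos: [0.568, 0.276, 0.3354]
tcp_rot: [-180.0, 0.0, 101.3]
wrist_force: [1.3, -0.5, -2.4]
opening: 0.0141
```

Emit:
{"name": "apply_moves", "arguments": {"targets": [-0.3,1.35,0,0,0,0,0,-0.3,1.35,0,0,0,0,0,-0.3,1.35,0,0,0,0,0]}}

```text
time: 15.8
ee_pos: [0.5594, 0.3158, 0.3349]
tcp_rot: [-179.9, 0.0, 101.5]
wrist_force: [-0.5, 0.3, -2.5]
opening: 0.0143
```

```bash
cat > st.py <<'E'
from m import *
import sys
for i in range(3): cam("top")
o=bot.get_obs();print(o["time"],o["ee_pos"].round(4),o["tcp_rot"].round(2),"q6",o["q"][5].round(1),o["wrist_force"].round(1),o["torque"].round(2),o["opening"])
E
python3 st.py
```

```text
15.95 [0.5602 0.3138 0.3359] [-1.7999e+02  2.0000e-02  1.0126e+02] q6 108.0 [ 0.9 -0.5 -2.1] [ 0.02 -0.   -0.02] 0.014250692453461377
```

Emit:
{"name": "apply_moves", "arguments": {"targets": [0,-0.03,-1.2,0,0,0,0,0,-0.03,-2.6,0,0,0,0,0,-0.03,-4,0,0,0,0,0,-0.03,-5.2,0,0,0,0,0,-0.03,-5.7,0,0,0,0]}}

```text
time: 16.45
ee_pos: [0.559, 0.3116, 0.1608]
tcp_rot: [-179.7, 0.1, 101.2]
wrist_force: [-0.2, -1.0, -2.8]
opening: 0.0139
```

```bash
python3 st.py;  python3 - <<'E'
from m import *
s=cam("scene");crop(s,345,180,435,260,8,"pics/s16.png")
E
```

```text
16.6 [0.5599 0.3125 0.1644] [-1.7992e+02  3.0000e-02  1.0124e+02] q6 107.9 [ 0.1  0.5 -1.3] [ 0.03 -0.02  0.01] 0.013950451196498211
```

View pics/s16.png

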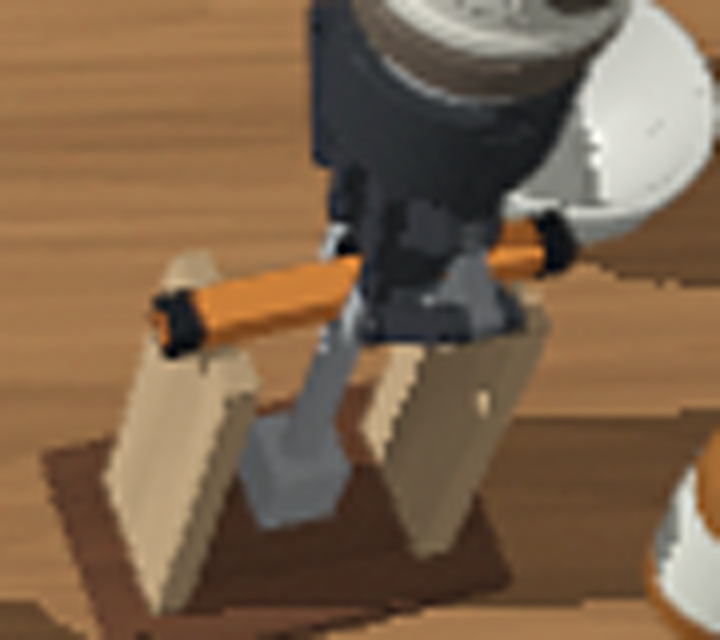

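Aligned over the notches, so I'll lower the last 6 mm, release, and lift away.

Emit:
{"name": "apply_moves", "arguments": {"targets": [0,0,-0.1,0,0,0,0,0,0,-0.2,0,0,0,0,0,0,-0.2,0,0,0,0,0,0,-0.2,0,0,0,0]}}

```text
time: 17.05
ee_pos: [0.56, 0.3141, 0.1592]
tcp_rot: [180.0, -0.0, 101.3]
wrist_force: [0.2, 0.6, -2.5]
opening: 0.0144
```

Emit:
{"name": "apply_moves", "arguments": {"targets": [0,0,0,0,0,0,0.5,0,0,0,0,0,0,0.9,0,0,0,0,0,0,1,0,0,0,0,0,0,1]}}

```text
time: 17.45
ee_pos: [0.56, 0.314, 0.1591]
tcp_rot: [180.0, -0.0, 101.3]
wrist_force: [0.0, -0.1, 0.2]
opening: 0.0717
```

Emit:
{"name": "apply_moves", "arguments": {"targets": [0,0,0.8,0,0,0,1,0,0,2.4,0,0,0,1,-0.5,-1.5,4,0,0,0,1,-1,-3,4.5,0,0,0,1,-1.5,-4.5,4.5,0,0,0,1]}}

```text
time: 17.95
ee_pos: [0.5188, 0.1899, 0.2953]
tcp_rot: [179.8, -0.0, 101.4]
wrist_force: [-0.3, -1.4, 1.5]
opening: 0.0854
```

```bash
python3 st.py;  python3 - <<'E'
from m import *
s=cam("scene");p=[.5594,.3115,.193]
L=[W(p,rect(.008,.07,.182)),W(p,rect(.008,.07,.166))]
crop(s,345,180,435,260,8,"pics/s17.png",lines=L)
cv2.imwrite("pics/s17f.png",s["img"][:,:,::-1])
w=cam("wrist");cv2.imwrite("pics/w17.png",w["img"][:,:,::-1])
E
```

```text
18.1 [0.5184 0.1884 0.2945] [ 1.7983e+02 -2.0000e-02  1.0117e+02] q6 98.8 [ 1.4  1.  -0.1] [ 0.02  0.07 -0.03] 0.08549885268346855
```

View pics/s17.png

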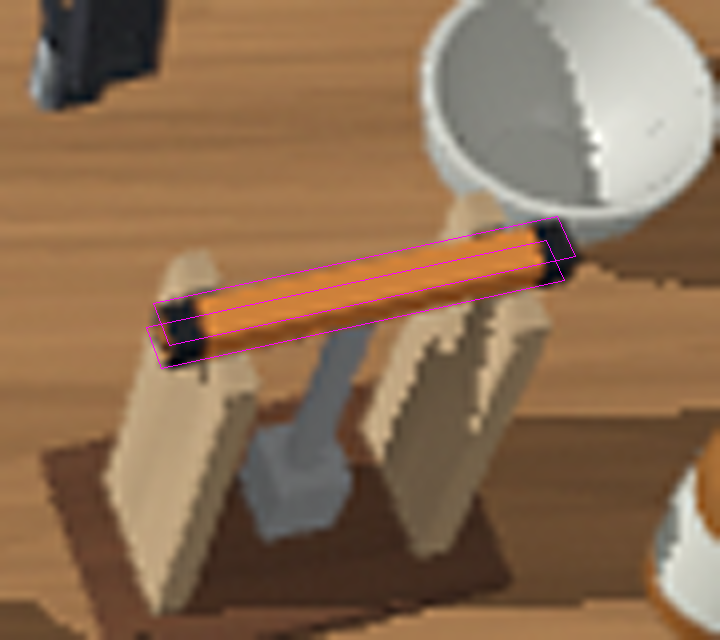

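View pics/w17.png

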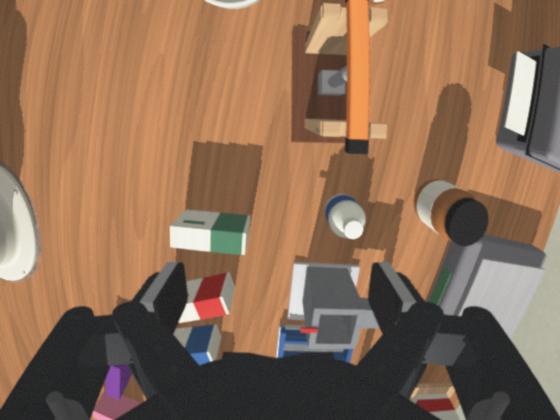

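Emit:
{"name": "apply_moves", "arguments": {"targets": [-2.34,-3.06,-2,0,0,14.1,1,-2.34,-3.06,-2,0,0,14.1,1,-2.34,-3.06,-2,0,0,14.1,1,-2.34,-3.06,-2,0,0,14.1,1,-2.34,-3.06,-2,0,0,14.1,1]}}

```text
time: 18.7
ee_pos: [0.4483, 0.0988, 0.2317]
tcp_rot: [-179.9, -0.1, 144.7]
wrist_force: [-1.2, -0.2, 0.2]
opening: 0.085
```

```bash
python3 st.py
```

```text
18.85 [0.4488 0.0993 0.2321] [-1.7997e+02 -4.0000e-02  1.4419e+02] q6 48.3 [0.6 0.8 0.1] [-0.02  0.02 -0.05] 0.08545280379062105
```

Emit:
{"name": "apply_moves", "arguments": {"targets": [0,-0.09,0,0,0,6.95,0.7,0,-0.09,0,0,0,6.95,0.7,0,-0.09,0,0,0,6.95,0.7,0,-0.09,0,0,0,6.95,0.7,0,-0.09,0,0,0,6.95,0.7]}}

```text
time: 19.35
ee_pos: [0.4489, 0.0965, 0.2323]
tcp_rot: [180.0, -0.0, -173.9]
wrist_force: [0.2, 0.3, -0.2]
opening: 0.0597
```

```bash
cat > cart.py <<'E'
from m import *
import sys
# usage: cart.py tag x y yawdeg
n=sys.argv[1];p=[float(sys.argv[2]),float(sys.argv[3]),np.radians(float(sys.argv[4]))]
for i in range(3): cam("top")
o=bot.get_obs();print(o["time"],o["ee_pos"].round(4),o["tcp_rot"].round(2),"q6",o["q"][5].round(1),o["wrist_force"].round(1),o["opening"])
s=cam("scene");w=cam("wrist")
L=boxl(p)
u=proj(s,[p[0],p[1],.05])[0].astype(int)
crop(s,max(u[0]-45,0),u[1]-35,u[0]+45,u[1]+35,8,f"pics/s{n}.png",lines=L)
im=w["img"][:,:,::-1].copy()
for l in L:
    q=proj(w,l)
    cv2.polylines(im,[np.round(q).astype(int)],False,(255,0,255),1)
cv2.imwrite(f"pics/w{n}.png",im)
E
python3 cart.py 20 .4482 .0966 5.9
```

```text
19.5 [0.4488 0.0964 0.2323] [-1.8000e+02 -3.0000e-02 -1.7429e+02] q6 6.4 [-0.3  0.4  0. ] 0.0596391077237325
```

View pics/s20.png

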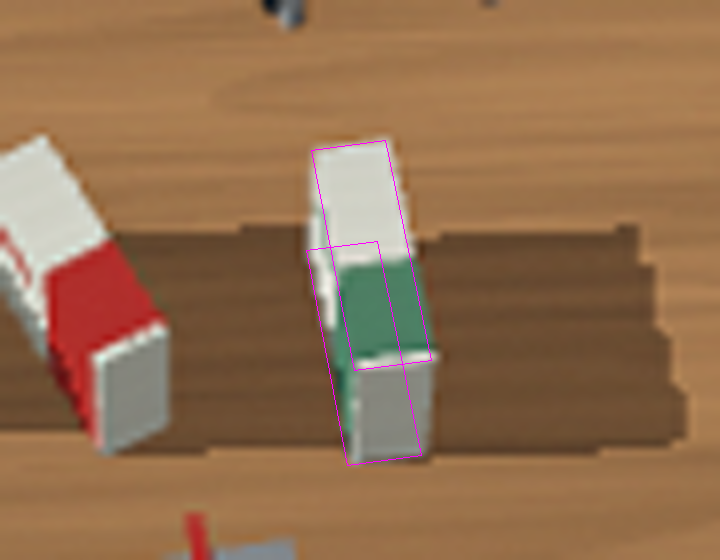

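View pics/w20.png

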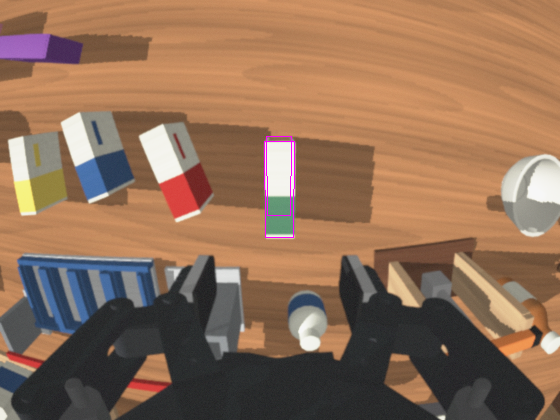

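Emit:
{"name": "apply_moves", "arguments": {"targets": [0,0,-1.4,0,0,0,0.7,0,0,-2.8,0,0,0,0.7,0,0,-4.2,0,0,0,0.7,0,0,-5.6,0,0,0,0.7,0,0,-6.3,0,0,0,0.7]}}

```text
time: 20.1
ee_pos: [0.4468, 0.0956, 0.04]
tcp_rot: [-180.0, -0.2, -174.2]
wrist_force: [-0.9, -0.1, -0.1]
opening: 0.06
```

Emit:
{"name": "apply_moves", "arguments": {"targets": [0,0,-0.1,0,0,0,0.7,0,0,-0.1,0,0,0,0.2,0,0,-0.1,0,0,0,0.2,0,0,-0.1,0,0,0,0.2,0,0,-0.1,0,0,0,0.2], "newtons": 35}}

```text
time: 20.6
ee_pos: [0.4497, 0.0962, 0.0424]
tcp_rot: [180.0, 0.2, -174.0]
wrist_force: [-0.5, 1.4, 6.6]
opening: 0.0275
```

Emit:
{"name": "apply_moves", "arguments": {"targets": [0,0,0.8,0,0,0,0.2,0,0,2,0,0,0,0.2,0,0,3.2,0,0,0,0.2,0,0,3.6,0,0,0,0.2]}}

```text
time: 21.0
ee_pos: [0.4499, 0.0961, 0.1526]
tcp_rot: [180.0, 0.3, -174.0]
wrist_force: [0.4, 0.2, -1.6]
opening: 0.0272
```

```bash
python3 cart.py 21 .4482 .0966 5.9
```

```text
21.15 [0.4488 0.0959 0.1484] [ 1.80e+02  4.00e-02 -1.74e+02] q6 6.1 [ 0.4  0.2 -2.2] 0.027199956388005427
```

View pics/w21.png

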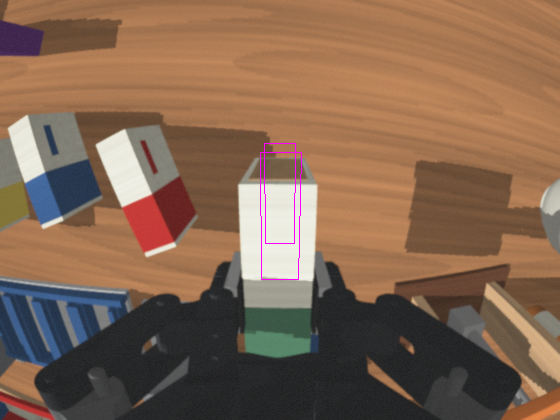

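View pics/s21.png

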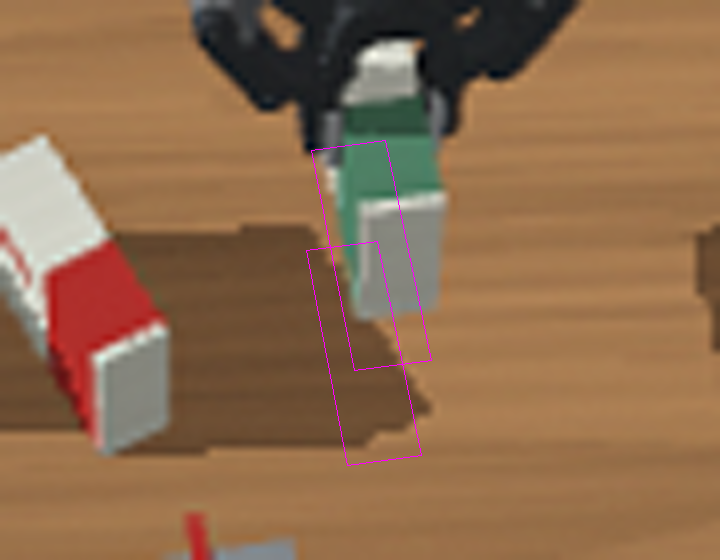

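Emit:
{"name": "apply_moves", "arguments": {"targets": [6.23,-6.06,0,0,0,0.08,0.2,6.23,-6.06,0,0,0,0.08,0.2,6.23,-6.06,0,0,0,0.08,0.2,6.23,-6.06,0,0,0,0.08,0.2,6.23,-6.06,0,0,0,0.08,0.2]}}

```text
time: 21.75
ee_pos: [0.6281, -0.08, 0.1463]
tcp_rot: [180.0, -0.2, -173.5]
wrist_force: [1.7, 1.0, -1.4]
opening: 0.027
```

```bash
python3 st.py
```

```text
21.9 [ 0.628  -0.0805  0.1441] [ 179.93   -0.33 -173.68] q6 -13.6 [-0.4  0.6 -3. ] [ 0.06  0.09 -0.  ] 0.02760516645036261
```

Emit:
{"name": "apply_moves", "arguments": {"targets": [0.26,-0.21,0,0,0,0.03,0.2,0.26,-0.21,-0.8,0,0,0.03,0.2,0.26,-0.21,-1.6,0,0,0.03,0.2,0.26,-0.21,-1.6,0,0,0.03,0.2]}}

```text
time: 22.3
ee_pos: [0.6335, -0.0837, 0.0973]
tcp_rot: [179.9, -0.3, -173.3]
wrist_force: [-0.7, -0.1, -1.0]
opening: 0.0275
```

```bash
cat > slot.py <<'E'
from m import *
import sys
n=sys.argv[1]
for i in range(3): cam("top")
o=bot.get_obs();print(o["time"],o["ee_pos"].round(4),o["tcp_rot"].round(2),"q6",o["q"][5].round(1),o["wrist_force"].round(1),o["torque"].round(2),o["opening"])
P=[.6488,-.2022,.1127]
for i in range(4): print("slot",i,W(P,[[0,(i-1)*.058,.008]]).round(4))
s=cam("scene")
L=racklines(P,0)+boxl([*o["ee_pos"][:2],np.radians(o["tcp_rot"][2])],o["ee_pos"][2]-.041)
crop(s,145,210,345,325,4,f"pics/s{n}.png",lines=L)
crop(s,145,210,345,325,4,f"pics/s{n}n.png")
E
python3 slot.py 22
```

```text
22.45 [ 0.6357 -0.0843  0.1021] [-1.7998e+02  8.0000e-02 -1.7328e+02] q6 -14.3 [ 0.7 -0.1 -1.7] [-0.02 -0.04  0.01] 0.0274181383570155
slot 0 [[ 0.6553 -0.2598  0.008 ]]
slot 1 [[ 0.6488 -0.2022  0.008 ]]
slot 2 [[ 0.6423 -0.1446  0.008 ]]
slot 3 [[ 0.6358 -0.0869  0.008 ]]
```

View pics/s22.png

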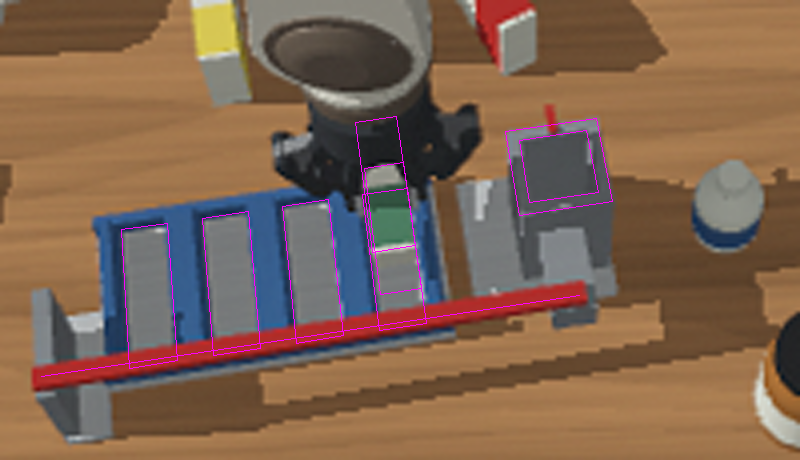

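View pics/s22n.png

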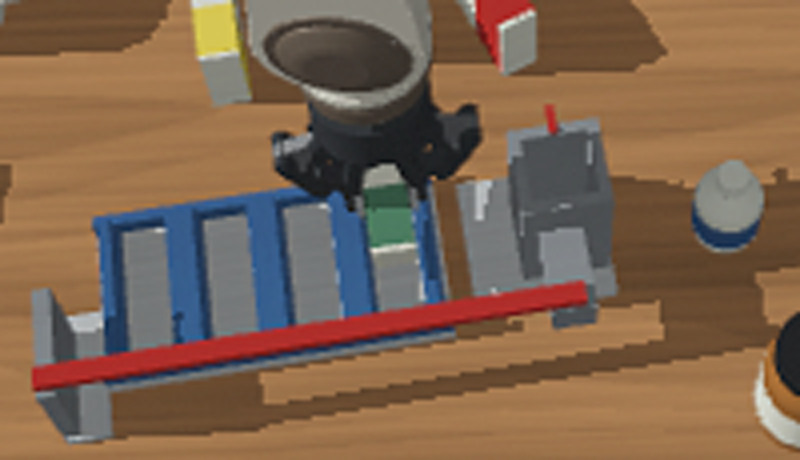

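Emit:
{"name": "apply_moves", "arguments": {"targets": [0,-0.11,-0.3,0,0,-0.04,0.2,0,-0.11,-0.8,0,0,-0.04,0.2,0,-0.11,-1.2,0,0,-0.04,0.2,0,-0.11,-1.3,0,0,-0.04,0.2]}}

```text
time: 22.9
ee_pos: [0.6345, -0.0879, 0.0594]
tcp_rot: [180.0, -0.2, -173.6]
wrist_force: [-2.4, 1.7, 7.5]
opening: 0.0276
```

```bash
python3 slot.py 23
```

```text
23.05 [ 0.6353 -0.0879  0.0612] [ 1.7998e+02 -5.0000e-02 -1.7357e+02] q6 -14.3 [-0.4  0.3 -2.6] [0.3  0.1  0.05] 0.027382457585222394
slot 0 [[ 0.6553 -0.2598  0.008 ]]
slot 1 [[ 0.6488 -0.2022  0.008 ]]
slot 2 [[ 0.6423 -0.1446  0.008 ]]
slot 3 [[ 0.6358 -0.0869  0.008 ]]
```

View pics/s23.png

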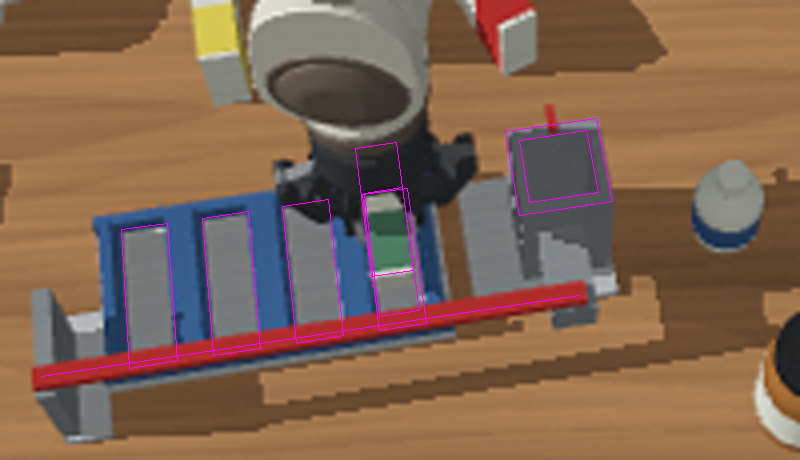

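Emit:
{"name": "apply_moves", "arguments": {"targets": [0,0,-0.15,0,0,0,0.2,0,0,-0.3,0,0,0,0.2,0,0,-0.42,0,0,0,0.2,0,0,-0.42,0,0,0,0.2]}}

```text
time: 23.5
ee_pos: [0.637, -0.0881, 0.0581]
tcp_rot: [-179.9, 0.5, -173.6]
wrist_force: [-22.0, 4.6, 51.8]
opening: 0.0274
```

```bash
python3 st.py
```

```text
23.65 [ 0.637  -0.0881  0.0581] [-179.9     0.47 -173.56] q6 -14.3 [-22.5   4.2  51. ] [1.08 4.33 0.18] 0.02739188325998
```

Emit:
{"name": "apply_moves", "arguments": {"targets": [0,0,0.4,0,0,0,0.2,0,0,0.9,0,0,0,0.2,0,0,1.2,0,0,0,0.2]}}

```text
time: 23.95
ee_pos: [0.636, -0.0882, 0.0863]
tcp_rot: [-180.0, 0.1, -173.6]
wrist_force: [0.0, -0.2, -1.5]
opening: 0.0272
```

```bash
python3 slot.py 24;python3 - <<'E'
from m import *
P=[.6488,-.2022,.1127]
s=cam("scene");o=bot.get_obs()
L=racklines(P,0)+[W(P,rect(.0525,.0205,.034,0,(i-1)*.058)) for i in range(4)]
L+=boxl([*o["ee_pos"][:2],np.radians(o["tcp_rot"][2])],o["ee_pos"][2]-.041)
crop(s,200,240,270,300,11,"pics/s24z.png",lines=L)
crop(s,200,240,270,300,11,"pics/s24y.png")
w=cam("wrist");cv2.imwrite("pics/w24.png",w["img"][:,:,::-1])
E
```

```text
24.1 [ 0.636  -0.0882  0.0852] [-1.7999e+02  4.0000e-02 -1.7357e+02] q6 -14.3 [-0.4 -0.1 -2.5] [ 0.03 -0.02  0.02] 0.027340329912071706
slot 0 [[ 0.6553 -0.2598  0.008 ]]
slot 1 [[ 0.6488 -0.2022  0.008 ]]
slot 2 [[ 0.6423 -0.1446  0.008 ]]
slot 3 [[ 0.6358 -0.0869  0.008 ]]
```

View pics/s24z.png

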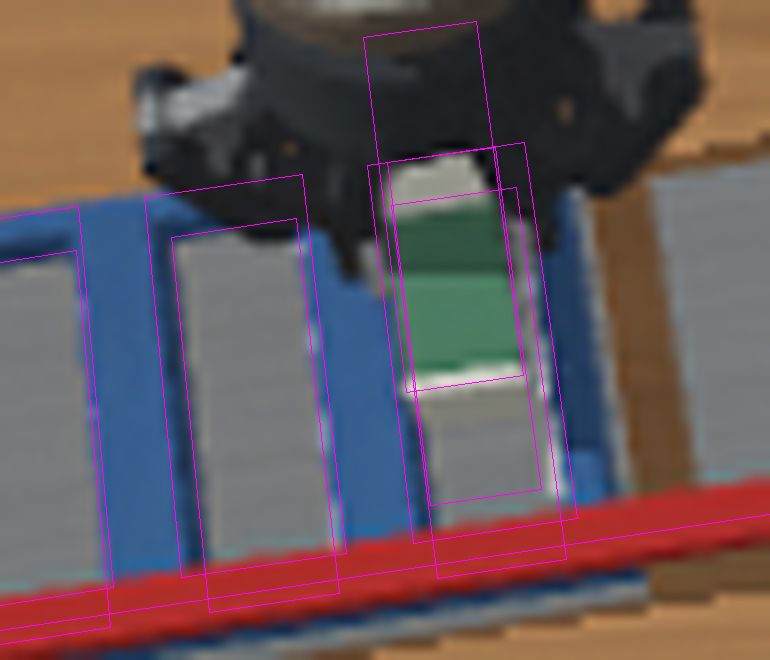

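View pics/s24y.png

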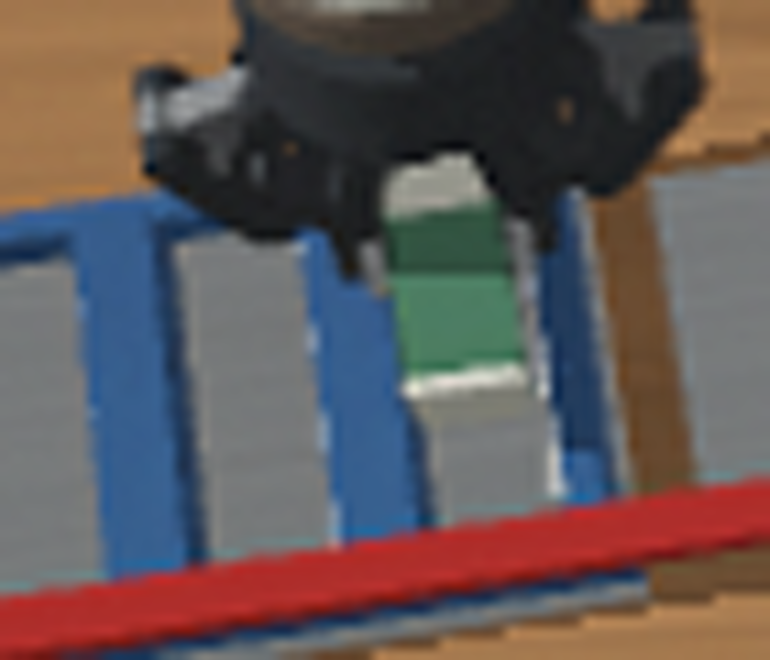

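View pics/w24.png

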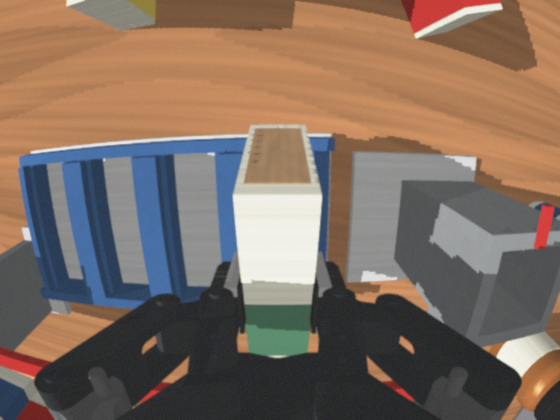

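Run:
```python
from m import *
P=[.6488,-.2022,.1127]
w=cam("wrist");o=bot.get_obs()
im=w["img"][:,:,::-1].copy()
L=[W(P,rect(.0525,.0205,.034,0,(i-1)*.058)) for i in range(4)]+[W(P,rect(.0525,.0165,.008,0,(i-1)*.058)) for i in range(4)]
L+=boxl([*o["ee_pos"][:2],np.radians(o["tcp_rot"][2])],o["ee_pos"][2]-.041)
big=cv2.resize(im,None,fx=3,fy=3,interpolation=cv2.INTER_CUBIC)
raw=big.copy()
for l in L:
    l=np.concatenate([np.linspace(a,b,8) for a,b in zip(l[:-1],l[1:])])
    cv2.polylines(big,[np.round((proj(w,l)+.5)*3).astype(int)],False,(255,0,255),1)
cv2.imwrite("pics/w24z.png",big[330:930,150:950]);cv2.imwrite("pics/w24y.png",raw[330:930,150:950])
```

```text
(no output)
```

View pics/w24z.png

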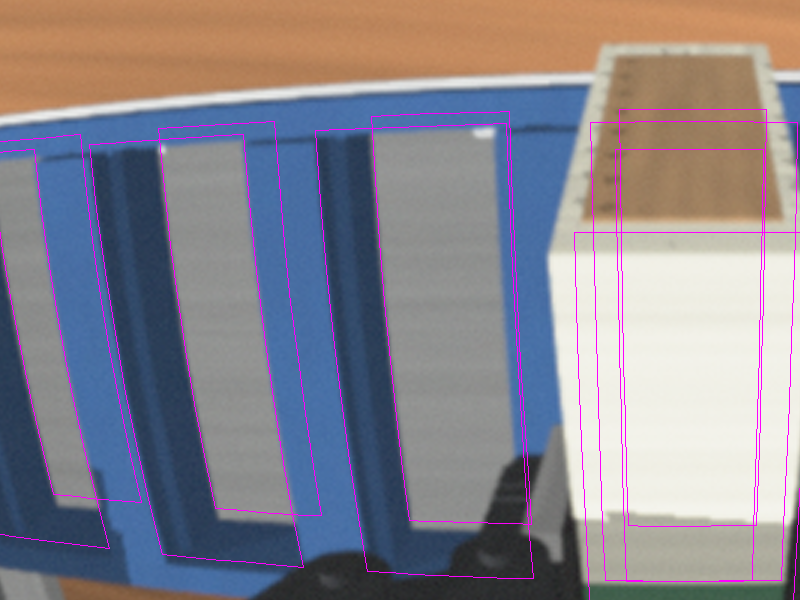

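Run:
```python
from m import *
w=cam("wrist");o=bot.get_obs();s=cam("scene")
T=o["ee_pos"];yaw=np.radians(6.43)
# corners: local (x,y,z) relative carton centre
M=np.array([[-.0475,-.014,.036],[-.0475,.014,.036],[-.0475,-.014,-.036],[-.0475,.014,-.036]])
ob=np.array([(235,193),(321,193),(250,125),(308,125)],float)-.0
# right in image = +y
def pts(v,M=M):
    Rr=R.from_euler('zyx',[yaw+v[4],v[3],v[5]]).as_matrix()
    return T+np.array(v[:3])+M@Rr.T
so=np.array([(403,390),(525,370)])/11.-.5+[200,240]  # +x top edge (-y,+y) in scene
Ms=np.array([[.0475,-.014,.036],[.0475,.014,.036]])
f=lambda v:np.r_[(proj(w,pts(v))-ob).ravel(),(proj(s,pts(v,Ms))-so).ravel(),v[4]*20,v[5]*20]
r=least_squares(f,[0,0,0,0,0,0]);print(r.x.round(4),np.degrees(r.x[3:]),r.fun.round(1))
B=np.array([[-.0475,0,-.036],[.0475,0,-.036],[.0475,0,.036],[-.0475,0,.036]])
print(pts(r.x,B).round(4)); P=[.6488,-.2022,.1127]
c,sn=np.cos(P[2]),np.sin(P[2])
d=pts(r.x,B)[:,:2]-W(P,[[0,.116,0]])[0,:2];print("rack x",(d[:,0]*c+d[:,1]*sn).round(4),"y",(-d[:,0]*sn+d[:,1]*c).round(4))
# slots refine from wrist: floor corners of slot2 (idx) near -x edge and +x edge
g=lambda q:(np.array(q)+[150,330])/3.-.5
for q in ((374,129),(496,127),(411,528)):
    X=atz(w,g(q),.008);d=X[:2]-W(P,[[0,.058,0]])[0,:2];print("slot2 floor corner rackframe",(d[0]*c+d[1]*sn).round(4),(-d[0]*sn+d[1]*c).round(4))
```

```text
[-0.0121 -0.0017 -0.0043  0.27    0.0059 -0.0216] [15.4718678   0.34009988 -1.23751828] [-1.1 -0.1  1.1 -0.   1.9 -0.  -1.8 -0.1  0.4  0.7 -0.2  0.9  0.1 -0.4]
[[ 0.5681 -0.0958  0.0577]
 [ 0.659  -0.0851  0.0323]
 [ 0.6782 -0.0836  0.1017]
 [ 0.5873 -0.0943  0.1271]]
rack x [-0.0682  0.0233  0.0426 -0.049 ] y [-0.0011 -0.0008 -0.0015 -0.0018]
slot2 floor corner rackframe -0.0494 -0.0159
slot2 floor corner rackframe -0.049 0.0133
slot2 floor corner rackframe 0.055 -0.0162
```

Emit:
{"name": "apply_moves", "arguments": {"targets": [0,0,0.3,0,0,0,0.2,0.83,0.09,0.3,0,0,0,0.2,0.83,0.09,0.3,0,0,0,0.2,0.83,0.09,0,0,0,0,0.2,0.83,0.09,-0.5,0,0,0,0.2]}}

```text
time: 24.9
ee_pos: [0.6606, -0.0853, 0.0703]
tcp_rot: [-180.0, 0.1, -173.6]
wrist_force: [-0.3, 3.0, -3.3]
opening: 0.0274
```

```bash
python3 slot.py 25
```

```text
25.05 [ 0.6588 -0.0852  0.0679] [ 179.94   -0.2  -173.57] q6 -13.8 [-0.9  1.6 -4. ] [0.4  0.11 0.04] 0.02754651527751044
slot 0 [[ 0.6553 -0.2598  0.008 ]]
slot 1 [[ 0.6488 -0.2022  0.008 ]]
slot 2 [[ 0.6423 -0.1446  0.008 ]]
slot 3 [[ 0.6358 -0.0869  0.008 ]]
```

View pics/s25n.png

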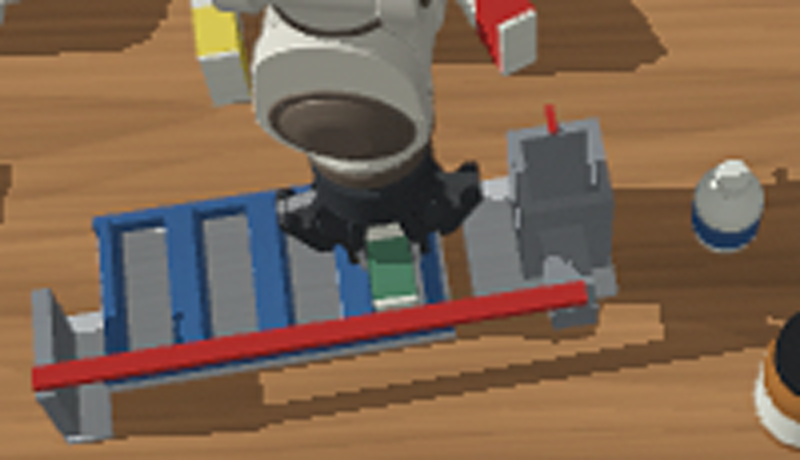

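Emit:
{"name": "apply_moves", "arguments": {"targets": [0.05,0,-0.15,0,0,0,0.2,0.05,0,-0.3,0,0,0,0.2,0.05,0,-0.4,0,0,0,0.2,0.05,0,-0.4,0,0,0,0.2]}}

```text
time: 25.5
ee_pos: [0.66, -0.0851, 0.061]
tcp_rot: [180.0, -0.1, -173.6]
wrist_force: [-20.0, 3.4, 19.1]
opening: 0.0273
```

```bash
python3 st.py
python3 - <<'E'
from m import *
w=cam("wrist");cv2.imwrite("pics/w26.png",w["img"][:,:,::-1])
E
```

```text
25.65 [ 0.66   -0.0851  0.061 ] [ 1.7997e+02 -1.1000e-01 -1.7356e+02] q6 -13.8 [-20.2   3.5  19.5] [0.89 4.05 0.21] 0.027240377470681355
```

View pics/w26.png

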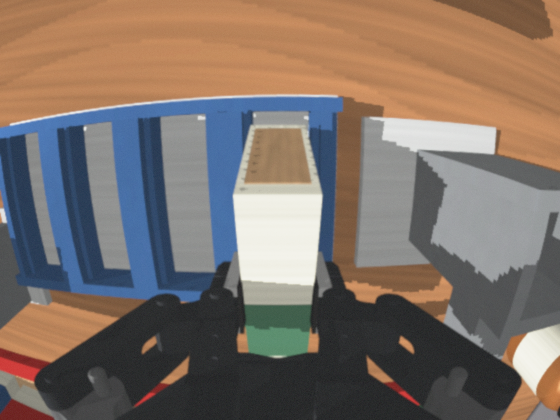

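Emit:
{"name": "apply_moves", "arguments": {"targets": [-0.05,0,0,0,0,0,0.3,-0.05,0,0,0,0,0,0.4,-0.05,0,0,0,0,0,0.48,-0.05,0,0,0,0,0,0.48]}}

```text
time: 26.1
ee_pos: [0.6608, -0.0856, 0.0581]
tcp_rot: [-180.0, 0.0, -173.6]
wrist_force: [-1.5, -0.3, 0.0]
opening: 0.041
```

```bash
python3 st.py
python3 - <<'E'
from m import *
w=cam("wrist");cv2.imwrite("pics/w27.png",w["img"][:,:,::-1])
s=cam("scene");crop(s,200,230,290,300,8,"pics/s27.png")
E
```

```text
26.25 [ 0.6606 -0.0855  0.0578] [-179.99   -0.   -173.58] q6 -13.8 [-0.9  0.2  0.5] [0.   0.   0.02] 0.04125640679616015
```

View pics/w27.png

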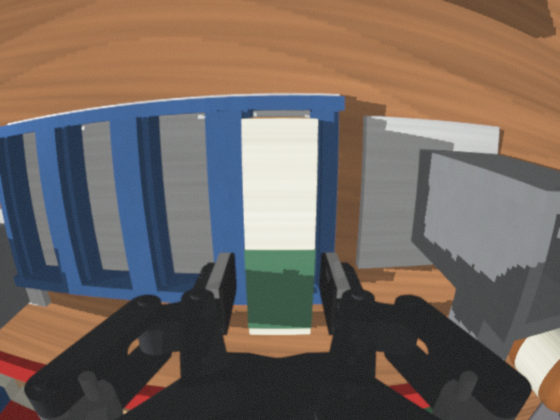

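View pics/s27.png

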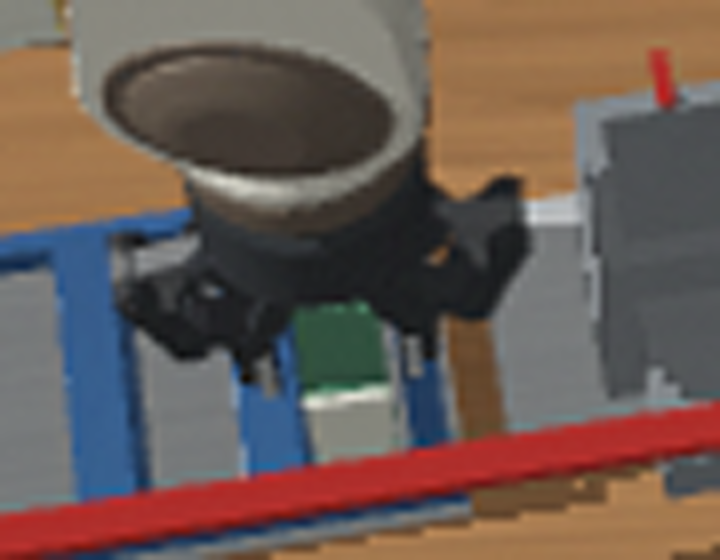

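Emit:
{"name": "apply_moves", "arguments": {"targets": [0,0,0.6,0,0,0,0.48,0,0,1.6,0,0,0,0.48,0,0,3,0,0,0,0.48,-1,0,4.4,0,0,0,0.7,-2,0,4.4,0,0,0,0.7]}}

```text
time: 26.85
ee_pos: [0.6019, -0.0856, 0.1956]
tcp_rot: [-179.9, 0.4, -173.6]
wrist_force: [-0.3, -0.1, 1.2]
opening: 0.06
```

```bash
python3 st.py
python3 - <<'E'
from m import *
w=cam("wrist");o=bot.get_obs()
P=[.6488,-.2022,.1127]
im=w["img"][:,:,::-1]
big=cv2.resize(im,None,fx=2,fy=2,interpolation=cv2.INTER_CUBIC);raw=big.copy()
L=[W(P,rect(.0525,.0165,.008,.0027,(i-1)*.058-.0013)) for i in range(4)]+[W(P,rect(.0475,.014,.08,.0027,.116-.0013))]
for l in L:
    l=np.concatenate([np.linspace(a,b,8) for a,b in zip(l[:-1],l[1:])])
    cv2.polylines(big,[np.round((proj(w,l)+.5)*2).astype(int)],False,(255,0,255),1)
cv2.imwrite("pics/w28z.png",big[220:820,150:950]);cv2.imwrite("pics/w28f.png",im)
E
```

```text
27.0 [ 0.5998 -0.0855  0.1911] [-1.7997e+02  9.0000e-02 -1.7359e+02] q6 -14.5 [-0.3 -0.2 -0.4] [ 0.03 -0.02 -0.02] 0.06000567603582117
```

View pics/w28z.png

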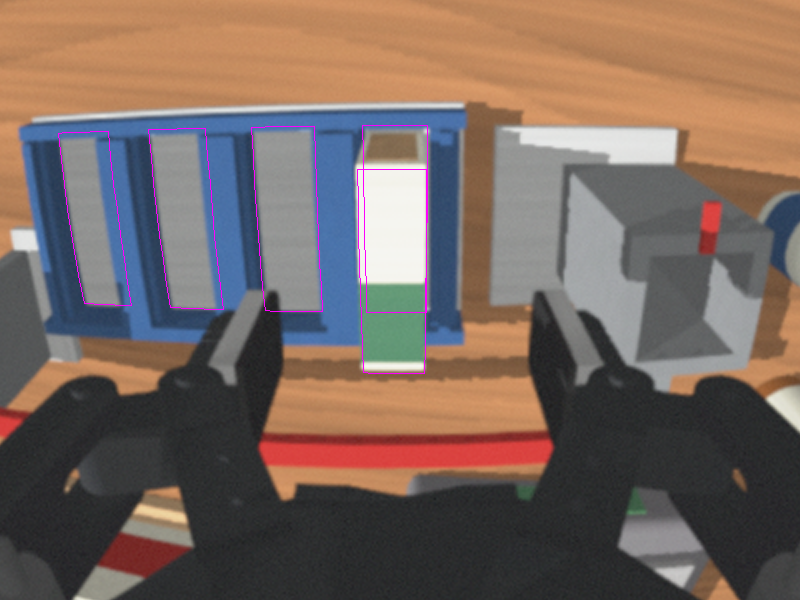

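Emit:
{"name": "apply_moves", "arguments": {"targets": [-5.3,2.41,0.8,0,0,3.27,0.7,-5.3,2.41,0.8,0,0,3.27,0.7,-5.3,2.41,0.8,0,0,3.27,0.7,-5.3,2.41,0.8,0,0,3.27,0.7,-5.3,2.41,0.8,0,0,3.27,0.7]}}

```text
time: 27.55
ee_pos: [0.4403, -0.012, 0.2149]
tcp_rot: [-180.0, 0.1, -153.9]
wrist_force: [0.6, 0.1, 0.5]
opening: 0.0599
```

```bash
python3 cart.py 30 .4407 -.0131 26
```

```text
27.7 [ 0.4425 -0.0131  0.2135] [-1.8000e+02 -1.0000e-02 -1.5394e+02] q6 -27.8 [-0.5  0.3  0.1] 0.05990157332445074
```

View pics/s30.png

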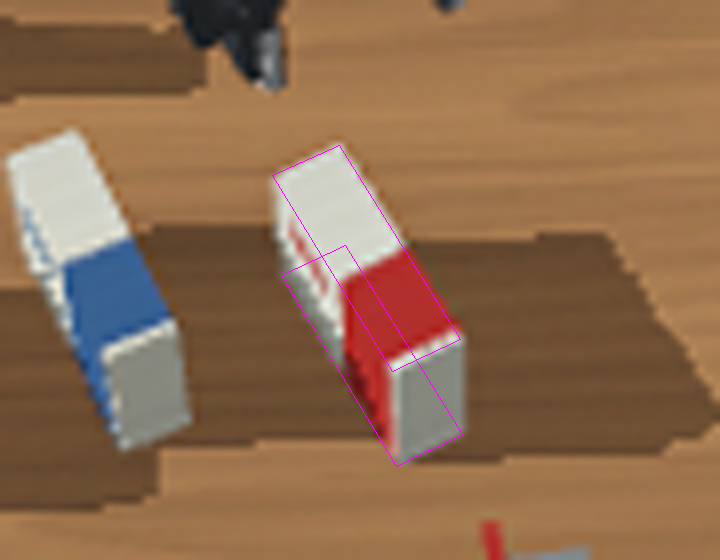

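View pics/w30.png

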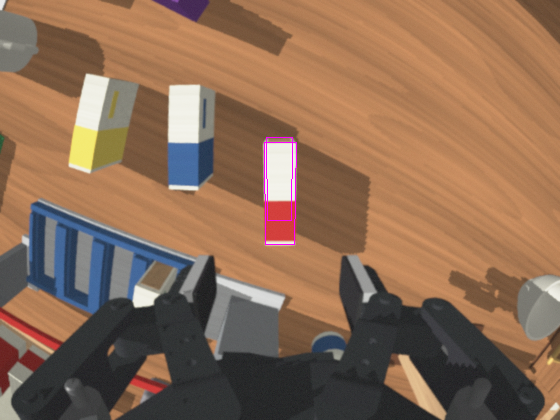

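Emit:
{"name": "apply_moves", "arguments": {"targets": [-0.06,0,-1.4,0,0,0,0.7,-0.06,0,-2.8,0,0,0,0.7,-0.06,0,-4.2,0,0,0,0.7,-0.06,0,-5.4,0,0,0,0.7,-0.06,0,-5.7,0,0,0,0.7]}}

```text
time: 28.3
ee_pos: [0.4376, -0.0133, 0.0387]
tcp_rot: [179.8, -0.4, -154.0]
wrist_force: [-1.0, 0.4, 0.8]
opening: 0.0596
```

Emit:
{"name": "apply_moves", "arguments": {"targets": [0,0,0,0,0,0,0.7,0,0,0,0,0,0,0.2,0,0,0,0,0,0,0.2,0,0,0,0,0,0,0.2,0,0,0,0,0,0,0.2], "newtons": 50}}

```text
time: 28.8
ee_pos: [0.4409, -0.013, 0.0451]
tcp_rot: [-179.9, 0.2, -153.9]
wrist_force: [-0.5, 1.6, 7.6]
opening: 0.0272
```

Emit:
{"name": "apply_moves", "arguments": {"targets": [0,0,0.8,0,0,0,0.2,0,0,2,0,0,0,0.2,0,0,3.2,0,0,0,0.2,0,0,3.5,0,0,0,0.2]}}

```text
time: 29.2
ee_pos: [0.4413, -0.0131, 0.1527]
tcp_rot: [-179.8, 0.3, -153.9]
wrist_force: [0.3, 0.1, -2.0]
opening: 0.0274
```

```bash
cat > hold.py <<'E'
from m import *
import sys
n=sys.argv[1];h=float(sys.argv[2])  # h: tcp height above carton bottom
for i in range(3): cam("top")
o=bot.get_obs();print(o["time"],o["ee_pos"].round(4),o["tcp_rot"].round(2),"q6",o["q"][5].round(1),o["wrist_force"].round(1),o["torque"].round(2),o["opening"])
w=cam("wrist");P=[.6488,-.2022,.1127]
L=[W(P,rect(.0525,.0165,.008,.0027,(i-1)*.058-.0013)) for i in range(4)]+[W(P,rect(.0525,.0205,.034,.0027,(i-1)*.058-.0013)) for i in range(4)]
L+=boxl([*o["ee_pos"][:2],np.radians(o["tcp_rot"][2])],o["ee_pos"][2]-h)
im=w["img"][:,:,::-1]
big=cv2.resize(im,None,fx=2,fy=2,interpolation=cv2.INTER_CUBIC)
for l in L:
    l=np.concatenate([np.linspace(a,b,8) for a,b in zip(l[:-1],l[1:])])
    cv2.polylines(big,[np.round((proj(w,l)+.5)*2).astype(int)],False,(255,0,255),1)
cv2.imwrite(f"pics/w{n}.png",big[160:760,150:950])
E
python3 hold.py 31 .0425
```

```text
29.35 [ 0.44   -0.0131  0.1482] [-1.7997e+02  5.0000e-02 -1.5395e+02] q6 -27.8 [ 0.6 -0.5 -2.2] [-0.04 -0.01  0.03] 0.02694371320170395
```

View pics/w31.png

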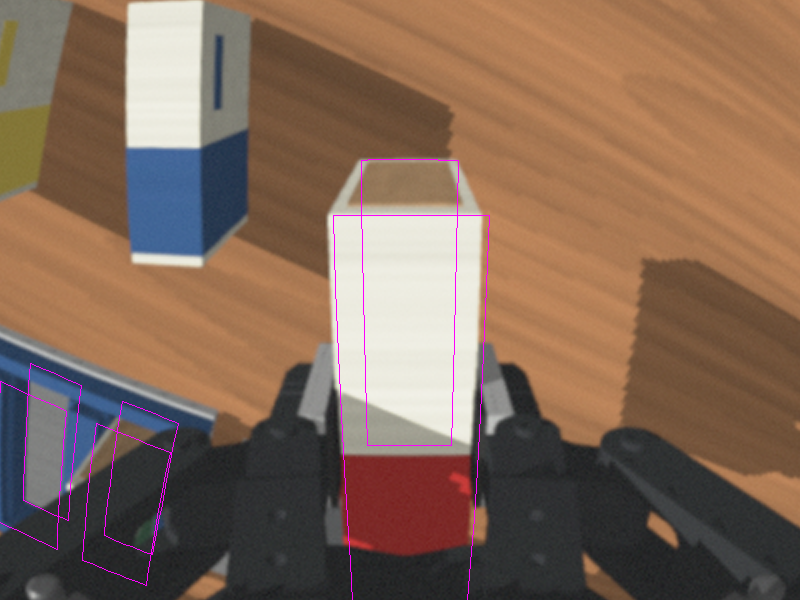

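Emit:
{"name": "apply_moves", "arguments": {"targets": [6.84,-4.42,0,0,0,-3.27,0.2,6.84,-4.42,0,0,0,-3.27,0.2,6.84,-4.42,0,0,0,-3.27,0.2,6.84,-4.42,0,0,0,-3.27,0.2,6.84,-4.42,0,0,0,-3.27,0.2]}}

```text
time: 29.9
ee_pos: [0.6458, -0.147, 0.1453]
tcp_rot: [180.0, -0.2, -173.6]
wrist_force: [-0.9, 0.3, -0.4]
opening: 0.0274
```

```bash
python3 st.py
```

```text
30.05 [ 0.6452 -0.1469  0.1427] [ 179.88   -0.37 -173.66] q6 -19.2 [-1.2  1.1 -2.1] [-0.01  0.03 -0.03] 0.027303592091424755
```

Right over slot 2. I'll lower to just above the rim and check.

Emit:
{"name": "apply_moves", "arguments": {"targets": [0,0.03,-0.6,0,0,0,0.2,0,0.03,-1.4,0,0,0,0.2,0,0.03,-1.8,0,0,0,0.2,0,0.03,-1.8,0,0,0,0.2]}}

```text
time: 30.45
ee_pos: [0.643, -0.144, 0.0917]
tcp_rot: [179.9, -0.2, -173.5]
wrist_force: [0.2, -0.2, -1.4]
opening: 0.0273
```

```bash
python3 hold.py 32 .0425;python3 slot.py 32
```

```text
30.6 [ 0.645  -0.1446  0.0953] [-1.7998e+02  7.0000e-02 -1.7356e+02] q6 -19.1 [ 0.2  0.6 -2. ] [0. 0. 0.] 0.026654802972735925
30.8 [ 0.6453 -0.1448  0.0951] [-1.7997e+02  8.0000e-02 -1.7357e+02] q6 -19.1 [ 0.7  0.  -1. ] [ 0.01 -0.04  0.03] 0.02772957937026002
slot 0 [[ 0.6553 -0.2598  0.008 ]]
slot 1 [[ 0.6488 -0.2022  0.008 ]]
slot 2 [[ 0.6423 -0.1446  0.008 ]]
slot 3 [[ 0.6358 -0.0869  0.008 ]]
```

View pics/w32.png

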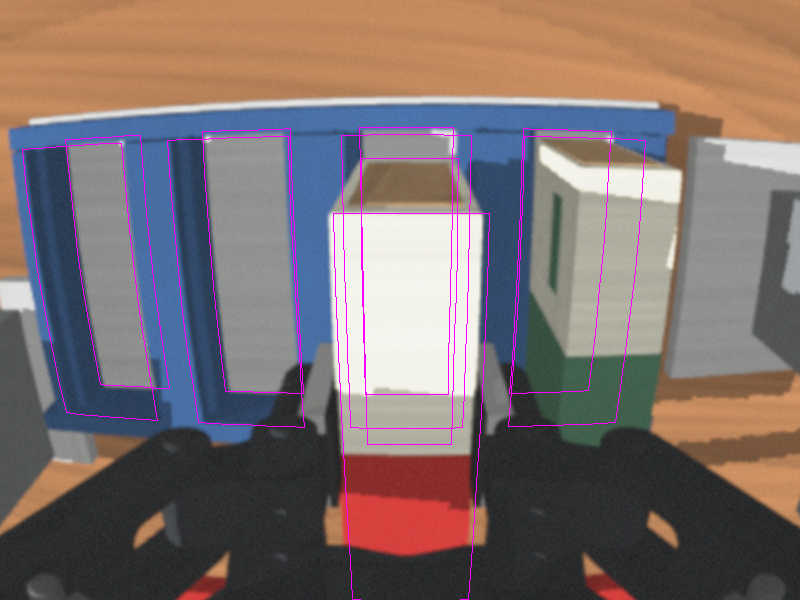

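View pics/s32n.png

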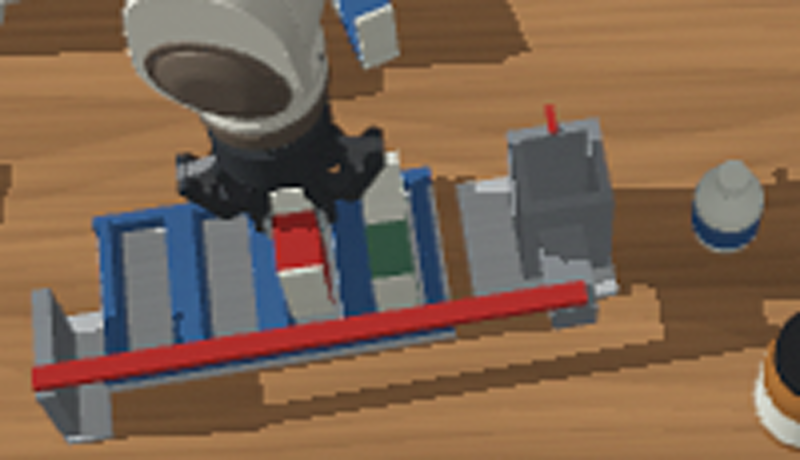

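Emit:
{"name": "apply_moves", "arguments": {"targets": [0,0,-0.4,0,0,0,0.2,0,0,-0.8,0,0,0,0.2,0,0,-1.1,0,0,0,0.2,0,0,-1.2,0,0,0,0.2,0,0,-1.2,0,0,0,0.2]}}

```text
time: 31.35
ee_pos: [0.6444, -0.1447, 0.0569]
tcp_rot: [180.0, -0.1, -173.6]
wrist_force: [-0.1, -0.3, -1.5]
opening: 0.0273
```

Emit:
{"name": "apply_moves", "arguments": {"targets": [0,0,-0.15,0,0,0,0.2,0,0,-0.25,0,0,0,0.2,0,0,-0.25,0,0,0,0.2]}}

```text
time: 31.65
ee_pos: [0.6456, -0.1448, 0.0531]
tcp_rot: [-179.9, 0.2, -173.6]
wrist_force: [-2.6, 1.9, 11.8]
opening: 0.0272
```

Emit:
{"name": "apply_moves", "arguments": {"targets": [0,0,0,0,0,0,0.35,0,0,0,0,0,0,0.45,0,0,0,0,0,0,0.48,0,0,0,0,0,0,0.48]}}

```text
time: 32.05
ee_pos: [0.6449, -0.1448, 0.0503]
tcp_rot: [180.0, -0.0, -173.6]
wrist_force: [0.4, 0.4, -0.9]
opening: 0.0413
```

Emit:
{"name": "apply_moves", "arguments": {"targets": [0,0,0.6,0,0,0,0.48,0,0,1.6,0,0,0,0.48,0,0,3,0,0,0,0.48,-1,0,4.5,0,0,0,0.7,-2,0,4.5,0,0,0,0.7]}}

```text
time: 32.55
ee_pos: [0.5864, -0.1451, 0.1908]
tcp_rot: [-179.9, 0.4, -173.5]
wrist_force: [0.1, -0.9, 0.3]
opening: 0.0602
```

```bash
cat > rk.py <<'E'
from m import *
import sys
n=sys.argv[1];full=[int(c) for c in sys.argv[2]]
for i in range(3): cam("top")
o=bot.get_obs();print(o["time"],o["ee_pos"].round(4),o["tcp_rot"].round(2),o["opening"])
w=cam("wrist");P=[.6488,-.2022,.1127]
L=[W(P,rect(.0525,.0165,.008,.0027,(i-1)*.058-.0013)) for i in range(4)]+[W(P,rect(.0475,.014,.08,.0027,(i-1)*.058-.0013)) for i in full]
big=cv2.resize(w["img"][:,:,::-1],None,fx=2,fy=2,interpolation=cv2.INTER_CUBIC)
for l in L:
    l=np.concatenate([np.linspace(a,b,8) for a,b in zip(l[:-1],l[1:])])
    cv2.polylines(big,[np.round((proj(w,l)+.5)*2).astype(int)],False,(255,0,255),1)
cv2.imwrite(f"pics/w{n}.png",big[160:760,150:950])
E
python3 rk.py 33 23
```

```text
32.7 [ 0.5842 -0.1449  0.1868] [-1.7996e+02  1.0000e-01 -1.7360e+02] 0.05989149381883084
```

View pics/w33.png

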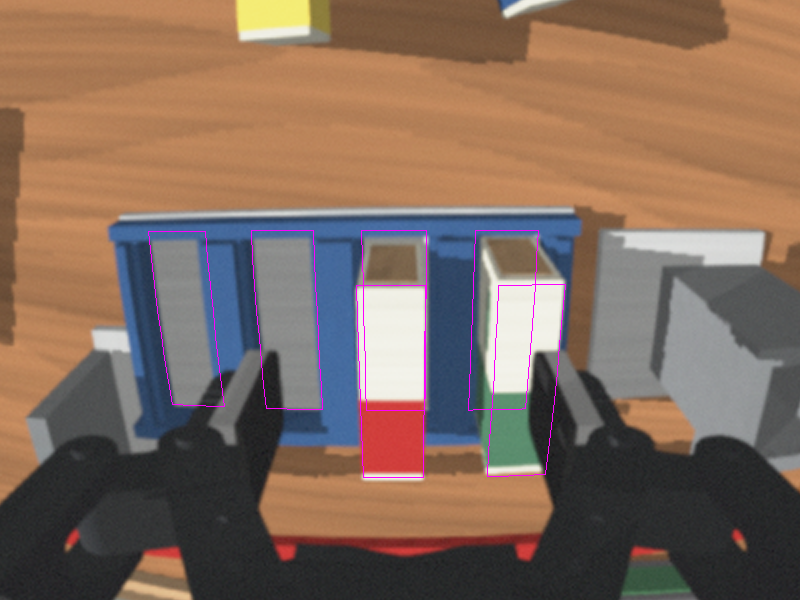

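Emit:
{"name": "apply_moves", "arguments": {"targets": [-5.12,1.02,0.8,0,0,2.87,0.7,-5.12,1.02,0.8,0,0,2.87,0.7,-5.12,1.02,0.8,0,0,2.87,0.7,-5.12,1.02,0.8,0,0,2.87,0.7,-5.12,1.02,0.8,0,0,2.87,0.7]}}

```text
time: 33.25
ee_pos: [0.4312, -0.1141, 0.21]
tcp_rot: [-179.9, 0.1, -156.4]
wrist_force: [0.3, 0.1, 0.2]
opening: 0.0602
```

```bash
python3 cart.py 40 .4305 -.1142 23.6
```

```text
33.4 [ 0.4325 -0.1143  0.2088] [ 1.7997e+02 -3.0000e-02 -1.5635e+02] q6 -38.5 [0.2 0.3 0.3] 0.05980841292489541
```

View pics/s40.png

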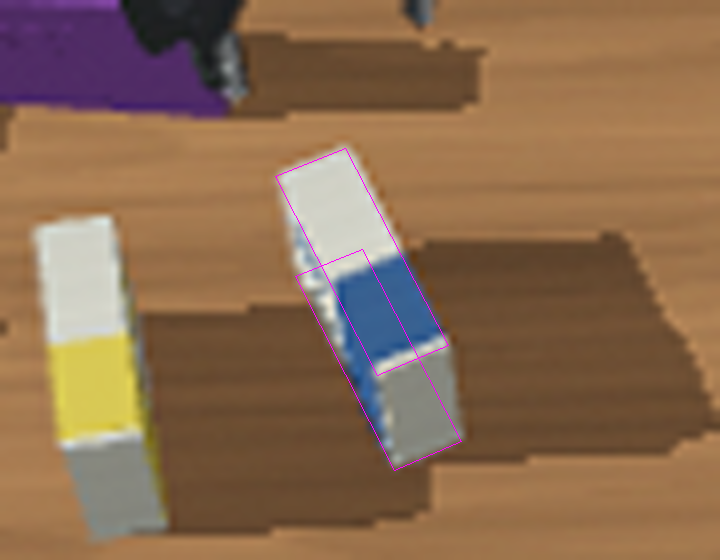

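View pics/w40.png

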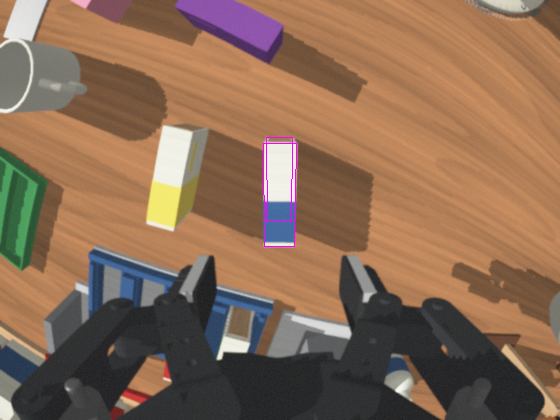

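Emit:
{"name": "apply_moves", "arguments": {"targets": [-0.07,0,-1.4,0,0,0,0.7,-0.07,0,-2.8,0,0,0,0.7,-0.07,0,-4.2,0,0,0,0.7,-0.07,0,-5.3,0,0,0,0.7,-0.07,0,-5.5,0,0,0,0.7]}}

```text
time: 34.0
ee_pos: [0.4272, -0.1136, 0.0402]
tcp_rot: [179.7, -0.3, -156.3]
wrist_force: [-0.1, 0.3, 0.3]
opening: 0.06
```

Emit:
{"name": "apply_moves", "arguments": {"targets": [0,0,0,0,0,0,0.7,0,0,0,0,0,0,0.2,0,0,0,0,0,0,0.2,0,0,0,0,0,0,0.2,0,0,0,0,0,0,0.2]}}

```text
time: 34.5
ee_pos: [0.4303, -0.1143, 0.0465]
tcp_rot: [-179.9, 0.1, -156.4]
wrist_force: [-0.2, 1.8, 6.8]
opening: 0.0272
```

Emit:
{"name": "apply_moves", "arguments": {"targets": [0,0,0.8,0,0,0,0.2,0,0,2,0,0,0,0.2,0,0,3.2,0,0,0,0.2,0,0,3.5,0,0,0,0.2]}}

```text
time: 34.9
ee_pos: [0.4308, -0.1146, 0.1542]
tcp_rot: [-179.8, 0.3, -156.4]
wrist_force: [0.4, 0.1, -2.8]
opening: 0.0274
```

```bash
python3 hold.py 41 .044
```

```text
35.05 [ 0.4294 -0.1142  0.1496] [-1.7997e+02  4.0000e-02 -1.5635e+02] q6 -38.5 [-0.  -0.3 -2.7] [-0.02 -0.   -0.  ] 0.027601488402768153
```

View pics/w41.png

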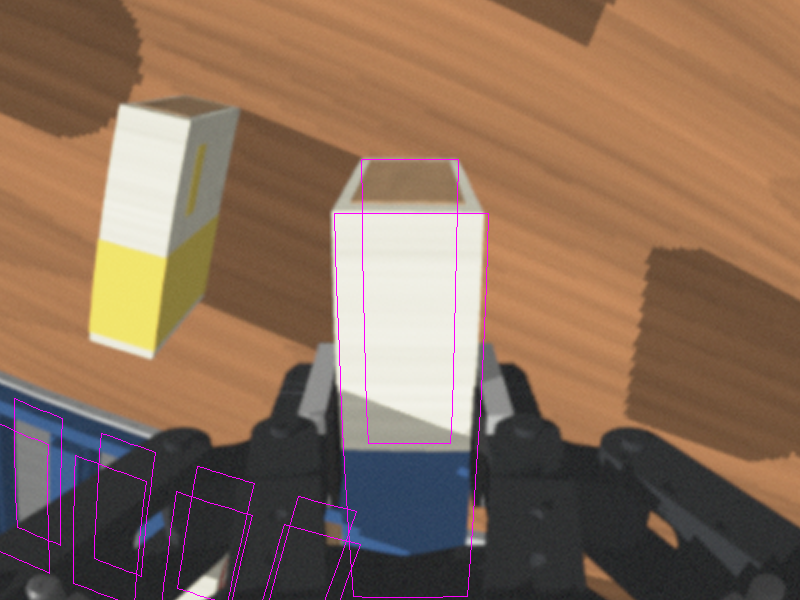

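Emit:
{"name": "apply_moves", "arguments": {"targets": [7.41,-2.95,0,0,0,-2.87,0.2,7.41,-2.95,0,0,0,-2.87,0.2,7.41,-2.95,0,0,0,-2.87,0.2,7.41,-2.95,0,0,0,-2.87,0.2,7.41,-2.95,0,0,0,-2.87,0.2]}}

```text
time: 35.6
ee_pos: [0.6529, -0.2034, 0.1464]
tcp_rot: [179.9, -0.2, -173.6]
wrist_force: [0.6, 0.4, -1.6]
opening: 0.0272
```

```bash
python3 st.py
```

```text
35.75 [ 0.6519 -0.203   0.1441] [ 179.85   -0.36 -173.59] q6 -23.7 [-1.   0.2 -2.5] [0.01 0.06 0.01] 0.027330558910181678
```

Emit:
{"name": "apply_moves", "arguments": {"targets": [0,0.02,-0.6,0,0,0,0.2,0,0.02,-1.4,0,0,0,0.2,0,0.02,-1.8,0,0,0,0.2,0,0.02,-1.8,0,0,0,0.2]}}

```text
time: 36.15
ee_pos: [0.6496, -0.2014, 0.0932]
tcp_rot: [179.9, -0.2, -173.6]
wrist_force: [-0.2, 0.1, -2.4]
opening: 0.0273
```

```bash
python3 hold.py 42 .044
```

```text
36.3 [ 0.6515 -0.2021  0.0969] [-1.7996e+02  7.0000e-02 -1.7357e+02] q6 -23.7 [ 0.2  0.3 -0.7] [-0.01  0.03 -0.  ] 0.027327287437134647
```

View pics/w42.png

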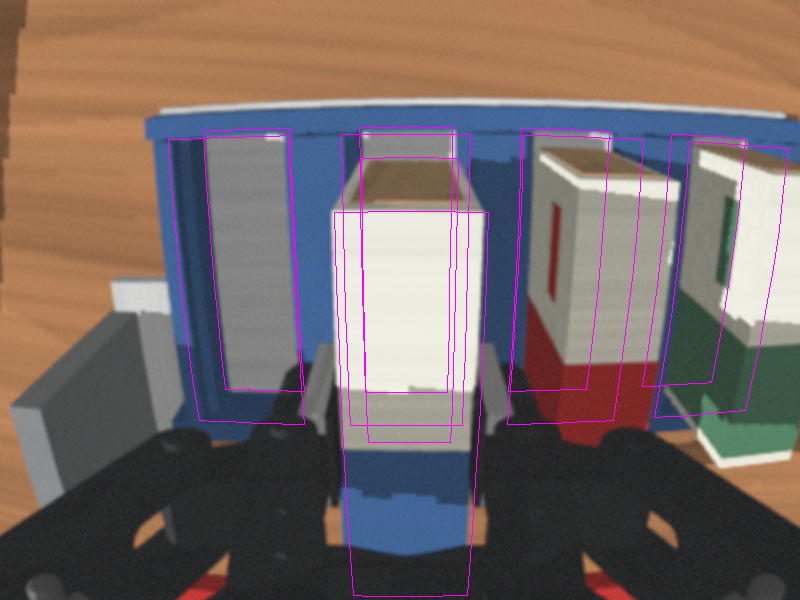

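Emit:
{"name": "apply_moves", "arguments": {"targets": [0,0,-0.4,0,0,0,0.2,0,0,-0.8,0,0,0,0.2,0,0,-1.1,0,0,0,0.2,0,0,-1.2,0,0,0,0.2,0,0,-1.2,0,0,0,0.2]}}

```text
time: 36.85
ee_pos: [0.651, -0.2019, 0.0584]
tcp_rot: [180.0, -0.1, -173.6]
wrist_force: [-0.5, 0.8, -1.5]
opening: 0.0272
```

Emit:
{"name": "apply_moves", "arguments": {"targets": [0,0,-0.15,0,0,0,0.2,0,0,-0.25,0,0,0,0.2,0,0,-0.25,0,0,0,0.2]}}

```text
time: 37.15
ee_pos: [0.6521, -0.2021, 0.0546]
tcp_rot: [-179.9, 0.2, -173.6]
wrist_force: [-4.3, 1.6, 11.1]
opening: 0.027
```

Emit:
{"name": "apply_moves", "arguments": {"targets": [0,0,0,0,0,0,0.35,0,0,0,0,0,0,0.45,0,0,0,0,0,0,0.48,0,0,0,0,0,0,0.48]}}

```text
time: 37.55
ee_pos: [0.6514, -0.2021, 0.0518]
tcp_rot: [180.0, -0.0, -173.6]
wrist_force: [0.8, 0.1, -0.5]
opening: 0.0411
```

Emit:
{"name": "apply_moves", "arguments": {"targets": [0,0,0.6,0,0,0,0.48,0,0,1.6,0,0,0,0.48,0,0,3,0,0,0,0.48,-1,0,4.5,0,0,0,0.7,-2,0,4.5,0,0,0,0.7]}}

```text
time: 38.05
ee_pos: [0.593, -0.2025, 0.1924]
tcp_rot: [-179.8, 0.4, -173.5]
wrist_force: [-1.2, -0.2, 0.6]
opening: 0.0598
```

```bash
python3 rk.py 43 123
```

```text
38.2 [ 0.5907 -0.2023  0.1883] [-1.7995e+02  9.0000e-02 -1.7361e+02] 0.05992559024254473
```

View pics/w43.png

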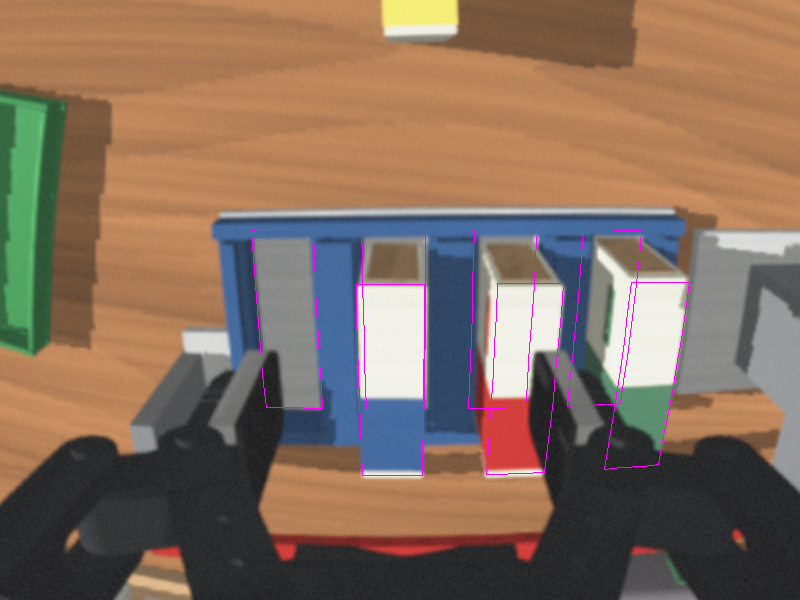

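Emit:
{"name": "apply_moves", "arguments": {"targets": [-4.49,-0.38,0.8,0,0,0.32,0.7,-4.49,-0.38,0.8,0,0,0.32,0.7,-4.49,-0.38,0.8,0,0,0.32,0.7,-4.49,-0.38,0.8,0,0,0.32,0.7,-4.49,-0.38,0.8,0,0,0.32,0.7]}}

```text
time: 38.75
ee_pos: [0.4572, -0.2137, 0.211]
tcp_rot: [-180.0, 0.0, -171.7]
wrist_force: [-0.4, -0.4, 0.8]
opening: 0.0598
```

```bash
python3 cart.py 50 .456 -.2138 8.3
```

```text
38.9 [ 0.4577 -0.2133  0.2101] [ 1.7995e+02 -6.0000e-02 -1.7161e+02] q6 -33.4 [ 0.2 -0.6  0.3] 0.05950478529919874
```

View pics/s50.png

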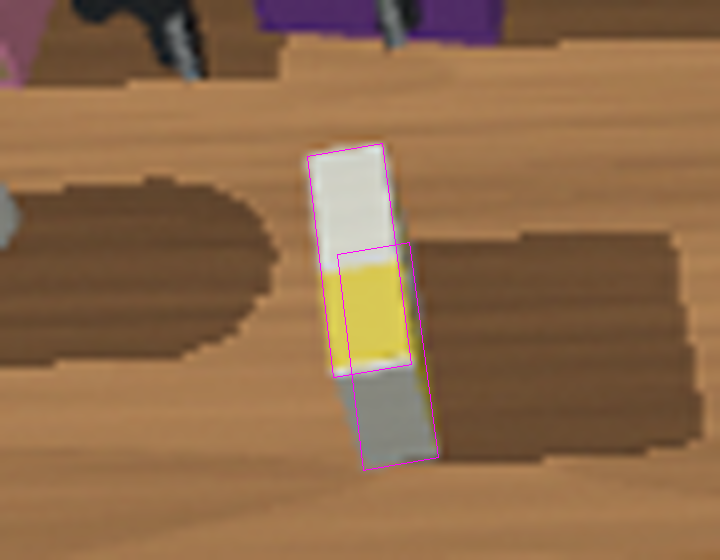

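View pics/w50.png

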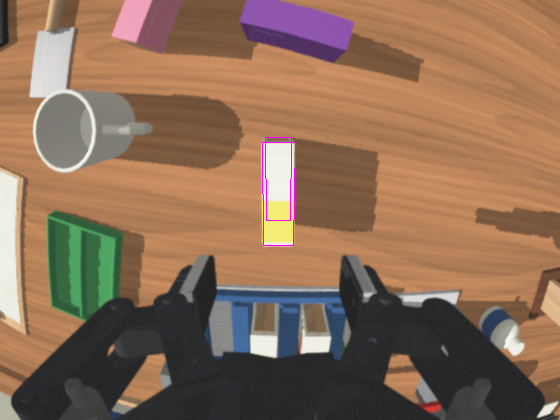

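Emit:
{"name": "apply_moves", "arguments": {"targets": [-0.06,0,-1.4,0,0,0,0.7,-0.06,0,-2.8,0,0,0,0.7,-0.06,0,-4.2,0,0,0,0.7,-0.06,0,-5.3,0,0,0,0.7,-0.06,0,-5.55,0,0,0,0.7]}}

```text
time: 39.5
ee_pos: [0.4531, -0.2122, 0.0403]
tcp_rot: [179.8, -0.3, -171.6]
wrist_force: [0.0, 0.4, 0.3]
opening: 0.06
```

Emit:
{"name": "apply_moves", "arguments": {"targets": [0,0,0,0,0,0,0.7,0,0,0,0,0,0,0.2,0,0,0,0,0,0,0.2,0,0,0,0,0,0,0.2,0,0,0,0,0,0,0.2]}}

```text
time: 40.0
ee_pos: [0.4562, -0.2139, 0.0466]
tcp_rot: [-179.9, 0.2, -171.6]
wrist_force: [-0.6, 1.8, 6.8]
opening: 0.0272
```

Emit:
{"name": "apply_moves", "arguments": {"targets": [0,0,0.8,0,0,0,0.2,0,0,2,0,0,0,0.2,0,0,3.2,0,0,0,0.2,0,0,3.5,0,0,0,0.2]}}

```text
time: 40.4
ee_pos: [0.4565, -0.2142, 0.1545]
tcp_rot: [-179.8, 0.3, -171.7]
wrist_force: [0.2, -0.2, -0.9]
opening: 0.0267
```

```bash
python3 hold.py 51 .0435
```

```text
40.55 [ 0.4552 -0.2136  0.1497] [-1.7996e+02  5.0000e-02 -1.7165e+02] q6 -33.5 [ 0.8  0.4 -1.5] [0.09 0.07 0.03] 0.02708851704853893
```

View pics/w51.png

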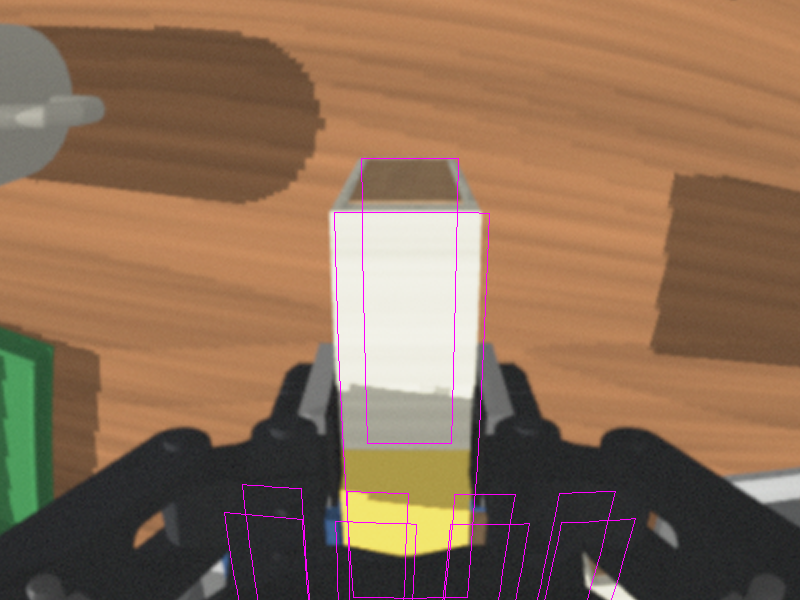

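Emit:
{"name": "apply_moves", "arguments": {"targets": [6.76,-1.55,0,0,0,-0.32,0.2,6.76,-1.55,0,0,0,-0.32,0.2,6.76,-1.55,0,0,0,-0.32,0.2,6.76,-1.55,0,0,0,-0.32,0.2,6.76,-1.55,0,0,0,-0.32,0.2]}}

```text
time: 41.1
ee_pos: [0.6607, -0.2601, 0.1421]
tcp_rot: [179.8, -0.4, -173.5]
wrist_force: [-1.4, 0.6, -2.9]
opening: 0.0271
```

```bash
python3 st.py
```

```text
41.25 [ 0.6571 -0.2596  0.147 ] [ 179.9    -0.2  -173.56] q6 -28.0 [ 0.3 -0.   0. ] [-0.05 -0.02 -0.06] 0.027138777482734137
```

Emit:
{"name": "apply_moves", "arguments": {"targets": [0.03,0,-0.6,0,0,0,0.2,0.03,0,-1.4,0,0,0,0.2,0.03,0,-1.8,0,0,0,0.2,0.03,0,-1.8,0,0,0,0.2]}}

```text
time: 41.65
ee_pos: [0.6567, -0.2595, 0.0944]
tcp_rot: [179.9, -0.1, -173.6]
wrist_force: [-0.5, -0.1, -1.3]
opening: 0.0272
```

```bash
python3 hold.py 52 .0435
```

```text
41.8 [ 0.6587 -0.2601  0.0974] [-1.7995e+02  1.0000e-01 -1.7358e+02] q6 -28.0 [ 0.6 -0.3 -0.3] [0.02 0.02 0.04] 0.026935250715907362
```

View pics/w52.png

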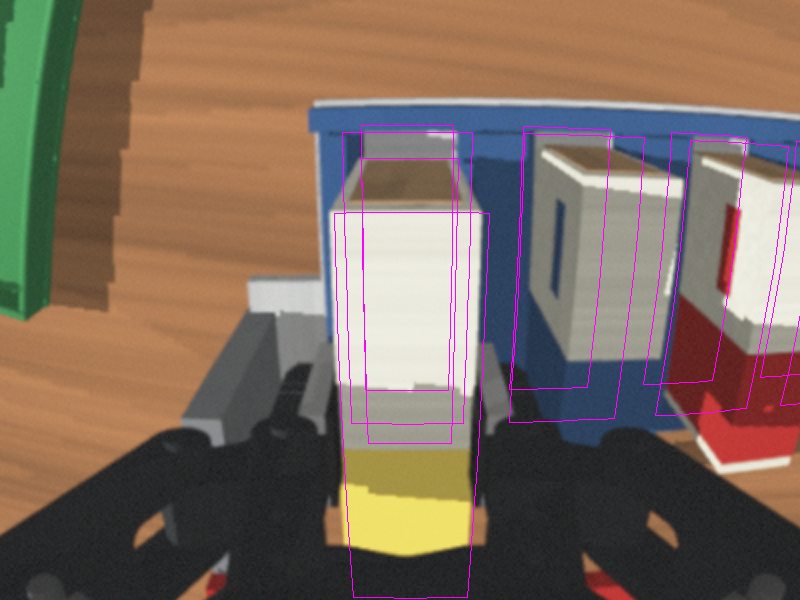

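Emit:
{"name": "apply_moves", "arguments": {"targets": [0.02,0,-0.4,0,0,0,0.2,0.02,0,-0.8,0,0,0,0.2,0.02,0,-1.1,0,0,0,0.2,0.02,0,-1.2,0,0,0,0.2,0.02,0,-1.2,0,0,0,0.2]}}

```text
time: 42.35
ee_pos: [0.6588, -0.2597, 0.0583]
tcp_rot: [180.0, -0.1, -173.6]
wrist_force: [-0.3, 0.7, -0.5]
opening: 0.0269
```

Emit:
{"name": "apply_moves", "arguments": {"targets": [0,0,-0.15,0,0,0,0.2,0,0,-0.27,0,0,0,0.2,0,0,-0.27,0,0,0,0.2]}}

```text
time: 42.65
ee_pos: [0.6597, -0.2598, 0.0545]
tcp_rot: [-180.0, 0.1, -173.6]
wrist_force: [-6.2, 3.7, 13.8]
opening: 0.0272
```

Emit:
{"name": "apply_moves", "arguments": {"targets": [0,0,0,0,0,0,0.35,0,0,0,0,0,0,0.45,0,0,0,0,0,0,0.48,0,0,0,0,0,0,0.48]}}

```text
time: 43.05
ee_pos: [0.6592, -0.26, 0.0511]
tcp_rot: [180.0, -0.0, -173.6]
wrist_force: [0.8, 0.3, -0.7]
opening: 0.0413
```

Emit:
{"name": "apply_moves", "arguments": {"targets": [0,0,0.6,0,0,0,0.48,0,0,1.6,0,0,0,0.48,0,0,3,0,0,0,0.48,-1,0.5,4.5,0,0,0,0.7,-2,1.5,5,0,0,0,0.7]}}

```text
time: 43.55
ee_pos: [0.5999, -0.2163, 0.2039]
tcp_rot: [-179.9, 0.2, -173.7]
wrist_force: [-0.4, 1.0, 0.8]
opening: 0.0598
```

```bash
python3 rk.py 53 0123; python3 slot.py 53
```

```text
43.7 [ 0.5989 -0.2141  0.2043] [-179.9     0.21 -173.51] 0.059765292409128874
43.9 [ 0.5996 -0.2154  0.1999] [ 1.7996e+02 -9.0000e-02 -1.7359e+02] q6 -26.2 [ 0.6 -0.9 -1.2] [ 0.01 -0.02 -0.01] 0.05964363558139401
slot 0 [[ 0.6553 -0.2598  0.008 ]]
slot 1 [[ 0.6488 -0.2022  0.008 ]]
slot 2 [[ 0.6423 -0.1446  0.008 ]]
slot 3 [[ 0.6358 -0.0869  0.008 ]]
```

View pics/w53.png

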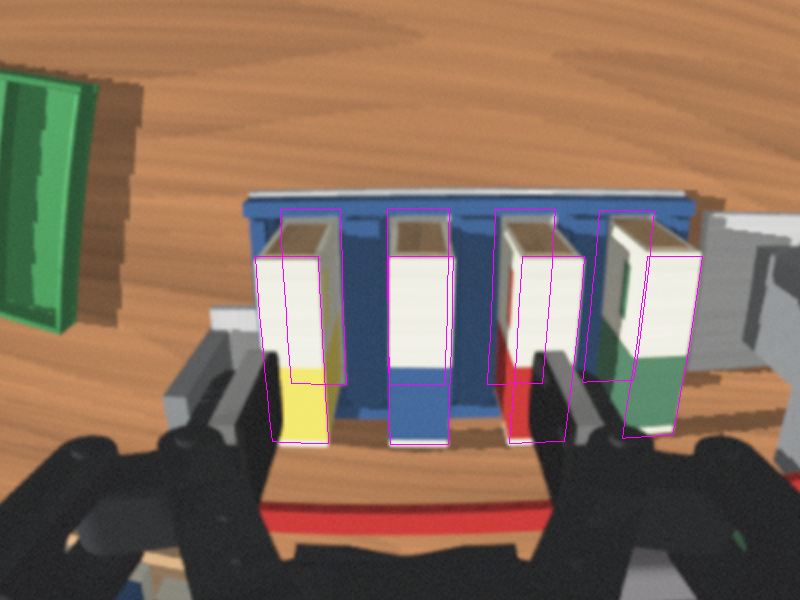

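View pics/s53n.png

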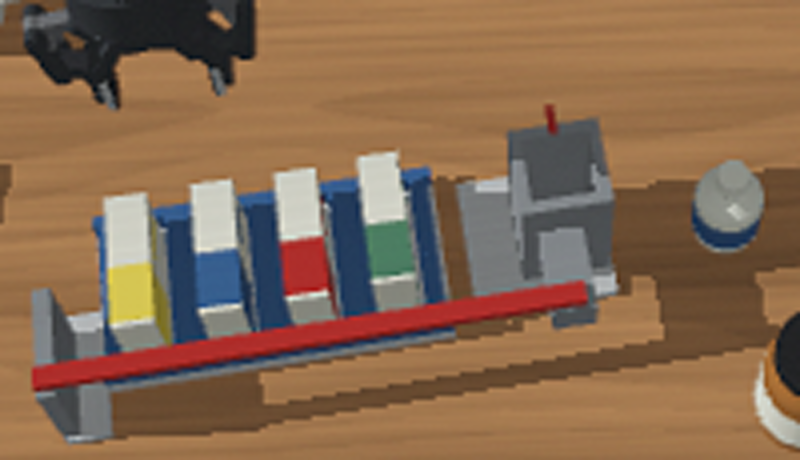

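Emit:
{"name": "apply_moves", "arguments": {"targets": [0,3,3.3,0,0,-14.2,1,-1.32,17.6,3.3,0,0,-14.2,1,-1.32,17.6,3.3,0,0,-14.2,1,-1.32,17.6,3.3,0,0,-14.2,1,-1.32,17.6,3.3,0,0,-14.2,1]}}

```text
time: 44.45
ee_pos: [0.5846, 0.009, 0.2612]
tcp_rot: [-179.9, -0.1, 144.6]
wrist_force: [0.7, -0.8, -0.3]
opening: 0.085
```

```bash
python3 st.py
```

```text
44.6 [0.5849 0.0098 0.2615] [-1.7998e+02 -4.0000e-02  1.4519e+02] q6 35.8 [ 0.2 -1.8 -0.8] [-0.01  0.02 -0.01] 0.08564991021810711
```

Emit:
{"name": "apply_moves", "arguments": {"targets": [-0.83,5.5,3,0,0,-7.33,1,-0.83,5.5,3,0,0,-7.33,1,-0.83,5.5,3,0,0,-7.33,1,-0.83,5.5,3,0,0,-7.33,1,-0.83,5.5,3,0,0,-7.33,1]}}

```text
time: 45.1
ee_pos: [0.5601, 0.1754, 0.3535]
tcp_rot: [179.9, -0.0, 102.6]
wrist_force: [0.9, -1.0, -0.5]
opening: 0.0857
```

```bash
cat > key.py <<'E'
from m import *
import sys
n=sys.argv[1]
for i in range(3): cam("top")
o=bot.get_obs();print(o["time"],o["ee_pos"].round(4),o["tcp_rot"].round(2),o["q"][5].round(1))
c=cam("wrist");p=[.5594,.3115,.193];s=cam("scene")
L=[W(p,rect(.008,.07,.182)),W(p,rect(.028,.006,.174,0,-.05)),W(p,rect(.028,.006,.174,0,.05))]
crop(c,220,0,380,120,5,f"pics/w{n}.png",lines=L)
crop(s,345,180,435,260,8,f"pics/s{n}.png",lines=L)
E
python3 key.py 60
```

```text
45.25 [0.5605 0.1719 0.3509] [-1.7991e+02  3.0000e-02  1.0292e+02] 94.1
```

View pics/w60.png

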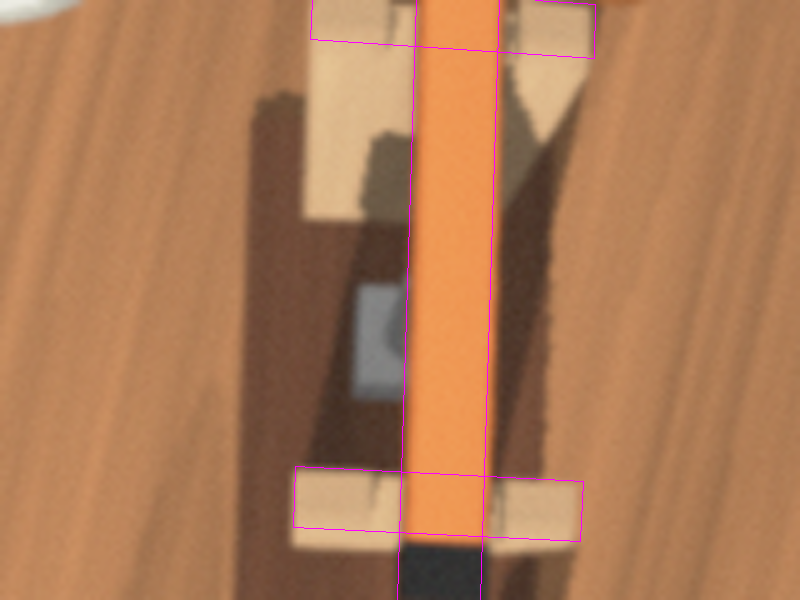

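View pics/s60.png

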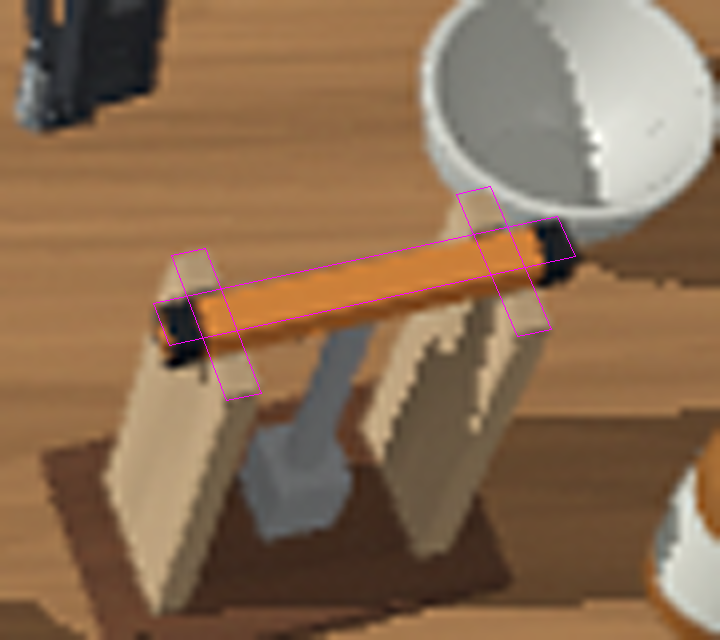

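Emit:
{"name": "apply_moves", "arguments": {"targets": [0,4.7,0,0,0,-0.28,1,0,4.7,0,0,0,-0.28,1,0,4.7,-0.5,0,0,-0.28,1,0,4.7,-2,0,0,-0.28,1,0,4.7,-2.9,0,0,-0.28,1]}}

```text
time: 45.85
ee_pos: [0.5597, 0.3137, 0.2605]
tcp_rot: [-179.8, 0.1, 101.3]
wrist_force: [-1.0, 0.0, -0.4]
opening: 0.0855
```

```bash
python3 st.py
```

```text
46.0 [0.5592 0.3121 0.2632] [-1.7976e+02  8.0000e-02  1.0108e+02] q6 108.1 [0.2 0.3 0.6] [0.02 0.05 0.  ] 0.08519059356117079
```

Emit:
{"name": "apply_moves", "arguments": {"targets": [0.03,0.02,-1.5,0,0,0,1,0.03,0.02,-3,0,0,0,1,0.03,0.02,-3.5,0,0,0,1,0.03,0.02,-3.5,0,0,0,1,0.03,0.02,-3.5,0,0,0,1]}}

```text
time: 46.5
ee_pos: [0.5616, 0.314, 0.1631]
tcp_rot: [179.8, -0.1, 101.0]
wrist_force: [-0.9, -0.2, -0.5]
opening: 0.0856
```

Emit:
{"name": "apply_moves", "arguments": {"targets": [0,0,0,0,0,0,0,0,0,0,0,0,0,0,0,0,0,0,0,0,0,0,0,0,0,0,0,0,0,0,0,0,0,0,0], "newtons": 100}}

```text
time: 47.0
ee_pos: [0.5605, 0.3143, 0.1607]
tcp_rot: [180.0, -0.0, 101.0]
wrist_force: [-2.5, -1.4, 0.7]
opening: 0.0137
```

```bash
python3 st.py
```

```text
47.15 [0.5606 0.3143 0.1607] [ 1.7996e+02 -1.0000e-02  1.0103e+02] q6 108.3 [-0.5 -0.2  3.7] [-0.11  0.1  -0.  ] 0.013859495460062427
```

Emit:
{"name": "apply_moves", "arguments": {"targets": [0,0,1,0,0,0,0,0,0,2.6,0,0,0,0,0,0,4.2,0,0,0,0,0,0,5.8,0,0,0,0,0,0,5.9,0,0,0,0]}}

```text
time: 47.65
ee_pos: [0.5611, 0.3146, 0.3444]
tcp_rot: [179.4, -0.2, 101.0]
wrist_force: [0.6, 0.2, -2.3]
opening: 0.0136
```

```bash
python3 st.py
```

```text
47.8 [0.5607 0.3144 0.3357] [-1.7992e+02  2.0000e-02  1.0102e+02] q6 108.3 [ 0.7  0.6 -4.4] [ 0.01  0.04 -0.01] 0.01366988909163995
```

Emit:
{"name": "apply_moves", "arguments": {"targets": [1.98,-9.48,0,0,0,14.25,0,1.98,-9.48,0,0,0,14.25,0,1.98,-9.48,0,0,0,14.25,0,1.98,-9.48,0,0,0,14.25,0,1.98,-9.48,0,0,0,14.25,0]}}

```text
time: 48.3
ee_pos: [0.6091, 0.0778, 0.3341]
tcp_rot: [-179.8, -0.2, 142.5]
wrist_force: [-0.2, 0.6, -2.5]
opening: 0.0139
```

```bash
python3 st.py
```

```text
48.45 [0.6095 0.0768 0.3341] [-179.8    -0.19  142.01] q6 45.2 [-0.2  0.2 -3.5] [0.1  0.07 0.04] 0.014456236398961441
```

Emit:
{"name": "apply_moves", "arguments": {"targets": [0.35,-1.56,0,0,0,7.42,0,0.35,-1.56,0,0,0,7.42,0,0.35,-1.56,0,0,0,7.42,0,0.35,-1.56,0,0,0,7.42,0,0.35,-1.56,0,0,0,7.42,0]}}

```text
time: 48.95
ee_pos: [0.6197, 0.034, 0.3349]
tcp_rot: [180.0, -0.2, -174.8]
wrist_force: [0.2, 1.0, -2.3]
opening: 0.0137
```

```bash
python3 st.py
```

```text
49.1 [0.6198 0.0339 0.3355] [ 1.7998e+02 -1.5000e-01 -1.7529e+02] q6 -1.6 [-0.4 -0.2 -3.2] [-0.03 -0.03 -0.  ] 0.013507017987934793
```

Emit:
{"name": "apply_moves", "arguments": {"targets": [0,-0.13,0,0,0,0.3,0,0,-0.13,-1,0,0,0.3,0,0,-0.13,-2,0,0,0.3,0,0,-0.13,-2,0,0,0.3,0]}}

```text
time: 49.5
ee_pos: [0.6183, 0.0295, 0.2715]
tcp_rot: [180.0, -0.5, -173.5]
wrist_force: [0.1, 0.9, -3.6]
opening: 0.0139
```

```bash
sed -i 's/-.136/-.1387/' chk.py; python3 chk.py 61
```

```text
49.65 [0.6202 0.0294 0.2785] [-1.8000e+02  6.0000e-02 -1.7341e+02] q6 -3.9 [-0.2  0.1 -2.2] [-0.02 -0.    0.06] 0.01399011455286288
```

View pics/s61.png

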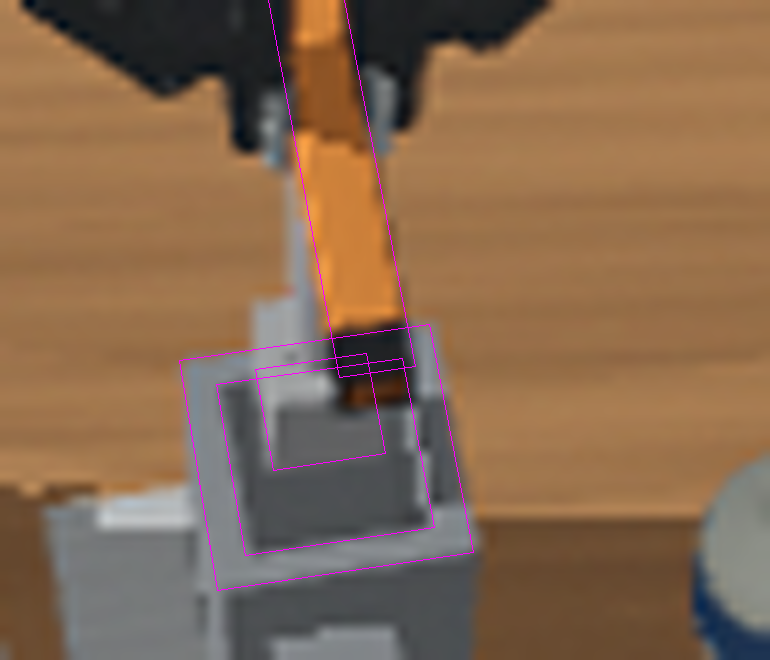

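View pics/w61.png

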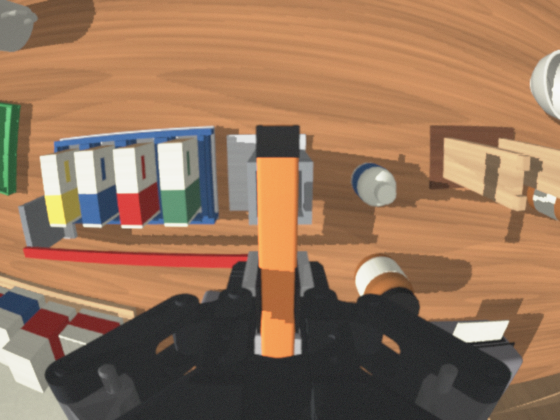

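Emit:
{"name": "apply_moves", "arguments": {"targets": [0,0.03,-1,0,0,0,0,0,0.03,-2,0,0,0,0,0,0.03,-2.7,0,0,0,0,0,0.03,-2.7,0,0,0,0]}}

```text
time: 50.15
ee_pos: [0.6196, 0.0299, 0.1943]
tcp_rot: [180.0, -0.2, -173.3]
wrist_force: [1.1, 0.6, -3.1]
opening: 0.0138
```

```bash
python3 st.py
```

```text
50.3 [0.6209 0.0299 0.1984] [-1.7999e+02  1.6000e-01 -1.7333e+02] q6 -3.9 [ 0.1 -0.  -2.5] [-0.    0.01 -0.02] 0.014003193579012967
```

Tip is about 9 mm above the stem. I'll lower gently.

Emit:
{"name": "apply_moves", "arguments": {"targets": [-0.03,0.01,-0.2,0,0,0,0,-0.03,0.01,-0.4,0,0,0,0,-0.03,0.01,-0.6,0,0,0,0,-0.03,0.01,-0.7,0,0,0,0]}}

```text
time: 50.7
ee_pos: [0.6194, 0.0302, 0.1745]
tcp_rot: [180.0, 0.0, -173.3]
wrist_force: [-0.4, 0.9, -1.9]
opening: 0.0139
```

Emit:
{"name": "apply_moves", "arguments": {"targets": [0,0,-0.15,0,0,0,0,0,0,-0.3,0,0,0,0,0,0,-0.45,0,0,0,0,0,0,-0.5,0,0,0,0,0,0,-0.5,0,0,0,0]}}

```text
time: 51.2
ee_pos: [0.6192, 0.0303, 0.1597]
tcp_rot: [180.0, -0.0, -173.3]
wrist_force: [2.6, 0.6, -3.2]
opening: 0.0141
```

```bash
python3 chk.py 62
```

```text
51.35 [0.6193 0.0302 0.1601] [ 180.     0.  -173.3] q6 -3.9 [ 1.8  0.8 -4.1] [ 0.14 -0.55  0.  ] 0.013890853801978638
```

View pics/s62.png

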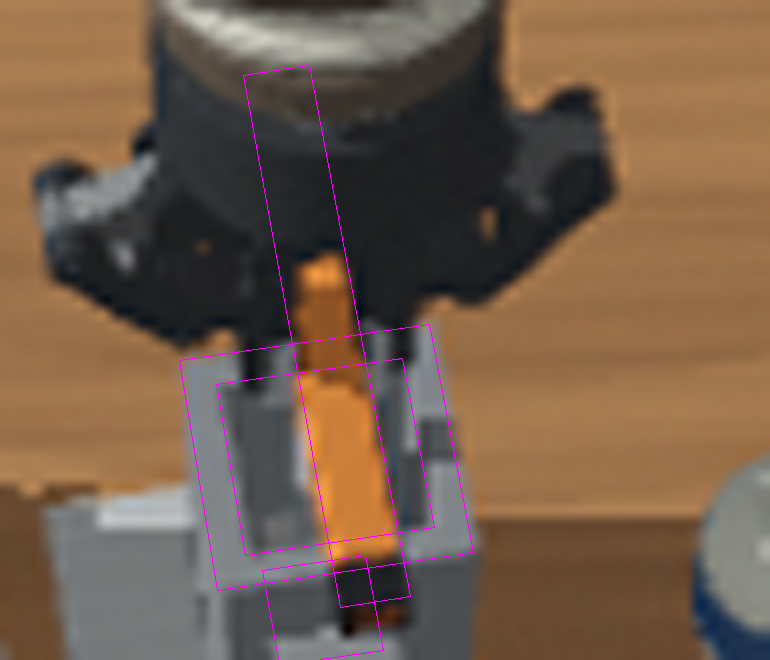

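Emit:
{"name": "apply_moves", "arguments": {"targets": [0,0,0,0,0,-1,0,0,0,0,0,0,-2,0,0,0.01,0,0,0,-3,0,0.01,0.02,0,0,0,-4,0,0.02,0.03,0,0,0,-5,0]}}

```text
time: 51.95
ee_pos: [0.6202, 0.0316, 0.1604]
tcp_rot: [179.9, 0.0, 156.5]
wrist_force: [2.4, 1.6, -3.5]
opening: 0.0139
```

Emit:
{"name": "apply_moves", "arguments": {"targets": [0,0,0,0,0,-1,0,0.01,0,0,0,0,-2,0,0.02,0.01,0,0,0,-3,0,0.03,0.02,0,0,0,-4,0,0.04,0.03,0,0,0,-5,0]}}

```text
time: 52.45
ee_pos: [0.6212, 0.0323, 0.1604]
tcp_rot: [180.0, -0.0, 126.5]
wrist_force: [0.9, 1.2, -3.1]
opening: 0.0138
```

```bash
python3 chk.py 63
```

```text
52.6 [0.6212 0.0322 0.1604] [1.7996e+02 1.0000e-02 1.2683e+02] q6 56.1 [ 1.4  1.7 -2.2] [ 0.45 -0.67  0.04] 0.013898009121949176
```

View pics/w63.png

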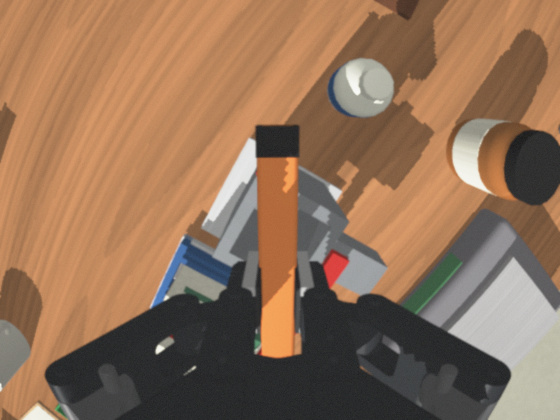

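Emit:
{"name": "apply_moves", "arguments": {"targets": [0,0,0,0,0,-1,0,0.01,0,0,0,0,-2,0,0.02,0,0,0,0,-3,0,0.02,0,0,0,0,-3.8,0,0.02,0,0,0,0,-3.8,0]}}

```text
time: 53.2
ee_pos: [0.6218, 0.0321, 0.1603]
tcp_rot: [180.0, -0.0, 103.9]
wrist_force: [1.7, 1.1, -1.0]
opening: 0.0141
```

```bash
python3 chk.py 64
python3 - <<'E'
from m import *
s=cam("scene");P=[.6488,-.2022,.1127]
crop(s,145,210,345,325,4,"pics/s64a.png",lines=racklines(P,1.2)[-1:])
E
```

```text
53.35 [0.6218 0.0321 0.1603] [179.98  -0.   104.08] q6 78.9 [ 1.9  1.9 -0.4] [ 0.49 -0.63  0.17] 0.014061341651821248
```

View pics/w64.png

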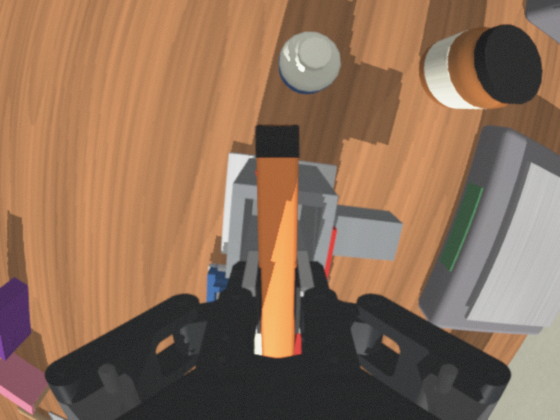

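View pics/s64a.png

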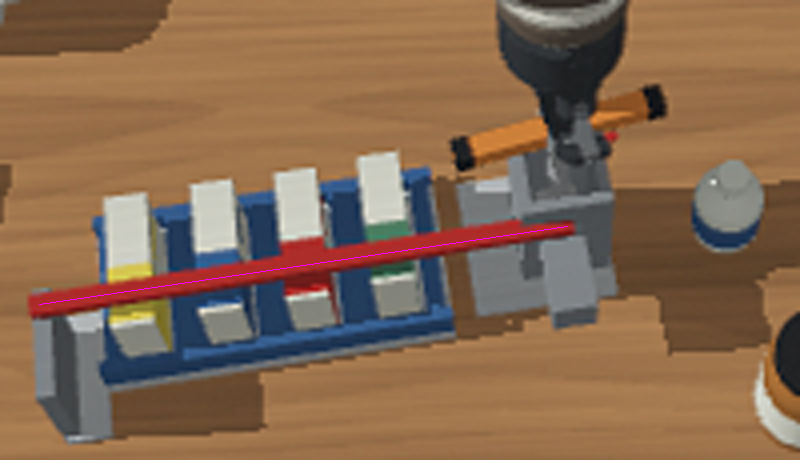

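Emit:
{"name": "apply_moves", "arguments": {"targets": [0,0,0,0,0,-0.5,0,0,0,0,0,0,-1,0,0,0,0,0,0,-1,0,0,0,0,0,0,-1,0]}}

```text
time: 53.9
ee_pos: [0.6218, 0.0321, 0.1603]
tcp_rot: [180.0, 0.0, 98.0]
wrist_force: [2.6, 0.9, -0.9]
opening: 0.0139
```

```bash
python3 st.py
python3 - <<'E'
from m import *
s=cam("scene");P=[.6488,-.2022,.1127]
L=[W(P,[[.082-.0417*a,-.117,.092],[.082-.0417*a,.2,.092]]) for a in (1.08,1.2)]
crop(s,145,250,295,300,5.3,"pics/s65a.png",lines=L)
crop(s,265,200,325,250,12,"pics/s65b.png")
E
```

```text
54.05 [0.6218 0.0321 0.1603] [179.98  -0.    97.98] q6 85.0 [2.2 1.6 0.6] [ 0.53 -0.76  0.78] 0.013981829484200082
```

View pics/s65a.png

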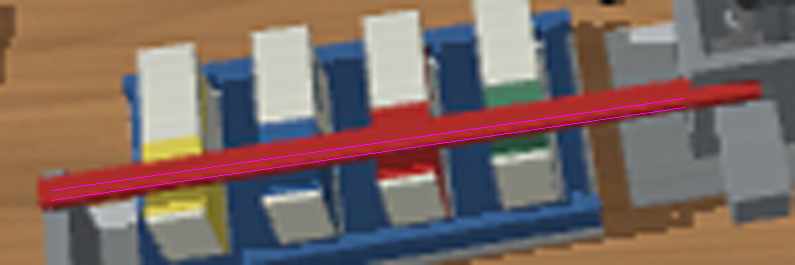

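View pics/s65b.png

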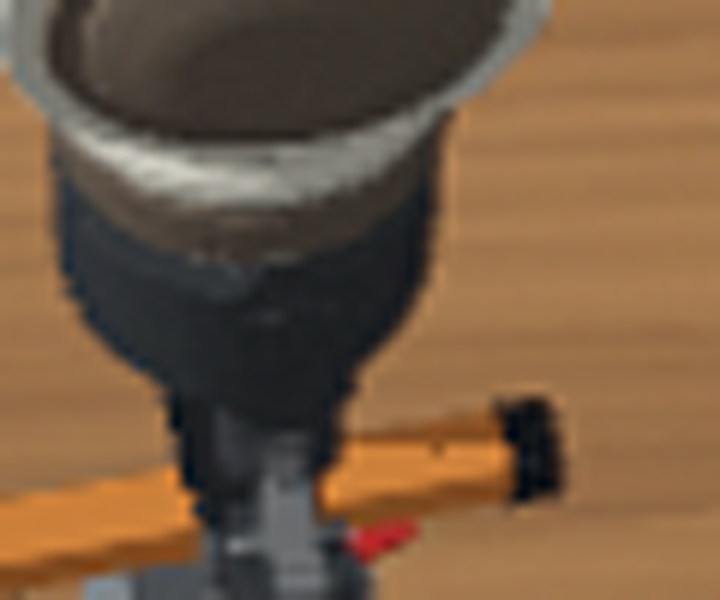

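Emit:
{"name": "apply_moves", "arguments": {"targets": [0,0,0,0,0,1.2,0,0,0,0,0,0,2.4,0,0,0,0.6,0,0,2.4,0,0,0,1.5,0,0,2.4,0,0,0,2.8,0,0,2.4,0]}}

```text
time: 54.6
ee_pos: [0.6202, 0.0315, 0.2424]
tcp_rot: [-179.7, -0.1, 112.3]
wrist_force: [1.7, -0.8, -2.3]
opening: 0.0136
```

Emit:
{"name": "apply_moves", "arguments": {"targets": [0,0,1,0,0,0,0,0,0,2.2,0,0,0,0,0,0,3.1,0,0,0,0,0,0,3.1,0,0,0,0]}}

```text
time: 55.0
ee_pos: [0.6217, 0.0316, 0.3404]
tcp_rot: [179.8, 0.1, 112.3]
wrist_force: [0.4, 0.1, -2.4]
opening: 0.0138
```

```bash
python3 st.py
python3 - <<'E'
from m import *
s=cam("scene");P=[.6488,-.2022,.1127]
crop(s,145,190,345,325,4,"pics/s66.png",lines=racklines(P,1.2)[-1:])
w=cam("wrist");cv2.imwrite("pics/w66.png",w["img"][:,:,::-1])
E
```

```text
55.15 [0.6215 0.0318 0.3354] [-1.7985e+02 -3.0000e-02  1.1228e+02] q6 70.7 [ 0.   0.4 -2.3] [-0.04  0.01  0.01] 0.014110217383550307
```

View pics/s66.png

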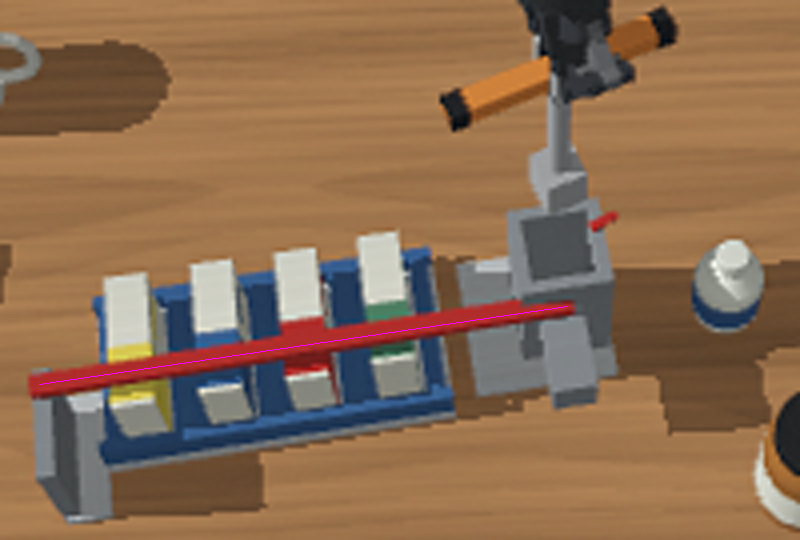

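View pics/w66.png

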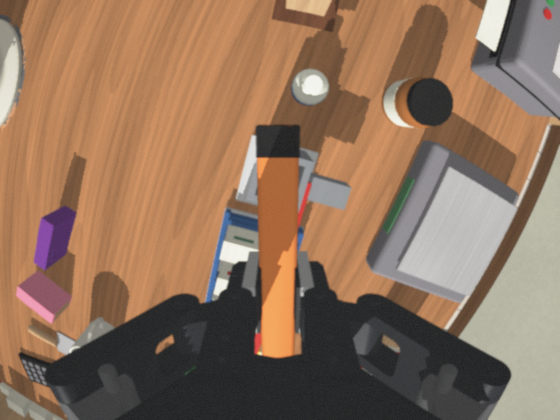

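Emit:
{"name": "apply_moves", "arguments": {"targets": [-2.03,9.4,0,0,0,-1.87,0,-2.03,9.4,0,0,0,-1.87,0,-2.03,9.4,0,0,0,-1.87,0,-2.03,9.4,0,0,0,-1.87,0,-2.03,9.4,0,0,0,-1.87,0]}}

```text
time: 55.75
ee_pos: [0.5683, 0.2758, 0.336]
tcp_rot: [-179.9, 0.0, 101.1]
wrist_force: [0.7, -0.5, -3.5]
opening: 0.0141
```

```bash
python3 st.py
```

```text
55.9 [0.5681 0.2771 0.3352] [-1.7983e+02  3.0000e-02  1.0133e+02] q6 104.7 [ 0.5 -0.5 -2.5] [-0.01 -0.01  0.01] 0.014076929942793191
```

Emit:
{"name": "apply_moves", "arguments": {"targets": [-0.25,1.2,0,0,0,-0.03,0,-0.25,1.2,0,0,0,-0.03,0,-0.25,1.2,0,0,0,-0.03,0,-0.25,1.2,0,0,0,-0.03,0]}}

```text
time: 56.3
ee_pos: [0.5621, 0.309, 0.3368]
tcp_rot: [-180.0, 0.0, 100.8]
wrist_force: [0.9, -0.6, -1.7]
opening: 0.0141
```

```bash
python3 st.py
```

```text
56.45 [0.5622 0.3091 0.3372] [1.7999e+02 1.0000e-02 1.0082e+02] q6 108.0 [ 0.2  0.4 -1.7] [-0.02  0.05 -0.01] 0.013516557673343678
```

Emit:
{"name": "apply_moves", "arguments": {"targets": [-0.06,0.15,0,0,0,0.05,0,-0.06,0.15,-1.4,0,0,0.05,0,-0.06,0.15,-2.8,0,0,0.05,0,-0.06,0.15,-4.2,0,0,0.05,0,-0.06,0.15,-5.2,0,0,0.05,0]}}

```text
time: 56.95
ee_pos: [0.5592, 0.3142, 0.1781]
tcp_rot: [-179.9, 0.0, 101.2]
wrist_force: [0.1, 0.5, -1.9]
opening: 0.0137
```

```bash
python3 key.py 67
```

```text
57.1 [0.5591 0.3142 0.1797] [-1.7980e+02  6.0000e-02  1.0119e+02] 108.1
```

View pics/s67.png

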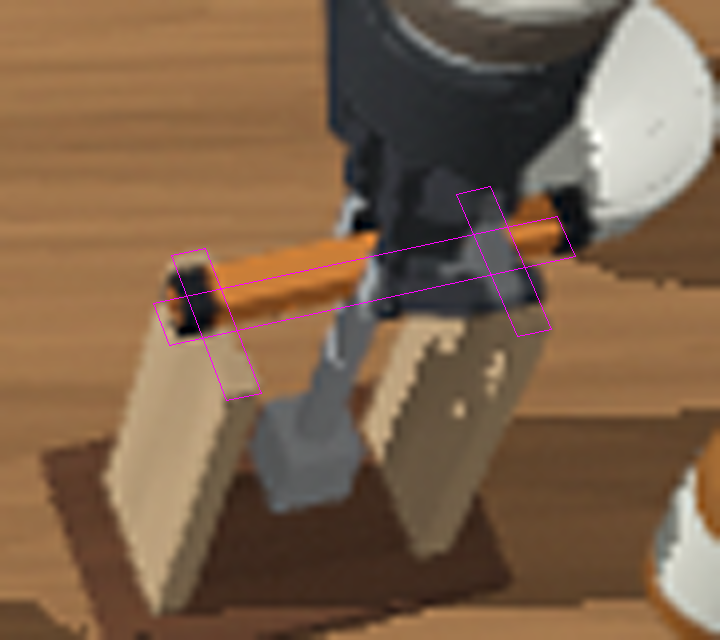

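Emit:
{"name": "apply_moves", "arguments": {"targets": [0.03,0,-0.2,0,0,0,0,0.03,0,-0.4,0,0,0,0,0.03,0,-0.58,0,0,0,0,0.03,0,-0.62,0,0,0,0,0.03,0,-0.62,0,0,0,0]}}

```text
time: 57.7
ee_pos: [0.5608, 0.3146, 0.1621]
tcp_rot: [-180.0, 0.0, 101.2]
wrist_force: [-0.2, 0.4, -2.9]
opening: 0.014
```

```bash
python3 st.py
```

```text
57.85 [0.561  0.3148 0.1628] [179.98  -0.   101.2 ] q6 108.1 [-0.4 -0.3 -1.8] [-0.09 -0.    0.01] 0.013724497213570483
```

About 1–2 mm above the notches now; lowering slightly, then releasing and retreating.

Emit:
{"name": "apply_moves", "arguments": {"targets": [0,0,-0.06,0,0,0,0,0,0,-0.06,0,0,0,0,0,0,-0.06,0,0,0,0]}}

```text
time: 58.15
ee_pos: [0.561, 0.3147, 0.1607]
tcp_rot: [-180.0, 0.0, 101.2]
wrist_force: [0.2, -1.0, -1.6]
opening: 0.0138
```

Emit:
{"name": "apply_moves", "arguments": {"targets": [0,0,0,0,0,0,0.5,0,0,0,0,0,0,0.9,0,0,0,0,0,0,1,0,0,0,0,0,0,1]}}

```text
time: 58.55
ee_pos: [0.561, 0.3148, 0.1609]
tcp_rot: [180.0, -0.0, 101.2]
wrist_force: [0.0, 0.9, -0.2]
opening: 0.0712
```

Emit:
{"name": "apply_moves", "arguments": {"targets": [0,0,0.8,0,0,0,1,0,0,2.4,0,0,0,1,-0.5,-1.5,4,0,0,0,1,-1.5,-3.5,5.4,0,0,0,1,-2.5,-5,6.2,0,0,0,1]}}

```text
time: 59.05
ee_pos: [0.5098, 0.2053, 0.3219]
tcp_rot: [179.9, -0.0, 101.2]
wrist_force: [0.1, 0.6, 0.7]
opening: 0.085
```

```bash
python3 key.py 70
python3 - <<'E'
from m import *
w=cam("wrist");s=cam("scene");cv2.imwrite("pics/w70f.png",w["img"][:,:,::-1]);cv2.imwrite("pics/s70f.png",s["img"][:,:,::-1])
E
```

```text
59.2 [0.5099 0.2048 0.3238] [ 1.7969e+02 -6.0000e-02  1.0108e+02] 100.8
```

View pics/s70.png

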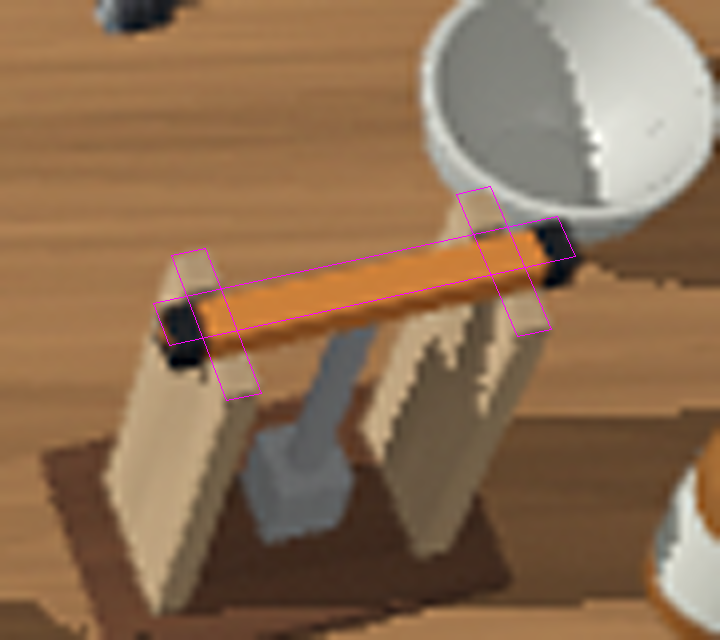

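View pics/w70f.png

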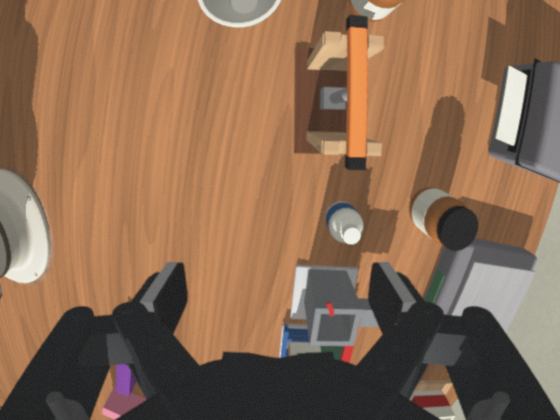

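View pics/s70f.png

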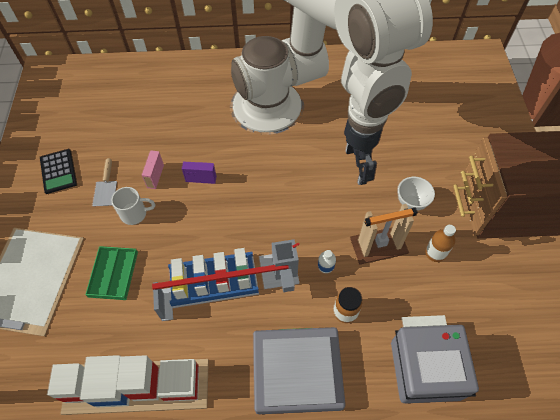

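Run:
```python
from workcell import bot
print(bot.get_obs()["time"]);print(bot.job_done())
```

```text
59.4
the job is handed in; nothing more can be done
None
```

I finished the whole sequence and handed the job in at about 59 s. No verdict came back, so the results below rest on my own checks.

- **Unlocking:** I turned the seated key anticlockwise until it met the stop, where the torque rose to about 0.4 N m. The red bar then lined up with its fully unlocked position in the image. I hung the key back in the cradle.
- **Cartons:** All four stand upright in their own slots: yellow in slot 0, blue in slot 1, red in slot 2 and green in slot 3. The last wrist picture showed their tops within 1–2 mm of where they should be.
- **Locking:** I turned the seated key clockwise until it met the stop, where the torque rose to about 0.8 N m. The bar matched its position for 1.2 rad, and I hung the key back in the cradle.
- **Final pictures:** The key rests upright in the notches within about 3 mm of the seat. The jars, bottles, mug, bowl and tray look unmoved, and the gripper is clear of everything.

**What went wrong:**
- My first estimate of the slots was about 3 mm off lengthwise. The green carton caught on the slot's end wall with about 51 N at the wrist and tilted about 15° in the grip. I re-measured the slots, shifted the carton and released it, and it dropped flat. The other three went in cleanly at the corrected positions.
- One wrist-camera reading of the cradle, taken while the arm was still settling, disagreed by about 8 mm. I repeated it with the arm at rest before picking up the key.

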